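# Clear the headbands onto the rail and turn the board over in the rework frame

### The arm

A 7-joint arm with a two-finger parallel gripper is mounted at the origin on a cart in front of the work surface, level with it; the furniture and walls round the work are solid. World frame = base frame: x ahead of the robot, y to its left, z up, the work surface at z = 0. Lengths are in m, angles in rad, forces in N, time in s.
With the tool pointing down it reaches from about 0.425 to 0.925 m from the base axis. Payload 6.8 kg.
Tool frame: the origin (TCP) lies midway between the tips of the shut fingers; the grasp point (between the pads) lies 19 mm behind it; z points along the fingers, y is the line along which they close (so a half turn about z gives the same grasp; the last joint's range is limited). The gripper opens to 85 mm and grips with 20 to 120 N. Pads are 22 mm wide; open, the fingers measure 114 mm over their backs; the gripper's body (76 mm by 85 mm) begins 54 mm behind the grasp point. The pads swing forward as they close: fully open they stand 13 mm farther back than shut.
Start: joints at [1.033, 0.477, 0.022, 1.555, -0.011, 1.109, -0.083], TCP at [0.281, -0.614, 0.231] pointing down, gripper open.
Joint ranges: [-2.96, 2.96], [-0.34, 2.1], [-1.41, 1.46], [0.24, 2.44], [-1.37, 4.51], [0.17, 1.92], [-2.96, 2.96]. Speed limits (rad/s): [2.39, 2.39, 3.14, 3.14, 3.14, 3.14, 3.14].

### API

Orientations are given as a unit quaternion [w, x, y, z].
In Python, from station import bot gives the robot as it stands.
- The arm moves only by the tool jog_arm, never from a script. Its argument "rows" is a list of rows, each an object of numbers: "fingers": the finger opening in mm, from 0 to 85.4; "x", "y", "z": the shift along the tool's x, y, z in mm; "ax", "ay", "az": the turn, a rotation vector about the tool's x, y, z in degrees. A call has exactly 8 rows; each row shifts and turns the commanded pose from where the row before left it, along the tool's axes as they then stand; what a row does not reach is not made up. A row lasts 1/10 s, in which the tool goes at most 50 mm and 8.59 degrees, less where a joint would pass 70% of its speed; a pose out of reach is approached as far as the arm can. A call with a gripper value outside its range is refused whole. The fingers move at their own pace and stop on an object; "force" is the grip in N (left out, the last holds). Time passes only in rows, so rows that do not move let the fingers close, or fill a call up. It gives the time, the measured TCP pose, the force, the opening and the grip force at its end, in the units of the state.
- bot.get_obs(): the state, without advancing time (a new reading comes with each control period).
- bot.read_camera(name): name is "side" or "top" or "wrist"; returns a dict with "pixels" (400x640x3 uint8, red, green, blue), "vertical_fov" (degrees; the focal length in pixels is half the picture's height over the tangent of half this angle, whatever the lens; pixels are square), "cx", "cy" (the principal point, pixels), "world_from_camera" (4x4, takes a point from camera to world coordinates). Camera axes: x right, y down, z forward; pixel columns grow to the right and rows downward; lengths in m; the calibration is good to about 2 mm. The wrist camera is an equidistant fisheye: a pixel r from the principal point sees the ray r / f radians off the axis. A picture is of the moment at which its call begins. There is no depth.
- bot.hand_in(): hands the job in; it is judged then, once.
The state is a dict: "t": time; "q": joint angles; "joint_vel": joint speeds; "joint_torque": joint torques, N m; "eef_pos": TCP position; "tool_rot": TCP orientation; "contact_force": force on the tool from outside, world axes, zero at the start; "torque": the same for the moment, N m; "gripper_width": opening from 0.0 (shut) to 1.0 (fully open); "grasp_force": force on a finger pad.
Only numpy, scipy, OpenCV 4.12 (cv2) and the standard library are available. Lean on these libraries where they do the work, as an engineer would, in place of code of your own. Each camera call takes 0.05 s, during which the arm holds its last target. There are 200 camera calls.

### The job

Get the bench ready for desoldering the headset's board: hang every headband frame that stands about the desk upright over the rail, crown on the bar with a leg down either side, and free the rework frame's orange lock knob, swing the board right over to its stop with the red crank so that the solder side is up, then turn the knob fully home again to lock it. Do not disturb the tape roll or the teal headset cup.

Things in the scene. Friction and masses are not known exactly. Their poses are not given: they have to be found in the camera images.
- band1_grip (a point): Headband frame, grey cushion, loose (may be absent): upright U-shape open below, 104 mm wide (x), 124 tall, on two feet 50 mm wide (y). Point: in the cushion, which is the grip (44 mm in x, 26 in y, upright sides), 10 mm below its top, 114 mm above the soles, 24 mm above the crown's flat underside (20 mm long); from there the bands slope down at 50 degrees either way. z up.
- band2_grip (a point): Headband frame, blue cushion, loose (may be absent): upright U-shape open below, 104 mm wide (x), 124 tall, on two feet 50 mm wide (y). Point: in the cushion, which is the grip (44 mm in x, 26 in y, upright sides), 10 mm below its top, 114 mm above the soles, 24 mm above the crown's flat underside (20 mm long); from there the bands slope down at 50 degrees either way. z up.
- band3_grip (a point): Headband frame, orange cushion, loose (may be absent): upright U-shape open below, 104 mm wide (x), 124 tall, on two feet 50 mm wide (y). Point: in the cushion, which is the grip (44 mm in x, 26 in y, upright sides), 10 mm below its top, 114 mm above the soles, 24 mm above the crown's flat underside (20 mm long); from there the bands slope down at 50 degrees either way. z up.
- band4_grip (a point): Headband frame, yellow cushion, loose (may be absent): upright U-shape open below, 104 mm wide (x), 124 tall, on two feet 50 mm wide (y). Point: in the cushion, which is the grip (44 mm in x, 26 in y, upright sides), 10 mm below its top, 114 mm above the soles, 24 mm above the crown's flat underside (20 mm long); from there the bands slope down at 50 degrees either way. z up.
- rail_mid (a point): Middle of the axis of a fixed level steel bar that bridges the keyboard, 14 mm thick, along y, 120 mm above the desk, on posts 150 mm either side of this point (16 mm thick, on 50 mm round feet). z up. A headband on it has its x across the bar and its grip point 31 mm above this axis. Four fit side by side, 62 mm apart, at 31 and 93 mm either side of this point.
- crank_pin (a point): Middle of the rework frame's red crank pin, 12 mm thick, 40 mm long along y, parallel to the board's axle (level, 130 mm above the desk). x and z turn with the board: the axle lies 45 mm from here along own +x. Space either side of and over the pin. It can be gripped from above and carried round its half circle over the top, rolling in the fingers; needs about 3 N and stays where left.
- board (a joint): Angle (rad) of the green board, 84 x 100 mm, in the blue rework frame: 0 = heatsink (component) side up, crank pin on the side away from the robot; pi = solder side up, at its stop, pin on the robot's side; between, the pin is above the axle. While locked, an index wheel with a notch every 60 degrees holds it within about 0.1 rad.
- lock_grip (a point): Grip point of the frame's orange wing lock knob, on its upright axis, 12 mm below its top (196 mm above the desk). The wing is 50 mm long (along x, turning with the knob), 12 mm thick (y), 36 mm tall, on a round hub. z up.
- lock (a joint): Angle (rad) of the orange lock knob: pi/2 = locked, home at its stop, its steel dog in a notch of the brass index wheel; 0 = free, at the other stop. Locks clockwise seen from above. About 0.05 N m, stays where left. Below about 1.1 the dog is clear of the wheel; it goes home only when a notch faces it, as at board angle 0 or pi.
- tape: Black tape roll, loose, 63 mm round, 18 mm high; leave it alone. Origin under its middle.
- cup: Round headset cup with a teal felt face, loose, 83 x 106 x 37 mm; leave it alone. Origin under its middle.

How it is judged:
By the outcome, as a careful person would: the job done as asked, in the order asked, and still so for the second after the job is handed in, with the robot touching nothing.
Of band1, band2, band3, band4 only 3 to 4 are there at a start; the rules pass over those that are not, and their reading is None.
At some moment in a run one of band3, band4 may be knocked a few centimetres aside while the robot is not near it.
It also fails if it takes over 210 s, if anything falls off the work surface, if the arm or the gripper's body presses on something with over 40 N, if the wrist force passes 120 N, or if a joint passes its speed limit or range.

## Working session

There is one attempt and no reset: what is moved stays moved. The work goes in short steps, Python scripts to look and compute and a tool call to move; the robot and the scene stay as the last step left them, time stands still between calls to the robot, and variables do not carry over. Pictures are saved under pics/ and viewed, at most 14 in all, crops included, and the job is handed in when it is done.

Besides the shell and the picture viewer there is one more tool, called as name(argument=value, ...), one argument or row to a line, values as JSON. jog_arm: Moves the arm, as the interface text tells. Its arguments: {"type":"object","properties":{"rows":{"type":"array","items":{"type":"object","properties":{"fingers":{"type":"number"},"x":{"type":"number"},"y":{"type":"number"},"z":{"type":"number"},"ax":{"type":"number"},"ay":{"type":"number"},"az":{"type":"number"}}}},"force":{"type":"number"}},"required":["rows"]}

```bash
mkdir -p pics; ls; python3 - <<'E'
from station import bot
import cv2,numpy as np
o=bot.get_obs();print(o)
for n in("side","top"):
    c=bot.read_camera(n);cv2.imwrite(f"pics/{n}0.png",c["pixels"][:,:,::-1]);print(n,c["vertical_fov"],c["cx"],c["cy"],np.round(c["world_from_camera"],3))
E
```

```text
pics
{'t': 0.0, 'q': array([ 1.03292491,  0.47780431,  0.02233245,  1.55644758, -0.01152974,
        1.10927112, -0.08310327]), 'joint_vel': array([-1.76932290e-03,  5.39685174e-04, -6.54082522e-04,  2.72976300e-04,
        8.95974678e-06,  1.68382108e-04,  3.86358246e-04]), 'joint_torque': array([-1.75376795e-04, -5.96443856e+01,  1.60773341e+00, -2.81190741e+01,
        1.24327347e-02,  9.27876681e-03, -6.50831922e-07]), 'eef_pos': array([ 0.281004  , -0.61308688,  0.23032436]), 'tool_rot': array([-8.68082802e-04,  9.76999141e-01,  2.13241331e-01, -2.42745365e-04]), 'contact_force': array([0.84146607, 0.14964033, 0.93138283]), 'torque': array([-0.04422725, -0.0379356 , -0.00680182]), 'grasp_force': 0.0, 'gripper_width': 0.999521765026539}
side 46.04389589551162 321.1385312950968 206.9650239917535 [[ 0.603  0.54  -0.587  1.084]
 [ 0.797 -0.416  0.437 -0.542]
 [-0.008 -0.732 -0.682  0.797]
 [ 0.     0.     0.     1.   ]]
top 42.197108854576896 321.7419342748938 198.60262835388838 [[-0.009 -0.991  0.137  0.359]
 [-1.     0.011  0.02  -0.147]
 [-0.022 -0.137 -0.99   1.46 ]
 [ 0.     0.     0.     1.   ]]
```

View pics/side0.png

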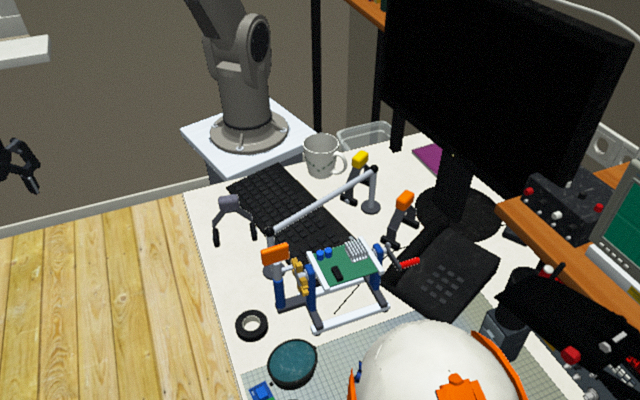

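View pics/top0.png

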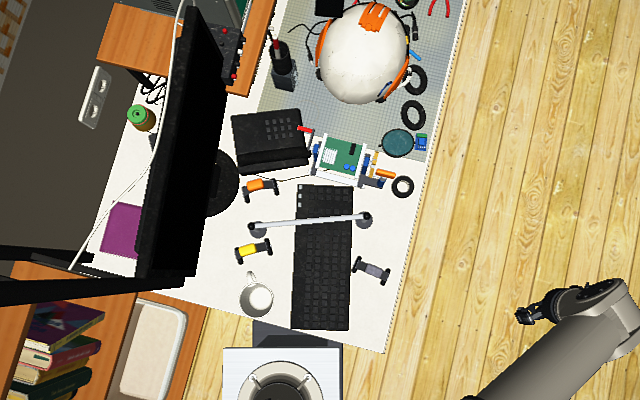

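Side and top views show three bands: grey (top ~371,270), yellow (~252,249) and orange (~260,185). The rail runs from 257,225 to 365,217, the knob is at about 385,174 and the red crank at about 305,130. I'll enlarge these.

```bash
python3 - <<'E'
import cv2
a=cv2.imread("pics/top0.png")[115:305,225:425];cv2.imwrite("pics/topc.png",cv2.resize(a,None,fx=3,fy=3,interpolation=cv2.INTER_CUBIC))
a=cv2.imread("pics/side0.png")[145:335,205:435];cv2.imwrite("pics/sidec.png",cv2.resize(a,None,fx=3,fy=3,interpolation=cv2.INTER_CUBIC))
E
```

```text
(no output)
```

View pics/topc.png

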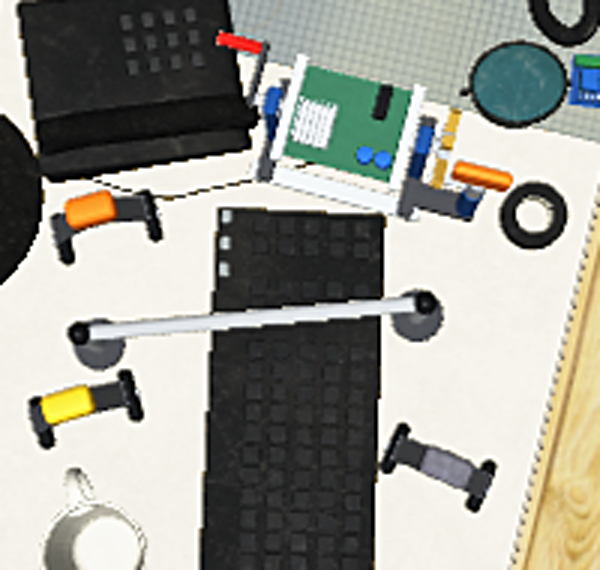

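View pics/sidec.png

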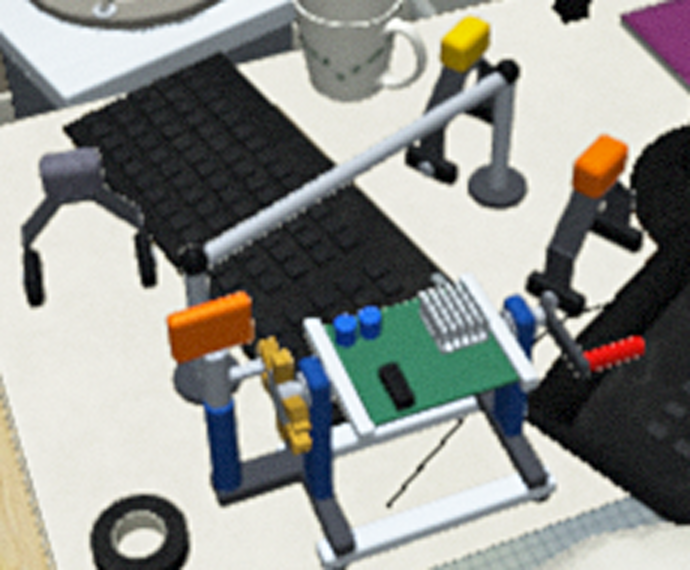

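```bash
cat > h.py <<'E'
import numpy as np, cv2
from station import bot
def ray(c,u,v,fish=False):
    f=200/np.tan(np.radians(c["vertical_fov"]/2)); d=np.array([(u-c["cx"])/f,(v-c["cy"])/f,1.])
    if fish:
        r=np.hypot(d[0],d[1]); d=np.array([d[0]/r*np.sin(r),d[1]/r*np.sin(r),np.cos(r)]) if r>0 else np.array([0,0,1.])
    M=np.array(c["world_from_camera"]); d=M[:3,:3]@d; return M[:3,3],d/np.linalg.norm(d)
def plane(c,u,v,z,fish=False):
    o,d=ray(c,u,v,fish); return o+d*(z-o[2])/d[2]
def tri(r1,r2):
    A=np.c_[r1[1],-r2[1]]; s=np.linalg.lstsq(A,r2[0]-r1[0],rcond=None)[0]
    a=r1[0]+s[0]*r1[1]; b=r2[0]+s[1]*r2[1]; return (a+b)/2,np.linalg.norm(a-b)
def proj(c,p):
    f=200/np.tan(np.radians(c["vertical_fov"]/2)); M=np.array(c["world_from_camera"]); q=M[:3,:3].T@(np.array(p)-M[:3,3]); return q[:2]/q[2]*f+[c["cx"],c["cy"]]
E
python3 - <<'E'
from h import *
import pickle
t=bot.read_camera("top");s=bot.read_camera("side")
np.set_printoptions(precision=4,suppress=True)
T=lambda u,v:(u/3+225-1/3,v/3+115-1/3)
S=lambda u,v:(u/3+205-1/3,v/3+145-1/3)
pts=dict(or_=((90,207),(604,155),.124),ye=((67,403),(468,34),.124),gr=((445,466),(72,162),.124),railL=((80,332),(508,70),.12),railR=((425,300),(195,258),.12),knob=((482,175),(209,311),.208),pin0=((219,39),(641,345),.13),pin1=((262,48),(590,362),.13))
for k,(a,b,z) in pts.items():
    p,e=tri(ray(t,*T(*a)),ray(s,*S(*b)));print(k,p,"gap",round(e,4),"top@z",plane(t,*T(*a),z)[:2],"side@z",plane(s,*S(*b),z)[:2])
for k,a,b in(("or",(62,240),(151,216)),("ye",(40,422),(131,395)),("gr",(395,449),(481,486))):
    P,Q=plane(t,*T(*a),.01),plane(t,*T(*b),.01);d=P-Q;print(k,(P+Q)/2,np.linalg.norm(d),np.degrees(np.arctan2(d[1],d[0])))
for n,a,b,z in(("knobyaw",(453,168),(512,183),.2),):
    P,Q=plane(t,*T(*a),z),plane(t,*T(*b),z);d=P-Q;print(n,np.linalg.norm(d),np.degrees(np.arctan2(d[1],d[0])))
# masks
hsv=cv2.cvtColor(t["pixels"],cv2.COLOR_RGB2HSV)
E
```

```text
or_ [0.5865 0.0567 0.1205] gap 0.0011 top@z [0.5855 0.0557] side@z [0.5894 0.0541]
ye [0.4156 0.0751 0.119 ] gap 0.0008 top@z [0.4152 0.074 ] side@z [0.4207 0.0709]
gr [ 0.3587 -0.2494  0.1199] gap 0.0008 top@z [ 0.3588 -0.2488] side@z [ 0.3629 -0.2516]
railL [0.4761 0.0632 0.1261] gap 0.0004 top@z [0.4765 0.064 ] side@z [0.4706 0.0689]
railR [ 0.5003 -0.2347  0.1272] gap 0.0004 top@z [ 0.5011 -0.235 ] side@z [ 0.4939 -0.2315]
knob [ 0.5968 -0.28    0.1908] gap 0.0011 top@z [ 0.5938 -0.2778] side@z [ 0.6104 -0.2879]
pin0 [ 0.7336 -0.0576  0.1292] gap 0.0005 top@z [ 0.7332 -0.0578] side@z [ 0.7341 -0.058 ]
pin1 [ 0.725  -0.0947  0.1315] gap 0.0027 top@z [ 0.7245 -0.0957] side@z [ 0.7248 -0.0924]
or [0.5846 0.0572 0.01  ] 0.08706582294687823 104.61208608361328
ye [0.4147 0.0755 0.01  ] 0.0881601447876868 105.9592744863959
gr [ 0.3575 -0.2509  0.01  ] 0.08564812623238427 66.27634717421462
knobyaw 0.049787943476015145 74.70366033247812
```

```bash
cat > plan.py <<'E'
import sys; from h import *
from scipy.spatial.transform import Rotation as R
# args: x y z yawdeg (direction of tool y), from present pose: turn first, then shift in the turned frame; and vice versa
def plan(x,y,z,yaw,o=None):
    o=o or bot.get_obs(); w=o["tool_rot"]; r=R.from_quat([*w[1:],w[0]]).as_matrix(); ty=r[:,1]
    cur=np.degrees(np.arctan2(ty[1],ty[0])); d=(yaw-cur+180)%360-180; D=np.array([x,y,z])-o["eef_pos"]
    a=np.radians(yaw); Rn=np.c_[[-np.sin(a+np.pi)*1,np.cos(a+np.pi),0],[np.cos(a),np.sin(a),0],[0,0,-1]]
    print("t",round(o["t"],2),"pos",o["eef_pos"].round(4),"yaw",cur.round(1),"tilt",np.degrees(np.arccos(-r[2,2])).round(2),"w",round(85.4*o["gripper_width"],1),"gf",round(o["grasp_force"],1),"F",o["contact_force"].round(1),"q",o["q"].round(2))
    print(" shift now-frame mm",(r.T@D*1000).round(1),"| az",(-d).round(1),"| shift in target frame",(Rn.T@D*1000).round(1))
if __name__=="__main__":
    v=list(map(float,sys.argv[1:])); 
    for i in range(0,len(v),4): plan(*v[i:i+4])
E
python3 plan.py 0.3587 -0.2497 0.18 -23.7
```

```text
t 0.2 pos [ 0.2811 -0.6133  0.2307] yaw -65.4 tilt 0.06 w 85.0 gf 0.0 F [-0.7 -0.4 -0.1] q [ 1.03  0.48  0.02  1.56 -0.01  1.11 -0.08]
 shift now-frame mm [ 222.  -298.1   51. ] | az -41.7 | shift in target frame [-364.1  -75.1   50.7]
```

```bash
sed -i 's/\[-np.sin(a+np.pi)\*1,np.cos(a+np.pi),0\]/[-np.sin(a),np.cos(a),0]/' plan.py
```

jog_arm(
  rows=[
    {"x": 27.7,"y": -37.3,"z": 6,"fingers": 65},
    {"x": 27.7,"y": -37.3,"z": 6},
    {"x": 27.7,"y": -37.3,"z": 6},
    {"x": 27.7,"y": -37.3,"z": 6},
    {"x": 27.7,"y": -37.3,"z": 6},
    {"x": 27.7,"y": -37.3,"z": 6},
    {"x": 27.7,"y": -37.3,"z": 6},
    {"x": 27.7,"y": -37.3,"z": 6},
  ],
)

```text
invalid input
```

jog_arm(
  rows=[
    {"az": -7},
    {"az": -7},
    {"az": -7},
    {"az": -7},
    {"az": -7},
    {"az": -6.7},
    {},
    {},
  ],
)

```text
invalid input
```

```bash
python3 plan.py 0.3587 -0.2497 0.095 -23.7; python3 - <<'E'
from h import *
c=bot.read_camera("wrist");cv2.imwrite("pics/w1.png",c["pixels"][:,:,::-1]);print(c["world_from_camera"],c["vertical_fov"])
E
```

```text
t 0.2 pos [ 0.2811 -0.6133  0.2307] yaw -65.4 tilt 0.06 w 85.0 gf 0.0 F [-0.7 -0.4 -0.1] q [ 1.03  0.48  0.02  1.56 -0.01  1.11 -0.08]
 shift now-frame mm [ 222.1 -298.   136. ] | az -41.7 | shift in target frame [364.1 -75.1 135.7]
[[ 0.41647626 -0.87648463 -0.24149994  0.34241906]
 [-0.90914544 -0.40193714 -0.10909221 -0.58522204]
 [-0.00145015  0.26499288 -0.96424928  0.37252361]
 [ 0.          0.          0.          1.        ]] 65.70646984690485
```

View pics/w1.png

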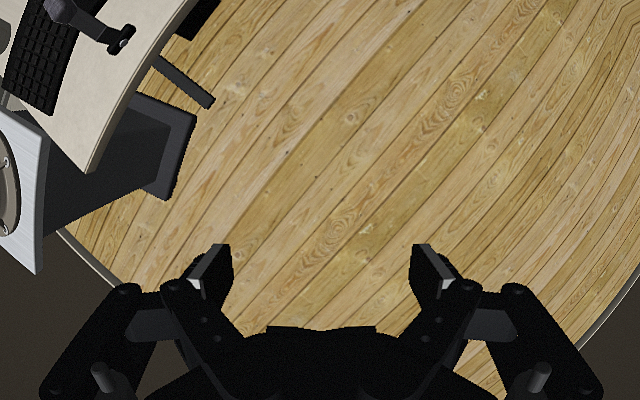

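The moves were refused, probably because every row needs every field, so the wrist view still shows the floor. I'll write full rows.

jog_arm(
  rows=[
    {"x": 27.7,"y": -37.3,"z": 6,"ax": 0,"ay": 0,"az": 0,"fingers": 65},
    {"x": 27.7,"y": -37.3,"z": 6,"ax": 0,"ay": 0,"az": 0,"fingers": 65},
    {"x": 27.7,"y": -37.3,"z": 6,"ax": 0,"ay": 0,"az": 0,"fingers": 65},
    {"x": 27.7,"y": -37.3,"z": 6,"ax": 0,"ay": 0,"az": 0,"fingers": 65},
    {"x": 27.7,"y": -37.3,"z": 6,"ax": 0,"ay": 0,"az": 0,"fingers": 65},
    {"x": 27.7,"y": -37.3,"z": 6,"ax": 0,"ay": 0,"az": 0,"fingers": 65},
    {"x": 27.7,"y": -37.3,"z": 6,"ax": 0,"ay": 0,"az": 0,"fingers": 65},
    {"x": 27.7,"y": -37.3,"z": 6,"ax": 0,"ay": 0,"az": 0,"fingers": 65},
  ],
  force=40,
)

```text
t: 1.05
eef_pos: [0.3585, -0.2483, 0.1833]
tool_rot: [0.0, 0.977, 0.213, 0.0]
contact_force: [1.4, -0.1, 0.3]
gripper_width: 0.76
grasp_force: 0.0
```

jog_arm(
  rows=[
    {"x": 0,"y": 0,"z": 0,"ax": 0,"ay": 0,"az": -7,"fingers": 65},
    {"x": 0,"y": 0,"z": 0,"ax": 0,"ay": 0,"az": -7,"fingers": 65},
    {"x": 0,"y": 0,"z": 0,"ax": 0,"ay": 0,"az": -7,"fingers": 65},
    {"x": 0,"y": 0,"z": 0,"ax": 0,"ay": 0,"az": -7,"fingers": 65},
    {"x": 0,"y": 0,"z": 0,"ax": 0,"ay": 0,"az": -7,"fingers": 65},
    {"x": 0,"y": 0,"z": 0,"ax": 0,"ay": 0,"az": -6.7,"fingers": 65},
    {"x": 0,"y": 0,"z": 0,"ax": 0,"ay": 0,"az": 0,"fingers": 65},
    {"x": 0,"y": 0,"z": 0,"ax": 0,"ay": 0,"az": 0,"fingers": 65},
  ],
)

```text
t: 1.85
eef_pos: [0.3584, -0.2501, 0.1833]
tool_rot: [0.0, 0.838, 0.546, 0.0]
contact_force: [-0.6, -1.3, -0.6]
gripper_width: 0.764
grasp_force: 0.0
```

```bash
python3 plan.py 0.3587 -0.2497 0.095 -23.7; python3 - <<'E'
from h import *
c=bot.read_camera("wrist");cv2.imwrite("pics/w2.png",c["pixels"][:,:,::-1])
E
```

```text
t 1.85 pos [ 0.3584 -0.2501  0.1833] yaw -23.9 tilt 0.01 w 65.2 gf 0.0 F [-0.6 -1.3 -0.6] q [ 0.69  0.16 -0.24  2.14  0.05  0.85  0.  ]
 shift now-frame mm [ 0.5  0.2 88.3] | az -0.2 | shift in target frame [ 0.5  0.2 88.3]
```

View pics/w2.png

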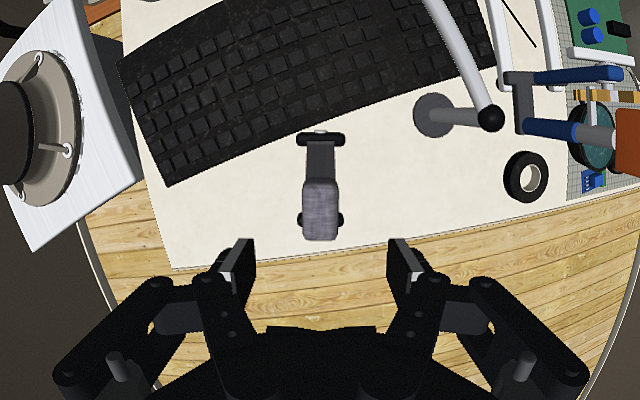

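The wrist view shows the grey cushion at (320,210), centred between the pads and square to them. Going down and gripping.

jog_arm(
  rows=[
    {"x": 0,"y": 0,"z": 22,"ax": 0,"ay": 0,"az": 0,"fingers": 65},
    {"x": 0,"y": 0,"z": 22,"ax": 0,"ay": 0,"az": 0,"fingers": 65},
    {"x": 0,"y": 0,"z": 22,"ax": 0,"ay": 0,"az": 0,"fingers": 65},
    {"x": 0,"y": 0,"z": 22,"ax": 0,"ay": 0,"az": 0,"fingers": 65},
    {"x": 0,"y": 0,"z": 0,"ax": 0,"ay": 0,"az": 0,"fingers": 10},
    {"x": 0,"y": 0,"z": 0,"ax": 0,"ay": 0,"az": 0,"fingers": 10},
    {"x": 0,"y": 0,"z": 0,"ax": 0,"ay": 0,"az": 0,"fingers": 10},
    {"x": 0,"y": 0,"z": 0,"ax": 0,"ay": 0,"az": 0,"fingers": 10},
  ],
  force=50,
)

```text
t: 2.7
eef_pos: [0.3589, -0.2504, 0.0962]
tool_rot: [0.001, 0.837, 0.547, 0.0]
contact_force: [-0.7, -0.5, 2.2]
gripper_width: 0.294
grasp_force: 50.1
```

```bash
python3 plan.py 0.4961 -0.178 0.25 -85.3
```

```text
t 2.7 pos [ 0.3589 -0.2504  0.0962] yaw -23.7 tilt 0.1 w 25.1 gf 50.1 F [-0.7 -0.5  2.2] q [ 0.66  0.3  -0.23  2.21  0.11  0.64 -0.06]
 shift now-frame mm [ 121.4   96.8 -153.6] | az 61.6 | shift in target frame [ 142.7  -60.9 -153.8]
```

jog_arm(
  rows=[
    {"x": 0,"y": 0,"z": -19.5,"ax": 0,"ay": 0,"az": 0,"fingers": 10},
    {"x": 0,"y": 0,"z": -19.5,"ax": 0,"ay": 0,"az": 8,"fingers": 10},
    {"x": 0,"y": 0,"z": -19.5,"ax": 0,"ay": 0,"az": 8.5,"fingers": 10},
    {"x": 0,"y": 0,"z": -19.5,"ax": 0,"ay": 0,"az": 8.5,"fingers": 10},
    {"x": 0,"y": 0,"z": -19.5,"ax": 0,"ay": 0,"az": 8.5,"fingers": 10},
    {"x": 0,"y": 0,"z": -19.5,"ax": 0,"ay": 0,"az": 8.5,"fingers": 10},
    {"x": 0,"y": 0,"z": -19.5,"ax": 0,"ay": 0,"az": 8.5,"fingers": 10},
    {"x": 0,"y": 0,"z": -19.5,"ax": 0,"ay": 0,"az": 8.5,"fingers": 10},
  ],
)

```text
t: 3.5
eef_pos: [0.3582, -0.2499, 0.2527]
tool_rot: [0.0, 0.998, 0.061, 0.0]
contact_force: [0.1, -0.5, -1.7]
gripper_width: 0.291
grasp_force: 49.8
```

```bash
python3 plan.py 0.4961 -0.178 0.25 -85.3
```

```text
t 3.5 pos [ 0.3582 -0.2499  0.2527] yaw -83.0 tilt 0.06 w 24.8 gf 49.8 F [ 0.1 -0.5 -1.7] q [ 0.57  0.06 -0.11  2.06  0.01  1.02 -0.99]
 shift now-frame mm [145.6 -54.6   2.8] | az 2.3 | shift in target frame [143.3 -60.3   2.7]
```

jog_arm(
  rows=[
    {"x": 24,"y": -9.5,"z": 0,"ax": 0,"ay": 0,"az": 2.3,"fingers": 10},
    {"x": 24,"y": -10,"z": 0,"ax": 0,"ay": 0,"az": 0,"fingers": 10},
    {"x": 24,"y": -10,"z": 0,"ax": 0,"ay": 0,"az": 0,"fingers": 10},
    {"x": 24,"y": -10,"z": 0,"ax": 0,"ay": 0,"az": 0,"fingers": 10},
    {"x": 24,"y": -10,"z": 0,"ax": 0,"ay": 0,"az": 0,"fingers": 10},
    {"x": 23.5,"y": -10,"z": 0,"ax": 0,"ay": 0,"az": 0,"fingers": 10},
    {"x": 0,"y": 0,"z": 0,"ax": 0,"ay": 0,"az": 0,"fingers": 10},
    {"x": 0,"y": 0,"z": 0,"ax": 0,"ay": 0,"az": 0,"fingers": 10},
  ],
)

```text
t: 4.3
eef_pos: [0.4955, -0.1771, 0.2515]
tool_rot: [0.0, 0.999, 0.044, -0.0]
contact_force: [-1.3, -0.9, -1.6]
gripper_width: 0.298
grasp_force: 49.9
```

```bash
python3 plan.py 0.4961 -0.178 0.136 -85.3; python3 - <<'E'
from h import *
c=bot.read_camera("side");cv2.imwrite("pics/s3.png",cv2.resize(c["pixels"][60:310,180:440,::-1],None,fx=2.3,fy=2.3))
E
```

```text
t 4.3 pos [ 0.4955 -0.1771  0.2515] yaw -84.9 tilt 0.01 w 25.5 gf 49.9 F [-1.3 -0.9 -1.6] q [ 0.4   0.22 -0.2   1.87  0.05  1.05 -1.31]
 shift now-frame mm [  0.5   1.  115.5] | az 0.4 | shift in target frame [  0.5   1.  115.5]
```

View pics/s3.png

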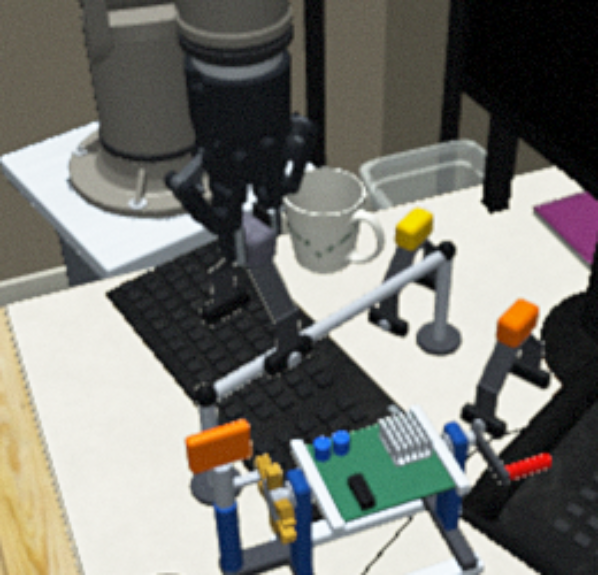

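The side view shows the grey band held crosswise above the bar, with its near foot at (285,355) and far foot at (225,300), one either side of it. Lowering.

jog_arm(
  rows=[
    {"x": 0.5,"y": 1,"z": 18,"ax": 0,"ay": 0,"az": 0,"fingers": 10},
    {"x": 0,"y": 0,"z": 20,"ax": 0,"ay": 0,"az": 0,"fingers": 10},
    {"x": 0,"y": 0,"z": 20,"ax": 0,"ay": 0,"az": 0,"fingers": 10},
    {"x": 0,"y": 0,"z": 20,"ax": 0,"ay": 0,"az": 0,"fingers": 10},
    {"x": 0,"y": 0,"z": 20,"ax": 0,"ay": 0,"az": 0,"fingers": 10},
    {"x": 0,"y": 0,"z": 10,"ax": 0,"ay": 0,"az": 0,"fingers": 10},
    {"x": 0,"y": 0,"z": 6,"ax": 0,"ay": 0,"az": 0,"fingers": 10},
    {"x": 0,"y": 0,"z": 0,"ax": 0,"ay": 0,"az": 0,"fingers": 10},
  ],
)

```text
t: 5.15
eef_pos: [0.4958, -0.1786, 0.1372]
tool_rot: [0.0, 0.999, 0.044, -0.0]
contact_force: [-0.5, 0.3, -1.9]
gripper_width: 0.296
grasp_force: 49.9
```

Still carrying the weight, at about the right height. Lowering until it seats.

jog_arm(
  rows=[
    {"x": 0,"y": 0,"z": 2,"ax": 0,"ay": 0,"az": 0,"fingers": 10},
    {"x": 0,"y": 0,"z": 2,"ax": 0,"ay": 0,"az": 0,"fingers": 10},
    {"x": 0,"y": 0,"z": 1,"ax": 0,"ay": 0,"az": 0,"fingers": 10},
    {"x": 0,"y": 0,"z": 0,"ax": 0,"ay": 0,"az": 0,"fingers": 10},
    {"x": 0,"y": 0,"z": 0,"ax": 0,"ay": 0,"az": 0,"fingers": 10},
    {"x": 0,"y": 0,"z": 0,"ax": 0,"ay": 0,"az": 0,"fingers": 10},
    {"x": 0,"y": 0,"z": 0,"ax": 0,"ay": 0,"az": 0,"fingers": 10},
    {"x": 0,"y": 0,"z": 0,"ax": 0,"ay": 0,"az": 0,"fingers": 10},
  ],
)

```text
t: 5.95
eef_pos: [0.4967, -0.1783, 0.1331]
tool_rot: [0.0, 0.999, 0.044, 0.001]
contact_force: [-1.1, -0.2, 5.2]
gripper_width: 0.294
grasp_force: 50.9
```

jog_arm(
  rows=[
    {"x": 0,"y": 0,"z": 0,"ax": 0,"ay": 0,"az": 0,"fingers": 42},
    {"x": 0,"y": 0,"z": 0,"ax": 0,"ay": 0,"az": 0,"fingers": 42},
    {"x": 0,"y": 0,"z": -5,"ax": 0,"ay": 0,"az": 0,"fingers": 42},
    {"x": 0,"y": 0,"z": -15,"ax": 0,"ay": 0,"az": 0,"fingers": 42},
    {"x": 0,"y": 0,"z": -25,"ax": 0,"ay": 0,"az": 0,"fingers": 42},
    {"x": 0,"y": 0,"z": -25,"ax": 0,"ay": 0,"az": 0,"fingers": 65},
    {"x": 0,"y": 0,"z": -25,"ax": 0,"ay": 0,"az": 0,"fingers": 65},
    {"x": 0,"y": 0,"z": -15,"ax": 0,"ay": 0,"az": 0,"fingers": 65},
  ],
)

```text
t: 6.75
eef_pos: [0.497, -0.1783, 0.2446]
tool_rot: [0.0, 0.999, 0.044, 0.001]
contact_force: [-0.0, -0.1, -0.6]
gripper_width: 0.762
grasp_force: 0.0
```

```bash
python3 plan.py 0.4154 0.0745 0.2 16 ; python3 - <<'E'
from h import *
c=bot.read_camera("side");cv2.imwrite("pics/s4.png",cv2.resize(c["pixels"][110:310,180:440,::-1],None,fx=2.3,fy=2.3))
s=c;t=bot.read_camera("top")
def blob(c,lo,hi,box):
    x0,y0,x1,y1=box;h=cv2.cvtColor(c["pixels"],cv2.COLOR_RGB2HSV)[y0:y1,x0:x1];m=cv2.inRange(h,lo,hi);n,_,st,ce=cv2.connectedComponentsWithStats(m);i=1+np.argmax(st[1:,4]);return ce[i]+[x0,y0],st[i,4]
for n,lo,hi,bt,bs in(("ye",(22,120,80),(35,255,255),(220,220,300,290),(320,130,400,200)),("or",(5,120,80),(20,255,255),(220,160,300,215),(380,170,430,240))):
    a,b=blob(t,lo,hi,bt),blob(s,lo,hi,bs);print(n,a,b,tri(ray(t,*a[0]),ray(s,*b[0])))
E
```

```text
t 6.75 pos [ 0.497  -0.1783  0.2446] yaw -85.0 tilt 0.16 w 65.1 gf 0.0 F [-0.  -0.1 -0.6] q [ 0.4   0.23 -0.2   1.88  0.05  1.03 -1.31]
 shift now-frame mm [ -59.3 -259.1   44.2] | az -101.0 | shift in target frame [265.5  -8.8  44.6]
ye (array([247.1030303 , 249.44242424]), np.int32(165)) (array([359.47685185, 159.31944444]), np.int32(216)) (array([0.41404062, 0.07536143, 0.10830373]), np.float64(0.0022316112804467983))
or (array([254.70114943, 184.63218391]), np.int32(174)) (array([404.34831461, 200.25093633]), np.int32(267)) (array([0.58503369, 0.05727272, 0.10799999]), np.float64(0.0019512382189856355))
```

View pics/s4.png

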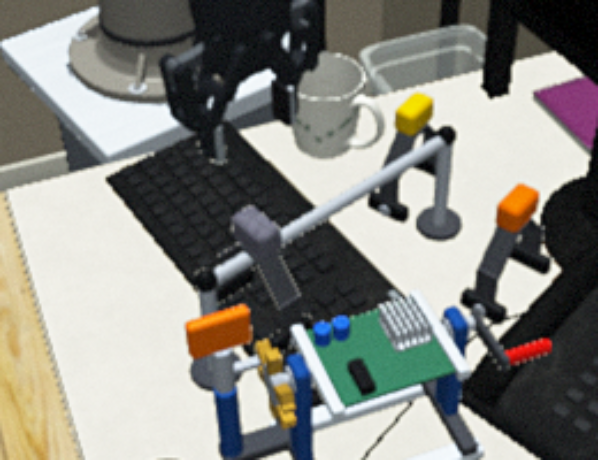

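Grey hangs upright on the bar at (260,245), and yellow and orange have not moved. On to yellow.

jog_arm(
  rows=[
    {"x": -9.9,"y": -43.2,"z": 0,"ax": 0,"ay": 0,"az": 0,"fingers": 48},
    {"x": -9.9,"y": -43.2,"z": 0,"ax": 0,"ay": 0,"az": 0,"fingers": 48},
    {"x": -9.9,"y": -43.2,"z": 0,"ax": 0,"ay": 0,"az": 0,"fingers": 48},
    {"x": -9.9,"y": -43.2,"z": 0,"ax": 0,"ay": 0,"az": 0,"fingers": 48},
    {"x": -9.9,"y": -43.2,"z": 0,"ax": 0,"ay": 0,"az": 0,"fingers": 48},
    {"x": -9.9,"y": -43.2,"z": 0,"ax": 0,"ay": 0,"az": 0,"fingers": 48},
    {"x": 0,"y": 0,"z": 0,"ax": 0,"ay": 0,"az": -8.4,"fingers": 48},
    {"x": 0,"y": 0,"z": 0,"ax": 0,"ay": 0,"az": -8.4,"fingers": 48},
  ],
)

```text
t: 7.65
eef_pos: [0.4133, 0.0761, 0.2415]
tool_rot: [0.0, 0.981, 0.194, -0.001]
contact_force: [0.2, -0.4, 0.1]
gripper_width: 0.563
grasp_force: 0.0
```

jog_arm(
  rows=[
    {"x": 0,"y": 0,"z": 0,"ax": 0,"ay": 0,"az": -8.5,"fingers": 48},
    {"x": 0,"y": 0,"z": 0,"ax": 0,"ay": 0,"az": -8.5,"fingers": 48},
    {"x": 0,"y": 0,"z": 0,"ax": 0,"ay": 0,"az": -8.5,"fingers": 48},
    {"x": 0,"y": 0,"z": 0,"ax": 0,"ay": 0,"az": -8.5,"fingers": 48},
    {"x": 0,"y": 0,"z": 0,"ax": 0,"ay": 0,"az": -8.5,"fingers": 48},
    {"x": 0,"y": 0,"z": 0,"ax": 0,"ay": 0,"az": -8.5,"fingers": 48},
    {"x": 0,"y": 0,"z": 0,"ax": 0,"ay": 0,"az": -8.5,"fingers": 48},
    {"x": 0,"y": 0,"z": 0,"ax": 0,"ay": 0,"az": -8.5,"fingers": 48},
  ],
)

```text
t: 8.45
eef_pos: [0.4137, 0.0746, 0.2413]
tool_rot: [-0.0, 0.706, 0.708, -0.001]
contact_force: [-0.8, -0.1, -0.4]
gripper_width: 0.561
grasp_force: 0.0
```

```bash
cat > look.py <<'E'
from h import *
def blob(c,lo,hi,box):
    x0,y0,x1,y1=box;h=cv2.cvtColor(c["pixels"],cv2.COLOR_RGB2HSV)[y0:y1,x0:x1];m=cv2.inRange(h,lo,hi);n,_,st,ce=cv2.connectedComponentsWithStats(m);i=1+np.argmax(st[1:,4]);return ce[i]+[x0,y0],st[i,4]
def look():
    s=bot.read_camera("side");t=bot.read_camera("top")
    for n,lo,hi,bt,bs in(("ye",(22,120,80),(35,255,255),(220,200,380,290),(220,130,400,240)),("or",(5,120,80),(20,255,255),(220,150,310,225),(370,170,440,250))):
        try: a,b=blob(t,lo,hi,bt),blob(s,lo,hi,bs);print(n,a,b,tri(ray(t,*a[0]),ray(s,*b[0])),plane(s,*b[0],.11))
        except Exception as e:print(n,e)
    return s,t
if __name__=="__main__":look()
E
python3 plan.py 0.4154 0.0745 0.2 16;python3 look.py
```

```text
t 8.45 pos [0.4137 0.0746 0.2413] yaw 0.2 tilt 0.09 w 47.9 gf 0.0 F [-0.8 -0.1 -0.4] q [ 0.16  0.07 -0.5   2.09  0.04  0.99 -0.36]
 shift now-frame mm [-0.1  1.7 41.3] | az -15.8 | shift in target frame [-0.5  1.6 41.3]
ye (array([249.05555556, 249.52380952]), np.int32(126)) (array([359.46543779, 159.2764977 ]), np.int32(217)) (array([0.41493296, 0.07168123, 0.11029547]), np.float64(0.001996546970623035)) [0.41507354 0.07288217 0.11      ]
or (array([254.70114943, 184.63218391]), np.int32(174)) (array([404.35849057, 200.18113208]), np.int32(265)) (array([0.58501532, 0.05726072, 0.10819401]), np.float64(0.0019073174037775096)) [0.58589386 0.05478668 0.11      ]
```

jog_arm(
  rows=[
    {"x": 0,"y": 1.5,"z": 10,"ax": 0,"ay": 0,"az": -7.9,"fingers": 48},
    {"x": 0,"y": 0,"z": 20,"ax": 0,"ay": 0,"az": -7.9,"fingers": 48},
    {"x": 0,"y": 0,"z": 0,"ax": 0,"ay": 0,"az": 0,"fingers": 48},
    {"x": 0,"y": 0,"z": 0,"ax": 0,"ay": 0,"az": 0,"fingers": 48},
    {"x": 0,"y": 0,"z": 0,"ax": 0,"ay": 0,"az": 0,"fingers": 48},
    {"x": 0,"y": 0,"z": 0,"ax": 0,"ay": 0,"az": 0,"fingers": 48},
    {"x": 0,"y": 0,"z": 0,"ax": 0,"ay": 0,"az": 0,"fingers": 48},
    {"x": 0,"y": 0,"z": 0,"ax": 0,"ay": 0,"az": 0,"fingers": 48},
  ],
)

```text
t: 9.35
eef_pos: [0.4161, 0.0748, 0.2126]
tool_rot: [0.0, 0.605, 0.796, 0.0]
contact_force: [0.4, -0.3, 0.1]
gripper_width: 0.56
grasp_force: 0.0
```

```bash
python3 plan.py 0.4152 0.0748 0.0955 16; python3 - <<'E'
from h import *
c=bot.read_camera("wrist");cv2.imwrite("pics/w5.png",c["pixels"][:,:,::-1])
E
```

```text
t 9.35 pos [0.4161 0.0748 0.2126] yaw 15.6 tilt 0.04 w 47.8 gf 0.0 F [ 0.4 -0.3  0.1] q [ 0.16  0.11 -0.51  2.12  0.07  0.93 -0.12]
 shift now-frame mm [  0.2  -0.9 117.1] | az -0.4 | shift in target frame [  0.2  -0.8 117.1]
```

View pics/w5.png

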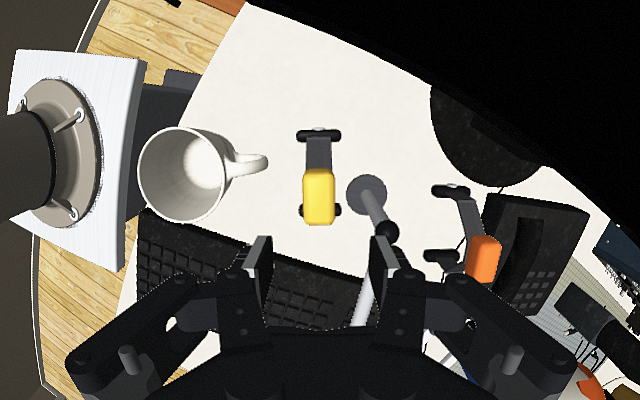

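The wrist view shows the yellow cushion at (319,198), centred and square. The rail's end ball at (387,230) sits off to the side of the right finger. I'll narrow the fingers a little and go down.

jog_arm(
  rows=[
    {"x": 0,"y": -0.8,"z": 15,"ax": 0,"ay": 0,"az": 0,"fingers": 42},
    {"x": 0,"y": 0,"z": 15,"ax": 0,"ay": 0,"az": 0,"fingers": 42},
    {"x": 0,"y": 0,"z": 15,"ax": 0,"ay": 0,"az": 0,"fingers": 42},
    {"x": 0,"y": 0,"z": 15,"ax": 0,"ay": 0,"az": 0,"fingers": 42},
    {"x": 0,"y": 0,"z": 15,"ax": 0,"ay": 0,"az": 0,"fingers": 42},
    {"x": 0,"y": 0,"z": 15,"ax": 0,"ay": 0,"az": 0,"fingers": 42},
    {"x": 0,"y": 0,"z": 0,"ax": 0,"ay": 0,"az": 0,"fingers": 42},
    {"x": 0,"y": 0,"z": 0,"ax": 0,"ay": 0,"az": 0,"fingers": 42},
  ],
)

```text
t: 10.2
eef_pos: [0.4151, 0.0747, 0.1225]
tool_rot: [-0.0, 0.604, 0.797, -0.0]
contact_force: [0.5, 0.5, 0.1]
gripper_width: 0.494
grasp_force: 0.0
```

jog_arm(
  rows=[
    {"x": 0,"y": 0,"z": 13,"ax": 0,"ay": 0,"az": 0,"fingers": 42},
    {"x": 0,"y": 0,"z": 13,"ax": 0,"ay": 0,"az": 0,"fingers": 42},
    {"x": 0,"y": 0,"z": 0,"ax": 0,"ay": 0,"az": 0,"fingers": 42},
    {"x": 0,"y": 0,"z": 0,"ax": 0,"ay": 0,"az": 0,"fingers": 10},
    {"x": 0,"y": 0,"z": 0,"ax": 0,"ay": 0,"az": 0,"fingers": 10},
    {"x": 0,"y": 0,"z": 0,"ax": 0,"ay": 0,"az": 0,"fingers": 10},
    {"x": 0,"y": 0,"z": 0,"ax": 0,"ay": 0,"az": 0,"fingers": 10},
    {"x": 0,"y": 0,"z": 0,"ax": 0,"ay": 0,"az": 0,"fingers": 10},
  ],
)

```text
t: 11.0
eef_pos: [0.4155, 0.0747, 0.0972]
tool_rot: [0.0, 0.604, 0.797, 0.0]
contact_force: [-2.9, -0.4, 7.0]
gripper_width: 0.297
grasp_force: 49.7
```

```bash
python3 plan.py 0.4809 0.007 0.25 94.7
```

```text
t 11.0 pos [0.4155 0.0747 0.0972] yaw 15.6 tilt 0.06 w 25.3 gf 49.7 F [-2.9 -0.4  7. ] q [ 0.09  0.3  -0.48  2.23  0.23  0.65 -0.28]
 shift now-frame mm [ -82.9   44.9 -152.7] | az -79.1 | shift in target frame [ -59.7  -72.8 -152.8]
```

jog_arm(
  rows=[
    {"x": 0,"y": 0,"z": -20,"ax": 0,"ay": 0,"az": 0,"fingers": 10},
    {"x": 0,"y": 0,"z": -25,"ax": 0,"ay": 0,"az": 0,"fingers": 10},
    {"x": 0,"y": 0,"z": -25,"ax": 0,"ay": 0,"az": 0,"fingers": 10},
    {"x": 0,"y": 0,"z": -25,"ax": 0,"ay": 0,"az": 0,"fingers": 10},
    {"x": 0,"y": 0,"z": -25,"ax": 0,"ay": 0,"az": 0,"fingers": 10},
    {"x": 0,"y": 0,"z": -25,"ax": 0,"ay": 0,"az": 0,"fingers": 10},
    {"x": 0,"y": 0,"z": -13,"ax": 0,"ay": 0,"az": -8.4,"fingers": 10},
    {"x": 0,"y": 0,"z": 0,"ax": 0,"ay": 0,"az": -8.4,"fingers": 10},
  ],
)

```text
t: 11.8
eef_pos: [0.4163, 0.0749, 0.2566]
tool_rot: [0.002, 0.479, 0.878, 0.001]
contact_force: [0.2, 0.6, -1.8]
gripper_width: 0.292
grasp_force: 49.7
```

jog_arm(
  rows=[
    {"x": 0,"y": 0,"z": 0,"ax": 0,"ay": 0,"az": -8.4,"fingers": 10},
    {"x": 0,"y": 0,"z": 0,"ax": 0,"ay": 0,"az": -8.4,"fingers": 10},
    {"x": 0,"y": 0,"z": 0,"ax": 0,"ay": 0,"az": -8.4,"fingers": 10},
    {"x": 0,"y": 0,"z": 0,"ax": 0,"ay": 0,"az": -8.4,"fingers": 10},
    {"x": 0,"y": 0,"z": 0,"ax": 0,"ay": 0,"az": -8.4,"fingers": 10},
    {"x": 0,"y": 0,"z": 0,"ax": 0,"ay": 0,"az": -8.4,"fingers": 10},
    {"x": 0,"y": 0,"z": 0,"ax": 0,"ay": 0,"az": -8.4,"fingers": 10},
    {"x": 0,"y": 0,"z": 0,"ax": 0,"ay": 0,"az": -3.5,"fingers": 10},
  ],
)

```text
t: 12.6
eef_pos: [0.4149, 0.0745, 0.2545]
tool_rot: [0.0, -0.044, 0.999, -0.0]
contact_force: [-0.2, -0.6, -2.6]
gripper_width: 0.293
grasp_force: 49.7
```

```bash
python3 plan.py 0.4809 0.007 0.25 94.7
```

```text
t 12.6 pos [0.4149 0.0745 0.2545] yaw 95.0 tilt 0.02 w 25.1 gf 49.7 F [-0.2 -0.6 -2.6] q [ 0.25  0.06 -0.59  2.06  0.04  1.03  1.3 ]
 shift now-frame mm [-59.9 -73.    4.5] | az 0.3 | shift in target frame [-60.3 -72.7   4.5]
```

jog_arm(
  rows=[
    {"x": -12,"y": -14.5,"z": 0,"ax": 0,"ay": 0,"az": 0,"fingers": 10},
    {"x": -12,"y": -14.5,"z": 0,"ax": 0,"ay": 0,"az": 0,"fingers": 10},
    {"x": -12,"y": -14.5,"z": 0,"ax": 0,"ay": 0,"az": 0,"fingers": 10},
    {"x": -12,"y": -14.5,"z": 0,"ax": 0,"ay": 0,"az": 0,"fingers": 10},
    {"x": -12,"y": -14.5,"z": 0,"ax": 0,"ay": 0,"az": 0.3,"fingers": 10},
    {"x": 0,"y": 0,"z": 0,"ax": 0,"ay": 0,"az": 0,"fingers": 10},
    {"x": 0,"y": 0,"z": 0,"ax": 0,"ay": 0,"az": 0,"fingers": 10},
    {"x": 0,"y": 0,"z": 0,"ax": 0,"ay": 0,"az": 0,"fingers": 10},
  ],
)

```text
t: 13.4
eef_pos: [0.4806, 0.0077, 0.2542]
tool_rot: [-0.0, -0.039, 0.999, 0.0]
contact_force: [-0.8, -0.2, -2.5]
gripper_width: 0.297
grasp_force: 49.8
```

```bash
python3 plan.py 0.4809 0.007 0.138 94.7
```

```text
t 13.4 pos [0.4806 0.0077 0.2542] yaw 94.5 tilt 0.03 w 25.3 gf 49.8 F [-0.8 -0.2 -2.5] q [ 0.32  0.17 -0.51  1.95  0.1   1.05  1.41]
 shift now-frame mm [ -0.3  -0.8 116.2] | az -0.2 | shift in target frame [ -0.2  -0.7 116.2]
```

jog_arm(
  rows=[
    {"x": 0,"y": 0,"z": 18,"ax": 0,"ay": 0,"az": 0,"fingers": 10},
    {"x": 0,"y": 0,"z": 20,"ax": 0,"ay": 0,"az": 0,"fingers": 10},
    {"x": 0,"y": 0,"z": 20,"ax": 0,"ay": 0,"az": 0,"fingers": 10},
    {"x": 0,"y": 0,"z": 20,"ax": 0,"ay": 0,"az": 0,"fingers": 10},
    {"x": 0,"y": 0,"z": 20,"ax": 0,"ay": 0,"az": 0,"fingers": 10},
    {"x": 0,"y": 0,"z": 10,"ax": 0,"ay": 0,"az": 0,"fingers": 10},
    {"x": 0,"y": 0,"z": 8,"ax": 0,"ay": 0,"az": 0,"fingers": 10},
    {"x": 0,"y": 0,"z": 0,"ax": 0,"ay": 0,"az": 0,"fingers": 10},
  ],
)

```text
t: 14.2
eef_pos: [0.4805, 0.0074, 0.1379]
tool_rot: [-0.001, -0.039, 0.999, 0.0]
contact_force: [-0.6, -0.4, -1.2]
gripper_width: 0.299
grasp_force: 49.7
```

jog_arm(
  rows=[
    {"x": 0,"y": 0,"z": 2,"ax": 0,"ay": 0,"az": 0,"fingers": 10},
    {"x": 0,"y": 0,"z": 2,"ax": 0,"ay": 0,"az": 0,"fingers": 10},
    {"x": 0,"y": 0,"z": 1,"ax": 0,"ay": 0,"az": 0,"fingers": 10},
    {"x": 0,"y": 0,"z": 0,"ax": 0,"ay": 0,"az": 0,"fingers": 10},
    {"x": 0,"y": 0,"z": 0,"ax": 0,"ay": 0,"az": 0,"fingers": 10},
    {"x": 0,"y": 0,"z": 0,"ax": 0,"ay": 0,"az": 0,"fingers": 10},
    {"x": 0,"y": 0,"z": 0,"ax": 0,"ay": 0,"az": 0,"fingers": 10},
    {"x": 0,"y": 0,"z": 0,"ax": 0,"ay": 0,"az": 0,"fingers": 10},
  ],
)

```text
t: 15.0
eef_pos: [0.4814, 0.0073, 0.134]
tool_rot: [0.001, -0.039, 0.999, -0.0]
contact_force: [-1.9, -0.5, 5.4]
gripper_width: 0.297
grasp_force: 50.7
```

Seated. Releasing and rising.

jog_arm(
  rows=[
    {"x": 0,"y": 0,"z": 0,"ax": 0,"ay": 0,"az": 0,"fingers": 42},
    {"x": 0,"y": 0,"z": 0,"ax": 0,"ay": 0,"az": 0,"fingers": 42},
    {"x": 0,"y": 0,"z": -5,"ax": 0,"ay": 0,"az": 0,"fingers": 42},
    {"x": 0,"y": 0,"z": -15,"ax": 0,"ay": 0,"az": 0,"fingers": 42},
    {"x": 0,"y": 0,"z": -25,"ax": 0,"ay": 0,"az": 0,"fingers": 42},
    {"x": 0,"y": 0,"z": -25,"ax": 0,"ay": 0,"az": 0,"fingers": 48},
    {"x": 0,"y": 0,"z": -25,"ax": 0,"ay": 0,"az": 0,"fingers": 48},
    {"x": 0,"y": 0,"z": -15,"ax": 0,"ay": 0,"az": 0,"fingers": 48},
  ],
)

```text
t: 15.8
eef_pos: [0.4816, 0.0075, 0.2455]
tool_rot: [0.001, -0.039, 0.999, -0.0]
contact_force: [0.4, 0.1, -0.6]
gripper_width: 0.563
grasp_force: 0.0
```

```bash
python3 look.py; python3 plan.py 0.586 0.0565 0.245 14.6
```

```text
ye (array([276.19047619, 225.71428571]), np.int32(21)) (array([356.59219858, 171.75886525]), np.int32(282)) (array([0.47646695, 0.00172788, 0.14447738]), np.float64(0.012572925875475462)) [0.44735296 0.03651124 0.11      ]
or (array([275., 170.]), np.int32(1)) (array([404.34831461, 200.25093633]), np.int32(267)) (array([0.61902759, 0.00413427, 0.16025588]), np.float64(0.014684897712468156)) [0.58604259 0.05460995 0.11      ]
t 15.9 pos [0.4823 0.0075 0.2456] yaw 94.4 tilt 0.26 w 48.3 gf 0.0 F [0.3 0.3 0. ] q [ 0.32  0.18 -0.51  1.96  0.1   1.02  1.4 ]
 shift now-frame mm [-107.2   40.9    1.1] | az 79.8 | shift in target frame [ 21.3 112.7   0.6]
```

```bash
python3 - <<'E'
from h import *
t=bot.read_camera("top");s=bot.read_camera("side")
for a,b in(((222,15),(557,205)),((195,285),(383,95))):
    print(tri(ray(t,*a),ray(s,*b)))
# find dark boundary on top rows
for v in (120,150,185,200,220): print(v,[int(x) for x in t["pixels"][v,195:245,:].mean(axis=1)])
x=cv2.resize(np.hstack([t["pixels"][0:290,130:330],s["pixels"][0:290,370:640]]),None,fx=1.6,fy=1.6)
cv2.imwrite("pics/mon.png",x[:,:,::-1])
E
```

```text
(array([0.90917128, 0.07361816, 0.33580491]), np.float64(0.08286066589913245))
(array([0.3344946 , 0.19620169, 0.20123097]), np.float64(0.025357917722084785))
120 [1, 0, 1, 0, 1, 3, 0, 2, 1, 0, 3, 0, 0, 0, 0, 0, 1, 1, 0, 2, 1, 2, 3, 1, 0, 0, 0, 0, 253, 251, 241, 238, 238, 241, 251, 181, 52, 24, 38, 41, 39, 37, 36, 36, 36, 38, 37, 35, 35, 32]
150 [2, 1, 1, 0, 0, 0, 0, 0, 0, 0, 0, 3, 1, 0, 2, 1, 0, 0, 1, 0, 1, 4, 4, 11, 4, 7, 53, 255, 255, 252, 244, 240, 238, 240, 241, 240, 240, 240, 246, 255, 136, 13, 35, 36, 37, 38, 39, 39, 38, 37]
185 [0, 0, 0, 1, 1, 1, 0, 1, 0, 0, 1, 1, 1, 0, 0, 159, 131, 116, 118, 121, 123, 125, 126, 135, 105, 50, 81, 122, 127, 126, 127, 128, 130, 133, 134, 135, 137, 139, 141, 140, 141, 143, 144, 145, 146, 147, 148, 149, 150, 150]
200 [0, 1, 0, 2, 1, 4, 0, 1, 0, 1, 0, 0, 5, 8, 16, 6, 133, 154, 150, 147, 148, 147, 148, 148, 149, 158, 101, 42, 79, 189, 200, 197, 197, 201, 203, 206, 209, 212, 215, 218, 223, 229, 234, 239, 245, 209, 198, 155, 136, 132]
220 [2, 0, 0, 2, 0, 2, 2, 0, 0, 0, 255, 252, 243, 241, 240, 240, 240, 243, 250, 209, 171, 172, 176, 177, 177, 180, 182, 187, 201, 147, 107, 129, 136, 135, 138, 140, 141, 141, 140, 142, 142, 142, 141, 142, 141, 140, 141, 139, 139, 139]
```

View pics/mon.png

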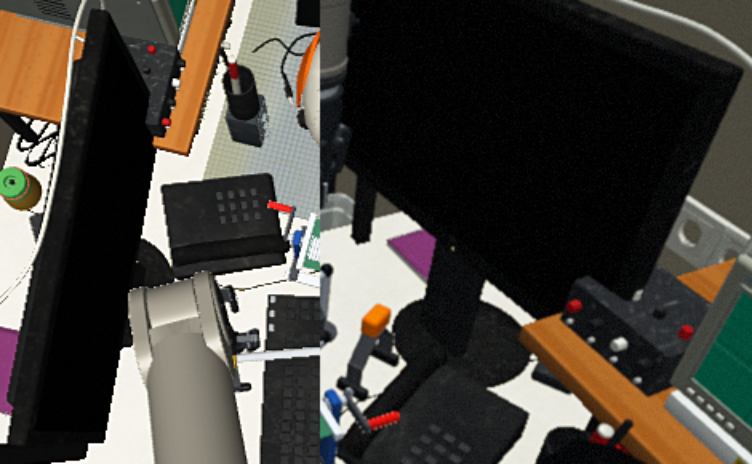

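```bash
python3 - <<'E'
from h import *
t=bot.read_camera("top");s=bot.read_camera("side")
for a,b in(((226,87),(528,203)),((194,277),(380,105))):
    print(tri(ray(t,*a),ray(s,*b)))
for z in(.2,.25,.3,.35):print(z,plane(t,211,178,z),plane(s,455,155,z))
E
```

```text
(array([0.81218131, 0.11399705, 0.2323102 ]), np.float64(0.003802627270976849))
(array([0.34580782, 0.1945108 , 0.1810963 ]), np.float64(0.0007730934328207589))
0.2 [0.58822633 0.1529181  0.2       ] [0.61437582 0.16073119 0.2       ]
0.25 [0.57912574 0.14100189 0.25      ] [0.65372005 0.10193155 0.25      ]
0.3 [0.57002516 0.12908568 0.3       ] [0.69306427 0.04313192 0.3       ]
0.35 [0.56092457 0.11716947 0.35      ] [ 0.7324085  -0.01566771  0.35      ]
```

jog_arm(
  rows=[
    {"x": -36,"y": 13.6,"z": 0,"ax": 0,"ay": 0,"az": 0,"fingers": 48},
    {"x": -36,"y": 13.6,"z": 0,"ax": 0,"ay": 0,"az": 0,"fingers": 48},
    {"x": -35.2,"y": 13.7,"z": 0,"ax": 0,"ay": 0,"az": 0,"fingers": 48},
    {"x": 0,"y": 0,"z": 0,"ax": 0,"ay": 0,"az": 8.5,"fingers": 48},
    {"x": 0,"y": 0,"z": 0,"ax": 0,"ay": 0,"az": 8.5,"fingers": 48},
    {"x": 0,"y": 0,"z": 0,"ax": 0,"ay": 0,"az": 8.5,"fingers": 48},
    {"x": 0,"y": 0,"z": 0,"ax": 0,"ay": 0,"az": 8.5,"fingers": 48},
    {"x": 0,"y": 0,"z": 0,"ax": 0,"ay": 0,"az": 8.5,"fingers": 48},
  ],
)

```text
t: 16.9
eef_pos: [0.5839, 0.0562, 0.2417]
tool_rot: [-0.001, 0.329, 0.944, -0.001]
contact_force: [-0.2, -0.3, -1.1]
gripper_width: 0.561
grasp_force: 0.0
```

jog_arm(
  rows=[
    {"x": 0,"y": 0,"z": 0,"ax": 0,"ay": 0,"az": 8.5,"fingers": 48},
    {"x": 0,"y": 0,"z": 0,"ax": 0,"ay": 0,"az": 8.5,"fingers": 48},
    {"x": 0,"y": 0,"z": 0,"ax": 0,"ay": 0,"az": 8.5,"fingers": 48},
    {"x": 0,"y": 0,"z": 0,"ax": 0,"ay": 0,"az": 8.5,"fingers": 48},
    {"x": 0,"y": 0,"z": 5,"ax": 0,"ay": 0,"az": 3.3,"fingers": 48},
    {"x": 0,"y": 0,"z": 10,"ax": 0,"ay": 0,"az": 0,"fingers": 48},
    {"x": 0,"y": 0,"z": 15,"ax": 0,"ay": 0,"az": 0,"fingers": 48},
    {"x": 0,"y": 0,"z": 0,"ax": 0,"ay": 0,"az": 0,"fingers": 48},
  ],
)

```text
t: 17.7
eef_pos: [0.5826, 0.0559, 0.2098]
tool_rot: [-0.002, 0.611, 0.792, -0.002]
contact_force: [-0.8, 0.5, -1.0]
gripper_width: 0.565
grasp_force: 0.0
```

```bash
python3 plan.py 0.586 0.0565 0.0965 14.6;python3 look.py; python3 - <<'E'
from h import *
c=bot.read_camera("wrist");cv2.imwrite("pics/w6.png",c["pixels"][:,:,::-1])
E
```

```text
t 17.7 pos [0.5826 0.0559 0.2098] yaw 14.7 tilt 0.33 w 48.3 gf 0.0 F [-0.8  0.5 -1. ] q [-0.01  0.37 -0.25  1.78  0.1   1.01 -0.04]
 shift now-frame mm [ -0.4   4.1 113.3] | az 0.1 | shift in target frame [ -0.3   3.4 113.3]
ye (array([271.7247191 , 222.49438202]), np.int32(178)) (array([356.64516129, 171.7562724 ]), np.int32(279)) (array([0.48061444, 0.00736186, 0.14550417]), np.float64(0.0013354778997640446)) [0.44742094 0.03661484 0.11      ]
or (array([258.47826087, 183.73913043]), np.int32(92)) (array([404.36466165, 200.21428571]), np.int32(266)) (array([0.58824414, 0.04879115, 0.11448745]), np.float64(0.004308635404445592)) [0.58597907 0.0547216  0.11      ]
```

View pics/w6.png

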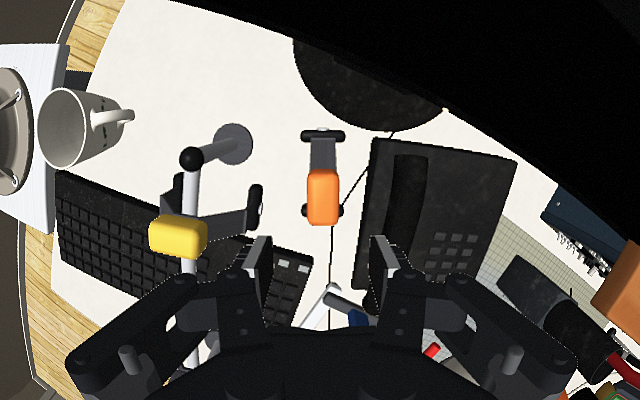

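The wrist view shows the orange cushion at (323,197), square and about 3 mm towards +y of the tool, which matches the calculated correction. Yellow hangs on the bar at (178,237). Going down.

jog_arm(
  rows=[
    {"x": 0,"y": 3.6,"z": 10,"ax": 0,"ay": 0,"az": 0,"fingers": 48},
    {"x": 0,"y": 0,"z": 20,"ax": 0,"ay": 0,"az": 0,"fingers": 48},
    {"x": 0,"y": 0,"z": 20,"ax": 0,"ay": 0,"az": 0,"fingers": 48},
    {"x": 0,"y": 0,"z": 20,"ax": 0,"ay": 0,"az": 0,"fingers": 48},
    {"x": 0,"y": 0,"z": 20,"ax": 0,"ay": 0,"az": 0,"fingers": 48},
    {"x": 0,"y": 0,"z": 12,"ax": 0,"ay": 0,"az": 0,"fingers": 48},
    {"x": 0,"y": 0,"z": 10,"ax": 0,"ay": 0,"az": 0,"fingers": 48},
    {"x": 0,"y": 0,"z": 0,"ax": 0,"ay": 0,"az": 0,"fingers": 48},
  ],
)

```text
t: 18.65
eef_pos: [0.5875, 0.0571, 0.1002]
tool_rot: [-0.001, 0.611, 0.791, -0.001]
contact_force: [0.6, -0.1, -0.1]
gripper_width: 0.566
grasp_force: 0.0
```

jog_arm(
  rows=[
    {"x": 0,"y": 0,"z": 0,"ax": 0,"ay": 0,"az": 0,"fingers": 10},
    {"x": 0,"y": 0,"z": 0,"ax": 0,"ay": 0,"az": 0,"fingers": 10},
    {"x": 0,"y": 0,"z": 0,"ax": 0,"ay": 0,"az": 0,"fingers": 10},
    {"x": 0,"y": 0,"z": 0,"ax": 0,"ay": 0,"az": 0,"fingers": 10},
    {"x": 0,"y": 0,"z": 0,"ax": 0,"ay": 0,"az": 0,"fingers": 10},
    {"x": 0,"y": 0,"z": 0,"ax": 0,"ay": 0,"az": 0,"fingers": 10},
    {"x": 0,"y": 0,"z": 0,"ax": 0,"ay": 0,"az": 0,"fingers": 10},
    {"x": 0,"y": 0,"z": 0,"ax": 0,"ay": 0,"az": 0,"fingers": 10},
  ],
)

```text
t: 19.45
eef_pos: [0.5885, 0.0573, 0.1021]
tool_rot: [0.0, 0.611, 0.791, 0.0]
contact_force: [-2.0, -1.2, 6.0]
gripper_width: 0.294
grasp_force: 50.5
```

```bash
python3 plan.py 0.4885 -0.0857 0.25 94.7
```

```text
t 19.45 pos [0.5885 0.0573 0.1021] yaw 14.6 tilt 0.06 w 25.1 gf 50.5 F [-2.  -1.2  6. ] q [-0.03  0.5  -0.23  1.86  0.15  0.8  -0.08]
 shift now-frame mm [-113.1 -132.7 -148. ] | az -80.1 | shift in target frame [ 111.4 -134.3 -147.9]
```

jog_arm(
  rows=[
    {"x": 0,"y": 0,"z": -20,"ax": 0,"ay": 0,"az": 0,"fingers": 10},
    {"x": 0,"y": 0,"z": -25,"ax": 0,"ay": 0,"az": 0,"fingers": 10},
    {"x": 0,"y": 0,"z": -25,"ax": 0,"ay": 0,"az": 0,"fingers": 10},
    {"x": 0,"y": 0,"z": -25,"ax": 0,"ay": 0,"az": 0,"fingers": 10},
    {"x": 0,"y": 0,"z": -25,"ax": 0,"ay": 0,"az": 0,"fingers": 10},
    {"x": 0,"y": 0,"z": -25,"ax": 0,"ay": 0,"az": 0,"fingers": 10},
    {"x": 0,"y": 0,"z": -25,"ax": 0,"ay": 0,"az": 0,"fingers": 10},
    {"x": 0,"y": 0,"z": -10,"ax": 0,"ay": 0,"az": -8.4,"fingers": 10},
  ],
)

```text
t: 20.25
eef_pos: [0.589, 0.0576, 0.2838]
tool_rot: [0.001, 0.551, 0.835, 0.001]
contact_force: [0.7, 0.6, -1.8]
gripper_width: 0.297
grasp_force: 49.6
```

jog_arm(
  rows=[
    {"x": 0,"y": 0,"z": 0,"ax": 0,"ay": 0,"az": -8.5,"fingers": 10},
    {"x": 0,"y": 0,"z": 0,"ax": 0,"ay": 0,"az": -8.5,"fingers": 10},
    {"x": 0,"y": 0,"z": 0,"ax": 0,"ay": 0,"az": -8.5,"fingers": 10},
    {"x": 0,"y": 0,"z": 0,"ax": 0,"ay": 0,"az": -8.5,"fingers": 10},
    {"x": 0,"y": 0,"z": 0,"ax": 0,"ay": 0,"az": -8.5,"fingers": 10},
    {"x": 0,"y": 0,"z": 0,"ax": 0,"ay": 0,"az": -8.5,"fingers": 10},
    {"x": 0,"y": 0,"z": 0,"ax": 0,"ay": 0,"az": -8.5,"fingers": 10},
    {"x": 0,"y": 0,"z": 0,"ax": 0,"ay": 0,"az": -8.5,"fingers": 10},
  ],
)

```text
t: 21.05
eef_pos: [0.5878, 0.0571, 0.2808]
tool_rot: [-0.0, -0.012, 1.0, -0.0]
contact_force: [0.1, -0.2, -1.6]
gripper_width: 0.294
grasp_force: 49.7
```

```bash
python3 plan.py 0.4885 -0.0857 0.27 94.7
```

```text
t 21.05 pos [0.5878 0.0571 0.2808] yaw 91.4 tilt 0.04 w 25.1 gf 49.7 F [ 0.1 -0.2 -1.6] q [ 0.17  0.34 -0.48  1.68  0.17  1.17  1.25]
 shift now-frame mm [ 102.7 -140.4   10.9] | az -3.3 | shift in target frame [ 110.7 -134.2   10.8]
```

jog_arm(
  rows=[
    {"x": 0,"y": 0,"z": 0,"ax": 0,"ay": 0,"az": -3.3,"fingers": 10},
    {"x": 0,"y": -44.7,"z": 0,"ax": 0,"ay": 0,"az": 0,"fingers": 10},
    {"x": 0,"y": -44.7,"z": 0,"ax": 0,"ay": 0,"az": 0,"fingers": 10},
    {"x": 0,"y": -44.7,"z": 0,"ax": 0,"ay": 0,"az": 0,"fingers": 10},
    {"x": 36,"y": 0,"z": 0,"ax": 0,"ay": 0,"az": 0,"fingers": 10},
    {"x": 37,"y": 0,"z": 0,"ax": 0,"ay": 0,"az": 0,"fingers": 10},
    {"x": 37,"y": 0,"z": 0,"ax": 0,"ay": 0,"az": 0,"fingers": 10},
    {"x": 0,"y": 0,"z": 0,"ax": 0,"ay": 0,"az": 0,"fingers": 10},
  ],
)

```text
t: 21.85
eef_pos: [0.4838, -0.0858, 0.2805]
tool_rot: [-0.002, -0.037, 0.999, -0.001]
contact_force: [0.1, -1.1, -1.2]
gripper_width: 0.292
grasp_force: 49.6
```

jog_arm(
  rows=[
    {"x": 0,"y": 0,"z": 0,"ax": 0,"ay": 0,"az": 0,"fingers": 10},
    {"x": 0,"y": 0,"z": 0,"ax": 0,"ay": 0,"az": 0,"fingers": 10},
    {"x": 0,"y": 0,"z": 5,"ax": 0,"ay": 0,"az": 0,"fingers": 10},
    {"x": 0,"y": 0,"z": 5,"ax": 0,"ay": 0,"az": 0,"fingers": 10},
    {"x": 0,"y": 0,"z": 0,"ax": 0,"ay": 0,"az": 0,"fingers": 10},
    {"x": 0,"y": 0,"z": 0,"ax": 0,"ay": 0,"az": 0,"fingers": 10},
    {"x": 0,"y": 0,"z": 0,"ax": 0,"ay": 0,"az": 0,"fingers": 10},
    {"x": 0,"y": 0,"z": 0,"ax": 0,"ay": 0,"az": 0,"fingers": 10},
  ],
)

```text
t: 22.65
eef_pos: [0.4886, -0.0848, 0.2714]
tool_rot: [0.0, -0.038, 0.999, -0.0]
contact_force: [-0.9, -0.3, -2.3]
gripper_width: 0.295
grasp_force: 49.6
```

```bash
python3 plan.py 0.4885 -0.0857 0.143 94.7; python3 - <<'E'
from h import *
c=bot.read_camera("side");cv2.imwrite("pics/s7.png",cv2.resize(c["pixels"][60:310,180:440,::-1],None,fx=2.3,fy=2.3))
E
```

```text
t 22.65 pos [ 0.4886 -0.0848  0.2714] yaw 94.3 tilt 0.02 w 25.2 gf 49.6 F [-0.9 -0.3 -2.3] q [ 0.45  0.17 -0.45  1.9   0.08  1.09  1.61]
 shift now-frame mm [  0.3  -0.9 128.4] | az -0.4 | shift in target frame [  0.2  -0.9 128.4]
```

View pics/s7.png

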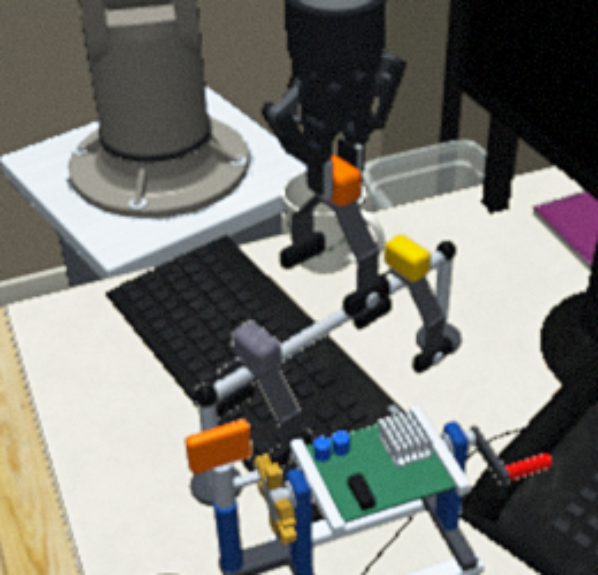

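Grey at (260,345) and yellow at (408,258) both hang on the bar. Orange is held above the free middle with a foot either side. Lowering.

jog_arm(
  rows=[
    {"x": 0,"y": -1,"z": 18,"ax": 0,"ay": 0,"az": -0.4,"fingers": 10},
    {"x": 0,"y": 0,"z": 20,"ax": 0,"ay": 0,"az": 0,"fingers": 10},
    {"x": 0,"y": 0,"z": 20,"ax": 0,"ay": 0,"az": 0,"fingers": 10},
    {"x": 0,"y": 0,"z": 20,"ax": 0,"ay": 0,"az": 0,"fingers": 10},
    {"x": 0,"y": 0,"z": 20,"ax": 0,"ay": 0,"az": 0,"fingers": 10},
    {"x": 0,"y": 0,"z": 18,"ax": 0,"ay": 0,"az": 0,"fingers": 10},
    {"x": 0,"y": 0,"z": 12,"ax": 0,"ay": 0,"az": 0,"fingers": 10},
    {"x": 0,"y": 0,"z": 0,"ax": 0,"ay": 0,"az": 0,"fingers": 10},
  ],
)

```text
t: 23.5
eef_pos: [0.4876, -0.0858, 0.142]
tool_rot: [-0.001, -0.041, 0.999, 0.0]
contact_force: [-0.1, -0.0, -1.8]
gripper_width: 0.291
grasp_force: 49.6
```

jog_arm(
  rows=[
    {"x": 0,"y": 0,"z": 2,"ax": 0,"ay": 0,"az": 0,"fingers": 10},
    {"x": 0,"y": 0,"z": 2,"ax": 0,"ay": 0,"az": 0,"fingers": 10},
    {"x": 0,"y": 0,"z": 1,"ax": 0,"ay": 0,"az": 0,"fingers": 10},
    {"x": 0,"y": 0,"z": 0,"ax": 0,"ay": 0,"az": 0,"fingers": 10},
    {"x": 0,"y": 0,"z": 0,"ax": 0,"ay": 0,"az": 0,"fingers": 10},
    {"x": 0,"y": 0,"z": 0,"ax": 0,"ay": 0,"az": 0,"fingers": 10},
    {"x": 0,"y": 0,"z": 0,"ax": 0,"ay": 0,"az": 0,"fingers": 10},
    {"x": 0,"y": 0,"z": 0,"ax": 0,"ay": 0,"az": 0,"fingers": 10},
  ],
)

```text
t: 24.3
eef_pos: [0.4891, -0.0859, 0.1387]
tool_rot: [0.001, -0.041, 0.999, -0.0]
contact_force: [0.1, -1.4, 2.5]
gripper_width: 0.294
grasp_force: 50.2
```

jog_arm(
  rows=[
    {"x": 0,"y": 0,"z": 0,"ax": 0,"ay": 0,"az": 0,"fingers": 42},
    {"x": 0,"y": 0,"z": 0,"ax": 0,"ay": 0,"az": 0,"fingers": 42},
    {"x": 0,"y": 0,"z": -5,"ax": 0,"ay": 0,"az": 0,"fingers": 42},
    {"x": 0,"y": 0,"z": -20,"ax": 0,"ay": 0,"az": 0,"fingers": 42},
    {"x": 0,"y": 0,"z": -30,"ax": 0,"ay": 0,"az": 0,"fingers": 42},
    {"x": 0,"y": 0,"z": -40,"ax": 0,"ay": 0,"az": 0,"fingers": 48},
    {"x": 0,"y": 0,"z": -40,"ax": 0,"ay": 0,"az": 0,"fingers": 48},
    {"x": 0,"y": 0,"z": -10,"ax": 0,"ay": 0,"az": 0,"fingers": 48},
  ],
)

```text
t: 25.1
eef_pos: [0.4907, -0.0856, 0.2881]
tool_rot: [0.004, -0.041, 0.999, -0.001]
contact_force: [0.3, 0.3, -0.3]
gripper_width: 0.563
grasp_force: 0.0
```

```bash
python3 - <<'E'
from h import *
from look import blob
s=bot.read_camera("side")
h=cv2.cvtColor(s["pixels"],cv2.COLOR_RGB2HSV)
# knob outline in side view
m=cv2.inRange(h,(5,120,60),(20,255,255));n,l,st,ce=cv2.connectedComponentsWithStats(m)
for i in range(1,n):
    if st[i,4]>60:print("side",st[i],ce[i])
t=bot.read_camera("top");h=cv2.cvtColor(t["pixels"],cv2.COLOR_RGB2HSV)
m=cv2.inRange(h,(5,120,60),(20,255,255))[100:260,225:430];n,l,st,ce=cv2.connectedComponentsWithStats(m)
for i in range(1,n):
    if st[i,4]>20:
        c=ce[i]+[225,100];print("top",st[i],c)
a=np.radians(74.7)
def box(c,x,y):
    k=[proj(c,(x+sx*25*.001*np.cos(a)-sy*.006*np.sin(a),y+sx*.025*np.sin(a)+sy*.006*np.cos(a),z)) for sx in(-1,1) for sy in(-1,1) for z in(.172,.208)]
    return cv2.boundingRect(np.array(k,np.float32))
for p in((.5938,-.2778),(.5968,-.28)):print(p,"top",box(t,*p),"side",box(s,*p))
E
python3 plan.py 0.595 -0.279 0.25 -15.3
```

```text
side [353   0  33  31 566] [371.70141343  11.89929329]
side [593 161  37  29 483] [611.89648033 174.26086957]
side [316 180  20  22 305] [325.43278689 190.7704918 ]
side [ 495  195  145  138 5117] [567.75337112 259.70158296]
side [261 242  29  24 479] [274.94154489 253.47390397]
side [196 301   7  20  65] [198.78461538 310.47692308]
side [471 331  58  69 724] [502.36878453 363.1160221 ]
side [347 369  10  31 184] [351.2826087  387.92391304]
side [436 373  50  27 899] [460.04115684 389.34816463]
top [151  69  20  10 115] [385.36521739 173.46086957]
top [194  76  11  46  64] [424.6875   197.296875]
top [185 141   6  19  29] [412.62068966 250.68965517]
(0.5938, -0.2778) top (373, 168, 23, 13) side (258, 233, 33, 28)
(0.5968, -0.28) top (374, 166, 23, 14) side (258, 235, 33, 28)
t 25.2 pos [ 0.4896 -0.0858  0.2853] yaw 94.7 tilt 0.23 w 47.9 gf 0.0 F [-0.1  0.3 -0.7] q [ 0.46  0.16 -0.45  1.88  0.08  1.11  1.63]
 shift now-frame mm [ -89.  -201.2   35.8] | az 110.0 | shift in target frame [-158.5  152.7   35.3]
```

```bash
python3 - <<'E'
from h import *
s=bot.read_camera("side");t=bot.read_camera("top")
print(tri(ray(t,385.4,173.5),ray(s,275,253.5)))
a=np.radians(74.7)
def box(c,x,y,zt):
    k=[proj(c,(x+sx*25*.001*np.cos(a)-sy*.006*np.sin(a),y+sx*.025*np.sin(a)+sy*.006*np.cos(a),z)) for sx in(-1,1) for sy in(-1,1) for z in(zt-.036,zt)]
    k=np.array(k);return np.r_[k.min(0),k.max(0)].round(1)
for zt in(.19,.196,.202,.208):
    p=plane(t,386,174,zt-.003)[:2];print(zt,p.round(4),"top",box(t,*p,zt),"side",box(s,*p,zt))
x=cv2.resize(s["pixels"][225:285,245:305,::-1],None,fx=5,fy=5,interpolation=cv2.INTER_CUBIC);y=cv2.resize(t["pixels"][150:200,350:410,::-1],None,fx=6,fy=6,interpolation=cv2.INTER_CUBIC)
cv2.imwrite("pics/knob.png",np.hstack([x,y]))
E
```

```text
(array([ 0.59797221, -0.28100211,  0.17897151]), np.float64(0.0002079905174993858))
0.19 [ 0.5952 -0.2815] top [374.6 169.  396.5 181.1] side [258.6 242.1 289.4 268.6]
0.196 [ 0.5941 -0.2809] top [374.5 169.  396.6 181.1] side [258.2 239.2 289.1 265.8]
0.202 [ 0.593  -0.2803] top [374.5 168.9 396.6 181.1] side [257.8 236.3 288.9 263. ]
0.208 [ 0.5919 -0.2796] top [374.4 168.9 396.7 181.2] side [257.4 233.4 288.7 260.2]
```

View pics/knob.png

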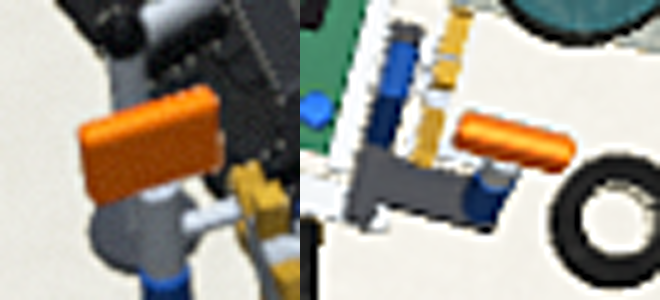

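Side crop: the wing spans px 260–289 by 242–266, so its top is at about 196 mm and the grip point at about 184 mm. Top crop: the wing centre is at about (386,173.5), giving roughly (0.595,-0.281).

jog_arm(
  rows=[
    {"x": -17.8,"y": -40.4,"z": 0,"ax": 0,"ay": 0,"az": 0,"fingers": 48},
    {"x": -17.8,"y": -40.4,"z": 0,"ax": 0,"ay": 0,"az": 0,"fingers": 48},
    {"x": -17.8,"y": -40.4,"z": 0,"ax": 0,"ay": 0,"az": 0,"fingers": 48},
    {"x": -17.8,"y": -40.4,"z": 0,"ax": 0,"ay": 0,"az": 0,"fingers": 48},
    {"x": -17.8,"y": -40.4,"z": 0,"ax": 0,"ay": 0,"az": 0,"fingers": 48},
    {"x": 0,"y": 0,"z": 0,"ax": 0,"ay": 0,"az": 8.4,"fingers": 48},
    {"x": 0,"y": 0,"z": 0,"ax": 0,"ay": 0,"az": 8.4,"fingers": 48},
    {"x": 0,"y": 0,"z": 0,"ax": 0,"ay": 0,"az": 8.4,"fingers": 48},
  ],
)

```text
t: 26.1
eef_pos: [0.5929, -0.2797, 0.2801]
tool_rot: [-0.002, 0.181, 0.984, 0.001]
contact_force: [-0.6, -0.1, 0.1]
gripper_width: 0.56
grasp_force: 0.0
```

jog_arm(
  rows=[
    {"x": 0,"y": 0,"z": 0,"ax": 0,"ay": 0,"az": 8.5,"fingers": 48},
    {"x": 0,"y": 0,"z": 0,"ax": 0,"ay": 0,"az": 8.5,"fingers": 48},
    {"x": 0,"y": 0,"z": 0,"ax": 0,"ay": 0,"az": 8.5,"fingers": 48},
    {"x": 0,"y": 0,"z": 0,"ax": 0,"ay": 0,"az": 8.5,"fingers": 48},
    {"x": 0,"y": 0,"z": 0,"ax": 0,"ay": 0,"az": 8.5,"fingers": 48},
    {"x": 0,"y": 0,"z": 0,"ax": 0,"ay": 0,"az": 8.5,"fingers": 48},
    {"x": 0,"y": 0,"z": 0,"ax": 0,"ay": 0,"az": 8.5,"fingers": 48},
    {"x": 0,"y": 0,"z": 0,"ax": 0,"ay": 0,"az": 8.5,"fingers": 48},
  ],
)

```text
t: 26.9
eef_pos: [0.5928, -0.2793, 0.2805]
tool_rot: [-0.002, 0.7, 0.714, -0.001]
contact_force: [0.0, 0.2, 0.7]
gripper_width: 0.563
grasp_force: 0.0
```

```bash
python3 plan.py 0.5955 -0.281 0.235 -15.3
```

```text
t 26.9 pos [ 0.5928 -0.2793  0.2805] yaw 1.2 tilt 0.26 w 48.0 gf 0.0 F [0.  0.2 0.7] q [ 0.36  0.41 -0.02  1.54  0.01  1.19  0.36]
 shift now-frame mm [-1.8  2.8 45.5] | az 16.5 | shift in target frame [-0.9  3.  45.5]
```

jog_arm(
  rows=[
    {"x": 0,"y": 0,"z": 0,"ax": 0,"ay": 0,"az": 8.3,"fingers": 48},
    {"x": 0,"y": 0,"z": 0,"ax": 0,"ay": 0,"az": 8.2,"fingers": 48},
    {"x": -1,"y": 3,"z": 10,"ax": 0,"ay": 0,"az": 0,"fingers": 48},
    {"x": 0,"y": 0,"z": 15,"ax": 0,"ay": 0,"az": 0,"fingers": 48},
    {"x": 0,"y": 0,"z": 15,"ax": 0,"ay": 0,"az": 0,"fingers": 48},
    {"x": 0,"y": 0,"z": 0,"ax": 0,"ay": 0,"az": 0,"fingers": 48},
    {"x": 0,"y": 0,"z": 0,"ax": 0,"ay": 0,"az": 0,"fingers": 48},
    {"x": 0,"y": 0,"z": 0,"ax": 0,"ay": 0,"az": 0,"fingers": 48},
  ],
)

```text
t: 27.7
eef_pos: [0.5968, -0.2817, 0.2437]
tool_rot: [0.0, 0.793, 0.609, 0.0]
contact_force: [0.3, -0.1, -0.4]
gripper_width: 0.563
grasp_force: 0.0
```

```bash
python3 plan.py 0.5955 -0.281 0.165 -15.3; python3 - <<'E'
from h import *
c=bot.read_camera("wrist");h=cv2.cvtColor(c["pixels"],cv2.COLOR_RGB2HSV)
m=cv2.inRange(h,(5,120,60),(20,255,255))[120:330,230:410];n,l,st,ce=cv2.connectedComponentsWithStats(m)
for i in range(1,n):
    if st[i,4]>100:print(st[i]+[230,120,0,0,0],ce[i]+[230,120])
cv2.imwrite("pics/w8.png",c["pixels"][:,:,::-1])
E
```

```text
t 27.7 pos [ 0.5968 -0.2817  0.2437] yaw -15.0 tilt 0.04 w 48.0 gf 0.0 F [ 0.3 -0.1 -0.4] q [ 0.33  0.44  0.03  1.58 -0.01  1.12  0.1 ]
 shift now-frame mm [ 0.4 -1.5 78.7] | az 0.3 | shift in target frame [ 0.4 -1.4 78.7]
[312 145  27  18 378] [324.85449735 154.18518519]
[370 147  26  17 374] [382.56417112 155.15775401]
[349 150  15  16 219] [356.21461187 157.55251142]
[ 312  172   19   79 1362] [321.28267254 210.62628488]
```

View pics/w8.png

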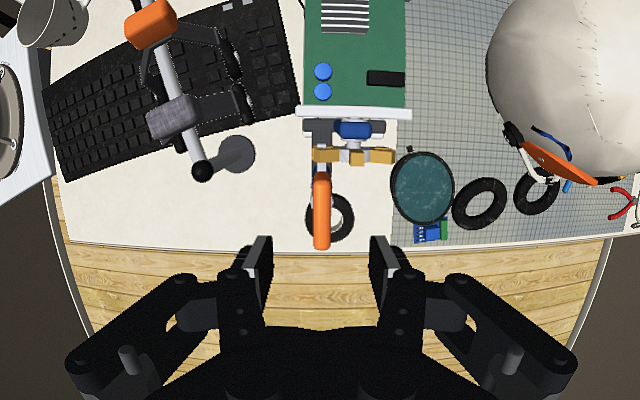

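```bash
python3 - <<'E'
from h import *
c=bot.read_camera("wrist")
P=plane(c,322,177,.196,True);Q=plane(c,322,245,.196,True);print(P,Q,(P+Q)/2,np.linalg.norm(P-Q),np.degrees(np.arctan2(*(P-Q)[1::-1])))
E
```

```text
[ 0.60535279 -0.25446815  0.196     ] [ 0.59346276 -0.29915067  0.196     ] [ 0.59940777 -0.27680941  0.196     ] 0.046237433752672405 75.09888357449718
```

The wing in the wrist view is centred between the pads (column 321) at yaw 75°. Going down and gripping the knob.

jog_arm(
  rows=[
    {"x": 1.5,"y": 0,"z": 15,"ax": 0,"ay": 0,"az": 0,"fingers": 48},
    {"x": 0,"y": 0,"z": 15,"ax": 0,"ay": 0,"az": 0,"fingers": 48},
    {"x": 0,"y": 0,"z": 15,"ax": 0,"ay": 0,"az": 0,"fingers": 48},
    {"x": 0,"y": 0,"z": 15,"ax": 0,"ay": 0,"az": 0,"fingers": 48},
    {"x": 0,"y": 0,"z": 10,"ax": 0,"ay": 0,"az": 0,"fingers": 48},
    {"x": 0,"y": 0,"z": 6,"ax": 0,"ay": 0,"az": 0,"fingers": 48},
    {"x": 0,"y": 0,"z": 0,"ax": 0,"ay": 0,"az": 0,"fingers": 48},
    {"x": 0,"y": 0,"z": 0,"ax": 0,"ay": 0,"az": 0,"fingers": 30},
  ],
  force=40,
)

```text
t: 28.6
eef_pos: [0.5972, -0.2802, 0.1677]
tool_rot: [0.0, 0.793, 0.609, 0.0]
contact_force: [1.2, 0.5, -0.3]
gripper_width: 0.4
grasp_force: 0.0
```

jog_arm(
  rows=[
    {"x": 0,"y": 0,"z": 0,"ax": 0,"ay": 0,"az": 0,"fingers": 5},
    {"x": 0,"y": 0,"z": 0,"ax": 0,"ay": 0,"az": 0,"fingers": 5},
    {"x": 0,"y": 0,"z": 0,"ax": 0,"ay": 0,"az": 0,"fingers": 5},
    {"x": 0,"y": 0,"z": 0,"ax": 0,"ay": 0,"az": 0,"fingers": 5},
    {"x": 0,"y": 0,"z": 0,"ax": 0,"ay": 0,"az": 0,"fingers": 5},
    {"x": 0,"y": 0,"z": 0,"ax": 0,"ay": 0,"az": 0,"fingers": 5},
    {"x": 0,"y": 0,"z": 0,"ax": 0,"ay": 0,"az": 0,"fingers": 5},
    {"x": 0,"y": 0,"z": 0,"ax": 0,"ay": 0,"az": 0,"fingers": 5},
  ],
)

```text
t: 29.4
eef_pos: [0.5977, -0.2804, 0.1682]
tool_rot: [0.001, 0.793, 0.609, 0.001]
contact_force: [0.6, -0.7, 6.0]
gripper_width: 0.13
grasp_force: 41.9
```

```bash
python3 plan.py 0.5975 -0.280 0.165 74.7
```

```text
t 29.4 pos [ 0.5977 -0.2804  0.1682] yaw -15.0 tilt 0.12 w 11.1 gf 41.9 F [ 0.6 -0.7  6. ] q [ 0.33  0.51  0.02  1.65 -0.01  0.97  0.09]
 shift now-frame mm [ 0.3 -0.3  3.2] | az -89.7 | shift in target frame [0.3 0.3 3.2]
```

jog_arm(
  rows=[
    {"x": 0,"y": 0,"z": 0,"ax": 0,"ay": 0,"az": -8,"fingers": 5},
    {"x": 0,"y": 0,"z": 0,"ax": 0,"ay": 0,"az": -8,"fingers": 5},
    {"x": 0,"y": 0,"z": 0,"ax": 0,"ay": 0,"az": -8,"fingers": 5},
    {"x": 0,"y": 0,"z": 0,"ax": 0,"ay": 0,"az": -8,"fingers": 5},
    {"x": 0,"y": 0,"z": 0,"ax": 0,"ay": 0,"az": -8,"fingers": 5},
    {"x": 0,"y": 0,"z": 0,"ax": 0,"ay": 0,"az": -8,"fingers": 5},
    {"x": 0,"y": 0,"z": 0,"ax": 0,"ay": 0,"az": -8,"fingers": 5},
    {"x": 0,"y": 0,"z": 0,"ax": 0,"ay": 0,"az": -8,"fingers": 5},
  ],
)

```text
t: 30.2
eef_pos: [0.5974, -0.2805, 0.1682]
tool_rot: [0.001, 0.348, 0.938, -0.0]
contact_force: [0.6, -1.0, 5.9]
gripper_width: 0.136
grasp_force: 41.9
```

jog_arm(
  rows=[
    {"x": 0,"y": 0,"z": 0,"ax": 0,"ay": 0,"az": -7,"fingers": 5},
    {"x": 0,"y": 0,"z": 0,"ax": 0,"ay": 0,"az": -7,"fingers": 5},
    {"x": 0,"y": 0,"z": 0,"ax": 0,"ay": 0,"az": -5,"fingers": 5},
    {"x": 0,"y": 0,"z": 0,"ax": 0,"ay": 0,"az": -3,"fingers": 5},
    {"x": 0,"y": 0,"z": 0,"ax": 0,"ay": 0,"az": -3,"fingers": 5},
    {"x": 0,"y": 0,"z": 0,"ax": 0,"ay": 0,"az": 0,"fingers": 5},
    {"x": 0,"y": 0,"z": 0,"ax": 0,"ay": 0,"az": 0,"fingers": 5},
    {"x": 0,"y": 0,"z": 0,"ax": 0,"ay": 0,"az": 0,"fingers": 5},
  ],
)

```text
t: 31.0
eef_pos: [0.5974, -0.2806, 0.1682]
tool_rot: [0.001, 0.139, 0.99, -0.0]
contact_force: [1.4, -1.3, 6.4]
gripper_width: 0.133
grasp_force: 42.0
```

```bash
python3 plan.py 0.5975 -0.280 0.165 74.7; python3 -c "
from h import *
print(bot.get_obs()['torque'])"
```

```text
t 31.0 pos [ 0.5974 -0.2806  0.1682] yaw 74.0 tilt 0.1 w 11.3 gf 42.0 F [ 1.4 -1.3  6.4] q [ 0.58  0.53 -0.33  1.64  0.2   1.    1.48]
 shift now-frame mm [0.1 0.6 3.2] | az -0.7 | shift in target frame [0.  0.6 3.2]
[-0.16910697 -0.05663408  0.11513419]
```

jog_arm(
  rows=[
    {"x": 0,"y": 0,"z": 0,"ax": 0,"ay": 0,"az": 0,"fingers": 30},
    {"x": 0,"y": 0,"z": 0,"ax": 0,"ay": 0,"az": 0,"fingers": 30},
    {"x": 0,"y": 0,"z": 0,"ax": 0,"ay": 0,"az": 0,"fingers": 30},
    {"x": 0,"y": 0,"z": -10,"ax": 0,"ay": 0,"az": 0,"fingers": 30},
    {"x": 0,"y": 0,"z": -25,"ax": 0,"ay": 0,"az": 0,"fingers": 30},
    {"x": 0,"y": 0,"z": -30,"ax": 0,"ay": 0,"az": 0,"fingers": 40},
    {"x": 0,"y": 0,"z": -25,"ax": 0,"ay": 0,"az": 0,"fingers": 40},
    {"x": 0,"y": 0,"z": 0,"ax": 0,"ay": 0,"az": 0,"fingers": 40},
  ],
)

```text
t: 31.8
eef_pos: [0.5991, -0.2806, 0.2624]
tool_rot: [0.004, 0.139, 0.99, -0.001]
contact_force: [0.5, 1.0, 1.4]
gripper_width: 0.469
grasp_force: 0.0
```

jog_arm(
  rows=[
    {"x": 0,"y": 0,"z": 0,"ax": 0,"ay": 0,"az": 8.2,"fingers": 40},
    {"x": 0,"y": 0,"z": 0,"ax": 0,"ay": 0,"az": 8.2,"fingers": 40},
    {"x": 0,"y": 0,"z": 0,"ax": 0,"ay": 0,"az": 8.2,"fingers": 40},
    {"x": 0,"y": 0,"z": 0,"ax": 0,"ay": 0,"az": 8.2,"fingers": 40},
    {"x": 0,"y": 0,"z": 0,"ax": 0,"ay": 0,"az": 8.2,"fingers": 40},
    {"x": 0,"y": 0,"z": 0,"ax": 0,"ay": 0,"az": 8.2,"fingers": 40},
    {"x": 0,"y": 0,"z": 0,"ax": 0,"ay": 0,"az": 8.2,"fingers": 40},
    {"x": 0,"y": 0,"z": 0,"ax": 0,"ay": 0,"az": 8.2,"fingers": 40},
  ],
)

```text
t: 32.6
eef_pos: [0.5966, -0.2799, 0.257]
tool_rot: [-0.0, 0.655, 0.755, -0.0]
contact_force: [-1.3, 0.1, 0.6]
gripper_width: 0.466
grasp_force: 0.0
```

```bash
python3 plan.py 0.729 -0.076 0.22 -15.3; python3 - <<'E'
from h import *
t=bot.read_camera("top");s=bot.read_camera("side")
def red(c,box):
    x0,y0,x1,y1=box;h=cv2.cvtColor(c["pixels"],cv2.COLOR_RGB2HSV)[y0:y1,x0:x1];m=cv2.inRange(h,(0,140,80),(5,255,255))|cv2.inRange(h,(172,140,80),(180,255,255))
    n,l,st,ce=cv2.connectedComponentsWithStats(m);i=1+np.argmax(st[1:,4]);p=np.argwhere(l==i)[:,::-1].astype(np.float32)+[x0,y0]
    r=cv2.minAreaRect(p.astype(np.float32));print(st[i],p.mean(0),r);return p.mean(0)
a=red(t,(285,115,330,150));b=red(s,(385,245,435,285));print(tri(ray(t,*a),ray(s,*b)),plane(t,*a,.13))
E
```

```text
t 32.6 pos [ 0.5966 -0.2799  0.257 ] yaw 8.1 tilt 0.05 w 39.8 gf 0.0 F [-1.3  0.1  0.6] q [ 0.43  0.43 -0.11  1.56  0.05  1.15  0.44]
 shift now-frame mm [183.2 159.8  36.9] | az 23.4 | shift in target frame [231.6  73.9  37. ]
[12 11 15  7 64] [304.265625 128.8125  ] ((304.176513671875, 128.79412841796875), (14.794672966003418, 4.365641117095947), 14.03624439239502)
[ 14  12  21  12 137] [409.49635036 262.08759124] ((409.70001220703125, 262.0999755859375), (6.957010269165039, 20.238574981689453), 71.56505584716797)
(array([ 0.72922392, -0.07562312,  0.13126718]), np.float64(0.0007584279130743779)) [ 0.72983016 -0.0752598   0.13      ]
```

jog_arm(
  rows=[
    {"x": 0,"y": 0,"z": 0,"ax": 0,"ay": 0,"az": 7.8,"fingers": 40},
    {"x": 0,"y": 0,"z": 0,"ax": 0,"ay": 0,"az": 7.8,"fingers": 40},
    {"x": 0,"y": 0,"z": 0,"ax": 0,"ay": 0,"az": 7.8,"fingers": 40},
    {"x": 46,"y": 14.8,"z": 0,"ax": 0,"ay": 0,"az": 0,"fingers": 40},
    {"x": 46.5,"y": 14.8,"z": 0,"ax": 0,"ay": 0,"az": 0,"fingers": 40},
    {"x": 46.5,"y": 14.8,"z": 0,"ax": 0,"ay": 0,"az": 0,"fingers": 40},
    {"x": 46.5,"y": 14.8,"z": 0,"ax": 0,"ay": 0,"az": 0,"fingers": 40},
    {"x": 46.5,"y": 14.8,"z": 0,"ax": 0,"ay": 0,"az": 0,"fingers": 40},
  ],
)

```text
t: 33.5
eef_pos: [0.729, -0.0734, 0.2572]
tool_rot: [-0.0, 0.792, 0.611, -0.0]
contact_force: [-0.4, -0.9, 0.9]
gripper_width: 0.462
grasp_force: 0.0
```

jog_arm(
  rows=[
    {"x": 0,"y": 0,"z": 0,"ax": 0,"ay": 0,"az": 0,"fingers": 40},
    {"x": 0,"y": 0,"z": 15,"ax": 0,"ay": 0,"az": 0,"fingers": 40},
    {"x": 0,"y": 0,"z": 15,"ax": 0,"ay": 0,"az": 0,"fingers": 40},
    {"x": 0,"y": 0,"z": 15,"ax": 0,"ay": 0,"az": 0,"fingers": 40},
    {"x": 0,"y": 0,"z": 10,"ax": 0,"ay": 0,"az": 0,"fingers": 40},
    {"x": 0,"y": 0,"z": 0,"ax": 0,"ay": 0,"az": 0,"fingers": 40},
    {"x": 0,"y": 0,"z": 0,"ax": 0,"ay": 0,"az": 0,"fingers": 40},
    {"x": 0,"y": 0,"z": 0,"ax": 0,"ay": 0,"az": 0,"fingers": 40},
  ],
)

```text
t: 34.3
eef_pos: [0.7289, -0.0753, 0.2032]
tool_rot: [0.0, 0.793, 0.609, 0.001]
contact_force: [0.5, -0.5, 0.2]
gripper_width: 0.47
grasp_force: 0.0
```

```bash
python3 plan.py 0.7293 -0.0756 0.115 -15.3; python3 - <<'E'
from h import *
c=bot.read_camera("wrist");cv2.imwrite("pics/w9.png",c["pixels"][:,:,::-1])
E
```

```text
t 34.3 pos [ 0.7289 -0.0753  0.2032] yaw -15.0 tilt 0.09 w 40.2 gf 0.0 F [ 0.5 -0.5  0.2] q [ 0.07  0.6  -0.08  1.42  0.05  1.12 -0.28]
 shift now-frame mm [-0.2  0.4 88.2] | az 0.3 | shift in target frame [-0.2  0.5 88.2]
```

View pics/w9.png

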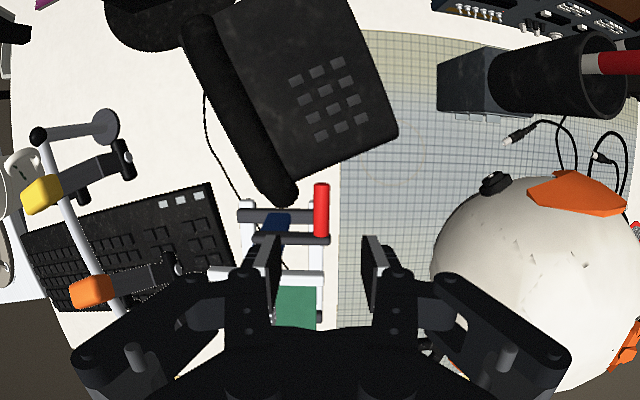

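The wrist view shows the red pin at column 321 (rows 183–238), parallel to the pads and centred. Going down and gripping lightly.

jog_arm(
  rows=[
    {"x": 0,"y": 0.4,"z": 15,"ax": 0,"ay": 0,"az": 0,"fingers": 40},
    {"x": 0,"y": 0,"z": 15,"ax": 0,"ay": 0,"az": 0,"fingers": 40},
    {"x": 0,"y": 0,"z": 15,"ax": 0,"ay": 0,"az": 0,"fingers": 40},
    {"x": 0,"y": 0,"z": 15,"ax": 0,"ay": 0,"az": 0,"fingers": 40},
    {"x": 0,"y": 0,"z": 15,"ax": 0,"ay": 0,"az": 0,"fingers": 40},
    {"x": 0,"y": 0,"z": 11,"ax": 0,"ay": 0,"az": 0,"fingers": 40},
    {"x": 0,"y": 0,"z": 0,"ax": 0,"ay": 0,"az": 0,"fingers": 40},
    {"x": 0,"y": 0,"z": 0,"ax": 0,"ay": 0,"az": 0,"fingers": 25},
  ],
  force=25,
)

```text
t: 35.15
eef_pos: [0.7289, -0.0752, 0.1162]
tool_rot: [0.0, 0.793, 0.609, 0.0]
contact_force: [0.6, -1.5, 0.5]
gripper_width: 0.316
grasp_force: 0.0
```

jog_arm(
  rows=[
    {"x": 0,"y": 0,"z": 0,"ax": 0,"ay": 0,"az": 0,"fingers": 5},
    {"x": 0,"y": 0,"z": 0,"ax": 0,"ay": 0,"az": 0,"fingers": 5},
    {"x": 0,"y": 0,"z": 0,"ax": 0,"ay": 0,"az": 0,"fingers": 5},
    {"x": 0,"y": 0,"z": 0,"ax": 0,"ay": 0,"az": 0,"fingers": 5},
    {"x": 0,"y": 0,"z": 0,"ax": 0,"ay": 0,"az": 0,"fingers": 5},
    {"x": 0,"y": 0,"z": 0,"ax": 0,"ay": 0,"az": 0,"fingers": 5},
    {"x": 0,"y": 0,"z": 0,"ax": 0,"ay": 0,"az": 0,"fingers": 5},
    {"x": 0,"y": 0,"z": 0,"ax": 0,"ay": 0,"az": 0,"fingers": 5},
  ],
)

```text
t: 35.95
eef_pos: [0.7293, -0.0752, 0.1168]
tool_rot: [0.0, 0.793, 0.609, 0.001]
contact_force: [1.4, -0.5, 3.8]
gripper_width: 0.127
grasp_force: 25.0
```

```bash
python3 plan.py 0.7293 -0.0756 0.115 -15.3; python3 - <<'E'
import numpy as np
a=np.radians(np.linspace(0,180,25));y=45*np.cos(a);z=45*np.sin(a)
print(np.c_[np.diff(y),-np.diff(z)].round(1).tolist())
E
```

```text
t 35.95 pos [ 0.7293 -0.0752  0.1168] yaw -15.0 tilt 0.08 w 10.9 gf 25.0 F [ 1.4 -0.5  3.8] q [ 0.07  0.68 -0.08  1.49  0.06  0.98 -0.29]
 shift now-frame mm [-0.4  0.1  1.8] | az 0.3 | shift in target frame [-0.4  0.1  1.8]
[[-0.4, -5.9], [-1.1, -5.8], [-1.9, -5.6], [-2.6, -5.3], [-3.3, -4.9], [-3.9, -4.4], [-4.4, -3.9], [-4.9, -3.3], [-5.3, -2.6], [-5.6, -1.9], [-5.8, -1.1], [-5.9, -0.4], [-5.9, 0.4], [-5.8, 1.1], [-5.6, 1.9], [-5.3, 2.6], [-4.9, 3.3], [-4.4, 3.9], [-3.9, 4.4], [-3.3, 4.9], [-2.6, 5.3], [-1.9, 5.6], [-1.1, 5.8], [-0.4, 5.9]]
```

jog_arm(
  rows=[
    {"x": 0,"y": -0.4,"z": -5.9,"ax": 0,"ay": 0,"az": 0,"fingers": 5},
    {"x": 0,"y": -1.1,"z": -5.8,"ax": 0,"ay": 0,"az": 0,"fingers": 5},
    {"x": 0,"y": -1.9,"z": -5.6,"ax": 0,"ay": 0,"az": 0,"fingers": 5},
    {"x": 0,"y": -2.6,"z": -5.3,"ax": 0,"ay": 0,"az": 0,"fingers": 5},
    {"x": 0,"y": -3.3,"z": -4.9,"ax": 0,"ay": 0,"az": 0,"fingers": 5},
    {"x": 0,"y": -3.9,"z": -4.4,"ax": 0,"ay": 0,"az": 0,"fingers": 5},
    {"x": 0,"y": -4.4,"z": -3.9,"ax": 0,"ay": 0,"az": 0,"fingers": 5},
    {"x": 0,"y": -4.9,"z": -3.3,"ax": 0,"ay": 0,"az": 0,"fingers": 5},
  ],
)

```text
t: 36.75
eef_pos: [0.7116, -0.0702, 0.1577]
tool_rot: [0.004, 0.793, 0.609, 0.004]
contact_force: [12.1, -2.0, 2.8]
gripper_width: 0.127
grasp_force: 24.4
```

jog_arm(
  rows=[
    {"x": 0,"y": -5.3,"z": -2.6,"ax": 0,"ay": 0,"az": 0,"fingers": 5},
    {"x": 0,"y": -5.6,"z": -1.9,"ax": 0,"ay": 0,"az": 0,"fingers": 5},
    {"x": 0,"y": -5.8,"z": -1.1,"ax": 0,"ay": 0,"az": 0,"fingers": 5},
    {"x": 0,"y": -5.9,"z": -0.4,"ax": 0,"ay": 0,"az": 0,"fingers": 5},
    {"x": 0,"y": -5.9,"z": 0.4,"ax": 0,"ay": 0,"az": 0,"fingers": 5},
    {"x": 0,"y": -5.8,"z": 1.1,"ax": 0,"ay": 0,"az": 0,"fingers": 5},
    {"x": 0,"y": -5.6,"z": 1.9,"ax": 0,"ay": 0,"az": 0,"fingers": 5},
    {"x": 0,"y": -5.3,"z": 2.6,"ax": 0,"ay": 0,"az": 0,"fingers": 5},
  ],
)

```text
t: 37.55
eef_pos: [0.6668, -0.0576, 0.1589]
tool_rot: [0.003, 0.793, 0.609, 0.004]
contact_force: [4.3, 0.0, 10.6]
gripper_width: 0.127
grasp_force: 27.0
```

```bash
python3 plan.py 0.6641 -0.0578 0.156 -15.3
```

```text
t 37.55 pos [ 0.6668 -0.0576  0.1589] yaw -15.0 tilt 0.51 w 10.8 gf 27.0 F [ 4.3  0.  10.6] q [ 0.06  0.53 -0.09  1.64  0.06  0.96 -0.31]
 shift now-frame mm [-0.9 -2.6  2.8] | az 0.3 | shift in target frame [-0.9 -2.5  2.9]
```

jog_arm(
  rows=[
    {"x": 0,"y": -4.9,"z": 3.3,"ax": 0,"ay": 0,"az": 0,"fingers": 5},
    {"x": 0,"y": -4.4,"z": 3.9,"ax": 0,"ay": 0,"az": 0,"fingers": 5},
    {"x": 0,"y": -3.9,"z": 4.4,"ax": 0,"ay": 0,"az": 0,"fingers": 5},
    {"x": 0,"y": -3.3,"z": 4.9,"ax": 0,"ay": 0,"az": 0,"fingers": 5},
    {"x": 0,"y": -2.6,"z": 5.3,"ax": 0,"ay": 0,"az": 0,"fingers": 5},
    {"x": 0,"y": -1.9,"z": 5.6,"ax": 0,"ay": 0,"az": 0,"fingers": 5},
    {"x": 0,"y": -1.1,"z": 5.8,"ax": 0,"ay": 0,"az": 0,"fingers": 5},
    {"x": 0,"y": -0.4,"z": 5.9,"ax": 0,"ay": 0,"az": 0,"fingers": 5},
  ],
)

```text
t: 38.35
eef_pos: [0.643, -0.051, 0.1175]
tool_rot: [0.001, 0.793, 0.609, 0.002]
contact_force: [1.2, 1.9, 7.6]
gripper_width: 0.125
grasp_force: 30.3
```

jog_arm(
  rows=[
    {"x": 0,"y": 0,"z": 1,"ax": 0,"ay": 0,"az": 0,"fingers": 5},
    {"x": 0,"y": 0,"z": 1,"ax": 0,"ay": 0,"az": 0,"fingers": 5},
    {"x": 0,"y": 0,"z": 1,"ax": 0,"ay": 0,"az": 0,"fingers": 5},
    {"x": 0,"y": 0,"z": 0,"ax": 0,"ay": 0,"az": 0,"fingers": 5},
    {"x": 0,"y": 0,"z": 0,"ax": 0,"ay": 0,"az": 0,"fingers": 5},
    {"x": 0,"y": 0,"z": 0,"ax": 0,"ay": 0,"az": 0,"fingers": 5},
    {"x": 0,"y": 0,"z": 0,"ax": 0,"ay": 0,"az": 0,"fingers": 5},
    {"x": 0,"y": 0,"z": 0,"ax": 0,"ay": 0,"az": 0,"fingers": 5},
  ],
)

```text
t: 39.15
eef_pos: [0.6427, -0.0509, 0.1139]
tool_rot: [0.0, 0.793, 0.609, 0.001]
contact_force: [4.7, 4.0, 5.8]
gripper_width: 0.125
grasp_force: 30.3
```

```bash
python3 plan.py 0.6424 -0.052 0.115 -15.3; python3 - <<'E'
from h import *
c=bot.read_camera("side");cv2.imwrite("pics/s10.png",cv2.resize(c["pixels"][160:310,240:440,::-1],None,fx=3,fy=3,interpolation=cv2.INTER_CUBIC))
E
```

```text
t 39.15 pos [ 0.6427 -0.0509  0.1139] yaw -14.9 tilt 0.14 w 10.7 gf 30.3 F [4.7 4.  5.8] q [ 0.05  0.55 -0.09  1.73  0.06  0.86 -0.33]
 shift now-frame mm [-1.1  0.  -1.1] | az 0.4 | shift in target frame [-1.1  0.  -1.1]
```

View pics/s10.png

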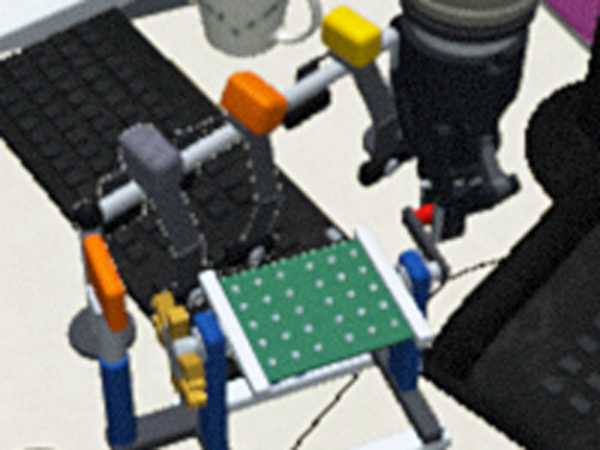

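The solder side is up, the knob wing now stands across (freed), and all three bands hang on the bar. I'll press a little further to confirm the stop.

jog_arm(
  rows=[
    {"x": 0,"y": 0,"z": 1,"ax": 0,"ay": 0,"az": 0,"fingers": 5},
    {"x": 0,"y": 0,"z": 1,"ax": 0,"ay": 0,"az": 0,"fingers": 5},
    {"x": 0,"y": 0,"z": 1,"ax": 0,"ay": 0,"az": 0,"fingers": 5},
    {"x": 0,"y": 0,"z": 1,"ax": 0,"ay": 0,"az": 0,"fingers": 5},
    {"x": 0,"y": 0,"z": 0,"ax": 0,"ay": 0,"az": 0,"fingers": 5},
    {"x": 0,"y": 0,"z": 0,"ax": 0,"ay": 0,"az": 0,"fingers": 5},
    {"x": 0,"y": 0,"z": 0,"ax": 0,"ay": 0,"az": 0,"fingers": 5},
    {"x": 0,"y": 0,"z": 0,"ax": 0,"ay": 0,"az": 0,"fingers": 5},
  ],
)

```text
t: 40.0
eef_pos: [0.6428, -0.0509, 0.1118]
tool_rot: [0.0, 0.793, 0.609, 0.001]
contact_force: [-2.0, 4.7, 19.0]
gripper_width: 0.128
grasp_force: 31.7
```

At the stop (19 N). Releasing.

jog_arm(
  rows=[
    {"x": 0,"y": 0,"z": -2,"ax": 0,"ay": 0,"az": 0,"fingers": 5},
    {"x": 0,"y": 0,"z": 0,"ax": 0,"ay": 0,"az": 0,"fingers": 34},
    {"x": 0,"y": 0,"z": 0,"ax": 0,"ay": 0,"az": 0,"fingers": 34},
    {"x": 0,"y": 0,"z": 0,"ax": 0,"ay": 0,"az": 0,"fingers": 34},
    {"x": 0,"y": 0,"z": -15,"ax": 0,"ay": 0,"az": 0,"fingers": 34},
    {"x": 0,"y": 0,"z": -30,"ax": 0,"ay": 0,"az": 0,"fingers": 34},
    {"x": 0,"y": 0,"z": -45,"ax": 0,"ay": 0,"az": 0,"fingers": 34},
    {"x": 0,"y": 0,"z": -45,"ax": 0,"ay": 0,"az": 0,"fingers": 34},
  ],
)

```text
t: 40.8
eef_pos: [0.6408, -0.0521, 0.2481]
tool_rot: [-0.0, 0.793, 0.609, -0.001]
contact_force: [1.2, 0.1, -0.4]
gripper_width: 0.399
grasp_force: 0.0
```

```bash
python3 plan.py 0.5975 -0.2803 0.25 74; python3 - <<'E'
from h import *
t=bot.read_camera("top");s=bot.read_camera("side")
def red(c,box):
    x0,y0,x1,y1=box;h=cv2.cvtColor(c["pixels"],cv2.COLOR_RGB2HSV)[y0:y1,x0:x1];m=cv2.inRange(h,(0,140,80),(5,255,255))|cv2.inRange(h,(172,140,80),(180,255,255))
    n,l,st,ce=cv2.connectedComponentsWithStats(m);i=1+np.argmax(st[1:,4]);print(st[i]);return ce[i]+[x0,y0]
try:
    b=red(s,(355,205,420,260));print(b,plane(s,*b,.13));a=red(t,(270,140,330,190));print(tri(ray(t,*a),ray(s,*b)))
except Exception as e:print(e)
E
```

```text
t 40.8 pos [ 0.6408 -0.0521  0.2481] yaw -15.0 tilt 0.09 w 34.1 gf 0.0 F [ 1.2  0.1 -0.4] q [ 0.05  0.41 -0.09  1.61  0.04  1.12 -0.31]
 shift now-frame mm [-231.6   17.1   -1.8] | az -89.0 | shift in target frame [ -21.2 -231.3   -1.9]
[23 21 18  9 87]
[386.82758621 229.96551724] [ 0.6422177  -0.05166987  0.13      ]
attempt to get argmax of an empty sequence
```

jog_arm(
  rows=[
    {"x": -46.3,"y": 3.4,"z": 0,"ax": 0,"ay": 0,"az": 0,"fingers": 34},
    {"x": -46.3,"y": 3.4,"z": 0,"ax": 0,"ay": 0,"az": 0,"fingers": 34},
    {"x": -46.3,"y": 3.4,"z": 0,"ax": 0,"ay": 0,"az": 0,"fingers": 34},
    {"x": -46.3,"y": 3.4,"z": 0,"ax": 0,"ay": 0,"az": 0,"fingers": 34},
    {"x": -46.3,"y": 3.4,"z": 0,"ax": 0,"ay": 0,"az": 0,"fingers": 34},
    {"x": 0,"y": 0,"z": 0,"ax": 0,"ay": 0,"az": -8.1,"fingers": 34},
    {"x": 0,"y": 0,"z": 0,"ax": 0,"ay": 0,"az": -8.1,"fingers": 34},
    {"x": 0,"y": 0,"z": 0,"ax": 0,"ay": 0,"az": -8.1,"fingers": 34},
  ],
)

```text
t: 41.7
eef_pos: [0.5976, -0.2805, 0.2466]
tool_rot: [-0.0, 0.646, 0.764, -0.0]
contact_force: [0.4, 0.2, -0.4]
gripper_width: 0.396
grasp_force: 0.0
```

jog_arm(
  rows=[
    {"x": 0,"y": 0,"z": 0,"ax": 0,"ay": 0,"az": -8.1,"fingers": 34},
    {"x": 0,"y": 0,"z": 0,"ax": 0,"ay": 0,"az": -8.1,"fingers": 34},
    {"x": 0,"y": 0,"z": 0,"ax": 0,"ay": 0,"az": -8.1,"fingers": 34},
    {"x": 0,"y": 0,"z": 0,"ax": 0,"ay": 0,"az": -8.1,"fingers": 34},
    {"x": 0,"y": 0,"z": 0,"ax": 0,"ay": 0,"az": -8.1,"fingers": 34},
    {"x": 0,"y": 0,"z": 0,"ax": 0,"ay": 0,"az": -8.1,"fingers": 34},
    {"x": 0,"y": 0,"z": 0,"ax": 0,"ay": 0,"az": -8.1,"fingers": 34},
    {"x": 0,"y": 0,"z": 0,"ax": 0,"ay": 0,"az": -8.1,"fingers": 34},
  ],
)

```text
t: 42.5
eef_pos: [0.5978, -0.2801, 0.2466]
tool_rot: [-0.0, 0.135, 0.991, -0.0]
contact_force: [0.0, -0.6, -0.4]
gripper_width: 0.4
grasp_force: 0.0
```

jog_arm(
  rows=[
    {"x": 0,"y": 0,"z": 0,"ax": 0,"ay": 0,"az": 0,"fingers": 34},
    {"x": 0,"y": 0,"z": 0,"ax": 0,"ay": 0,"az": 0,"fingers": 34},
    {"x": 0,"y": 0,"z": 0,"ax": 0,"ay": 0,"az": 0,"fingers": 34},
    {"x": 0,"y": 0,"z": 0,"ax": 0,"ay": 0,"az": 0,"fingers": 34},
    {"x": 0,"y": 0,"z": 0,"ax": 0,"ay": 0,"az": 0,"fingers": 34},
    {"x": 0,"y": 0,"z": 0,"ax": 0,"ay": 0,"az": 0,"fingers": 34},
    {"x": 0,"y": 0,"z": 0,"ax": 0,"ay": 0,"az": 0,"fingers": 34},
    {"x": 0,"y": 0,"z": 0,"ax": 0,"ay": 0,"az": 0,"fingers": 34},
  ],
)

```text
t: 43.3
eef_pos: [0.5982, -0.2799, 0.2463]
tool_rot: [0.0, 0.138, 0.99, -0.0]
contact_force: [-0.3, 0.2, 0.9]
gripper_width: 0.399
grasp_force: 0.0
```

```bash
python3 plan.py 0.5975 -0.2803 0.168 74
```

```text
t 43.3 pos [ 0.5982 -0.2799  0.2463] yaw 74.1 tilt 0.0 w 34.0 gf 0.0 F [-0.3  0.2  0.9] q [ 0.59  0.46 -0.34  1.56  0.16  1.15  1.5 ]
 shift now-frame mm [ 0.6 -0.6 78.3] | az 0.1 | shift in target frame [ 0.6 -0.6 78.3]
```

jog_arm(
  rows=[
    {"x": 0.5,"y": -0.5,"z": 15,"ax": 0,"ay": 0,"az": 0,"fingers": 34},
    {"x": 0,"y": 0,"z": 15,"ax": 0,"ay": 0,"az": 0,"fingers": 34},
    {"x": 0,"y": 0,"z": 15,"ax": 0,"ay": 0,"az": 0,"fingers": 34},
    {"x": 0,"y": 0,"z": 15,"ax": 0,"ay": 0,"az": 0,"fingers": 34},
    {"x": 0,"y": 0,"z": 12,"ax": 0,"ay": 0,"az": 0,"fingers": 34},
    {"x": 0,"y": 0,"z": 6,"ax": 0,"ay": 0,"az": 0,"fingers": 34},
    {"x": 0,"y": 0,"z": 0,"ax": 0,"ay": 0,"az": 0,"fingers": 34},
    {"x": 0,"y": 0,"z": 0,"ax": 0,"ay": 0,"az": 0,"fingers": 25},
  ],
  force=40,
)

```text
t: 44.1
eef_pos: [0.598, -0.2803, 0.1687]
tool_rot: [0.0, 0.138, 0.99, -0.0]
contact_force: [-0.8, 0.1, 0.9]
gripper_width: 0.29
grasp_force: 0.0
```

jog_arm(
  rows=[
    {"x": 0,"y": 0,"z": 0,"ax": 0,"ay": 0,"az": 0,"fingers": 5},
    {"x": 0,"y": 0,"z": 0,"ax": 0,"ay": 0,"az": 0,"fingers": 5},
    {"x": 0,"y": 0,"z": 0,"ax": 0,"ay": 0,"az": 0,"fingers": 5},
    {"x": 0,"y": 0,"z": 0,"ax": 0,"ay": 0,"az": 0,"fingers": 5},
    {"x": 0,"y": 0,"z": 0,"ax": 0,"ay": 0,"az": 0,"fingers": 5},
    {"x": 0,"y": 0,"z": 0,"ax": 0,"ay": 0,"az": 8,"fingers": 5},
    {"x": 0,"y": 0,"z": 0,"ax": 0,"ay": 0,"az": 8,"fingers": 5},
    {"x": 0,"y": 0,"z": 0,"ax": 0,"ay": 0,"az": 8,"fingers": 5},
  ],
)

```text
t: 44.9
eef_pos: [0.5981, -0.2808, 0.1693]
tool_rot: [0.001, 0.344, 0.939, -0.0]
contact_force: [-0.3, -1.7, 5.5]
gripper_width: 0.136
grasp_force: 43.0
```

jog_arm(
  rows=[
    {"x": 0,"y": 0,"z": 0,"ax": 0,"ay": 0,"az": 8,"fingers": 5},
    {"x": 0,"y": 0,"z": 0,"ax": 0,"ay": 0,"az": 8,"fingers": 5},
    {"x": 0,"y": 0,"z": 0,"ax": 0,"ay": 0,"az": 8,"fingers": 5},
    {"x": 0,"y": 0,"z": 0,"ax": 0,"ay": 0,"az": 8,"fingers": 5},
    {"x": 0,"y": 0,"z": 0,"ax": 0,"ay": 0,"az": 8,"fingers": 5},
    {"x": 0,"y": 0,"z": 0,"ax": 0,"ay": 0,"az": 8,"fingers": 5},
    {"x": 0,"y": 0,"z": 0,"ax": 0,"ay": 0,"az": 7,"fingers": 5},
    {"x": 0,"y": 0,"z": 0,"ax": 0,"ay": 0,"az": 5,"fingers": 5},
  ],
)

```text
t: 45.7
eef_pos: [0.5978, -0.281, 0.1692]
tool_rot: [0.001, 0.767, 0.642, -0.0]
contact_force: [-1.3, -2.1, 5.6]
gripper_width: 0.129
grasp_force: 43.0
```

```bash
python3 plan.py 0.5975 -0.2803 0.168 -15;python3 -c "
from h import *
print(bot.get_obs()['torque'])"
```

```text
t 45.7 pos [ 0.5978 -0.281   0.1692] yaw -10.1 tilt 0.09 w 11.0 gf 43.0 F [-1.3 -2.1  5.6] q [ 0.34  0.51  0.01  1.65 -0.    0.98  0.17]
 shift now-frame mm [ 0.6 -0.4  1.2] | az 4.9 | shift in target frame [ 0.6 -0.5  1.2]
[-0.46714973  0.37796101  0.02724611]
```

jog_arm(
  rows=[
    {"x": 0,"y": 0,"z": 0,"ax": 0,"ay": 0,"az": 2,"fingers": 5},
    {"x": 0,"y": 0,"z": 0,"ax": 0,"ay": 0,"az": 2,"fingers": 5},
    {"x": 0,"y": 0,"z": 0,"ax": 0,"ay": 0,"az": 2,"fingers": 5},
    {"x": 0,"y": 0,"z": 0,"ax": 0,"ay": 0,"az": 1,"fingers": 5},
    {"x": 0,"y": 0,"z": 0,"ax": 0,"ay": 0,"az": 1,"fingers": 5},
    {"x": 0,"y": 0,"z": 0,"ax": 0,"ay": 0,"az": 0,"fingers": 5},
    {"x": 0,"y": 0,"z": 0,"ax": 0,"ay": 0,"az": 0,"fingers": 5},
    {"x": 0,"y": 0,"z": 0,"ax": 0,"ay": 0,"az": 0,"fingers": 5},
  ],
)

```text
t: 46.5
eef_pos: [0.5977, -0.2811, 0.1693]
tool_rot: [0.001, 0.808, 0.59, -0.0]
contact_force: [-1.9, -2.5, 6.9]
gripper_width: 0.134
grasp_force: 49.7
```

```bash
python3 plan.py 0.5975 -0.2803 0.168 -15;python3 -c "
from h import *
print(bot.get_obs()['torque'])"
```

```text
t 46.5 pos [ 0.5977 -0.2811  0.1693] yaw -17.7 tilt 0.12 w 11.4 gf 49.7 F [-1.9 -2.5  6.9] q [ 0.32  0.51  0.04  1.65 -0.02  0.98  0.05]
 shift now-frame mm [ 0.6 -0.5  1.3] | az -2.7 | shift in target frame [ 0.7 -0.4  1.3]
[-0.41471498  0.45064426  0.95532807]
```

The torque rises to 0.95 N m, so the knob is at its home stop. Releasing and withdrawing.

jog_arm(
  rows=[
    {"x": 0,"y": 0,"z": 0,"ax": 0,"ay": 0,"az": 0,"fingers": 40},
    {"x": 0,"y": 0,"z": 0,"ax": 0,"ay": 0,"az": 0,"fingers": 40},
    {"x": 0,"y": 0,"z": 0,"ax": 0,"ay": 0,"az": 0,"fingers": 40},
    {"x": 0,"y": 0,"z": -10,"ax": 0,"ay": 0,"az": 0,"fingers": 40},
    {"x": 0,"y": 0,"z": -25,"ax": 0,"ay": 0,"az": 0,"fingers": 40},
    {"x": 0,"y": 0,"z": -35,"ax": 0,"ay": 0,"az": 0,"fingers": 40},
    {"x": 0,"y": 0,"z": -35,"ax": 0,"ay": 0,"az": 0,"fingers": 40},
    {"x": 0,"y": 0,"z": -15,"ax": 0,"ay": 0,"az": 0,"fingers": 40},
  ],
)

```text
t: 47.3
eef_pos: [0.599, -0.2809, 0.2929]
tool_rot: [0.002, 0.808, 0.589, 0.002]
contact_force: [0.9, 0.4, 0.4]
gripper_width: 0.465
grasp_force: 0.0
```

jog_arm(
  rows=[
    {"x": -30,"y": -10,"z": -10,"ax": 0,"ay": 0,"az": 0,"fingers": 40},
    {"x": -40,"y": -10,"z": 0,"ax": 0,"ay": 0,"az": 0,"fingers": 40},
    {"x": -40,"y": -10,"z": 0,"ax": 0,"ay": 0,"az": 0,"fingers": 40},
    {"x": -40,"y": -10,"z": 0,"ax": 0,"ay": 0,"az": 0,"fingers": 40},
    {"x": 0,"y": 0,"z": 0,"ax": 0,"ay": 0,"az": 0,"fingers": 40},
    {"x": 0,"y": 0,"z": 0,"ax": 0,"ay": 0,"az": 0,"fingers": 40},
    {"x": 0,"y": 0,"z": 0,"ax": 0,"ay": 0,"az": 0,"fingers": 40},
    {"x": 0,"y": 0,"z": 0,"ax": 0,"ay": 0,"az": 0,"fingers": 40},
  ],
)

```text
t: 48.1
eef_pos: [0.5147, -0.4089, 0.2981]
tool_rot: [-0.0, 0.808, 0.59, 0.0]
contact_force: [0.2, -0.2, -0.2]
gripper_width: 0.469
grasp_force: 0.0
```

```bash
python3 - <<'E'
from h import *
s=bot.read_camera("side");t=bot.read_camera("top")
x=cv2.resize(s["pixels"][140:340,230:430,::-1],(400,400));y=cv2.resize(t["pixels"][110:310,225:425,::-1],(400,400))
cv2.imwrite("pics/fin.png",np.hstack([x,y]))
E
```

```text
(no output)
```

View pics/fin.png

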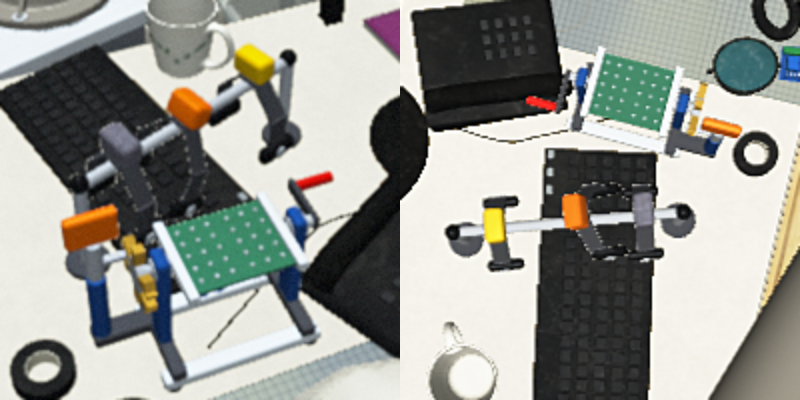

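```bash
python3 - <<'E'
from h import *
t=bot.read_camera("top");s=bot.read_camera("side")
def ob(c,lo,hi,box):
    x0,y0,x1,y1=box;h=cv2.cvtColor(c["pixels"],cv2.COLOR_RGB2HSV)[y0:y1,x0:x1];m=cv2.inRange(h,lo,hi)
    n,l,st,ce=cv2.connectedComponentsWithStats(m);i=1+np.argmax(st[1:,4]);p=np.argwhere(l==i)[:,::-1]+np.array([x0,y0]);return p.mean(0),cv2.minAreaRect(p.astype(np.float32)),len(p)
O=((5,120,60),(20,255,255));Y=((21,120,60),(35,255,255))
for n,k,bt,bs in(("or",O,(290,195,335,235),(305,170,345,215)),("ye",Y,(255,200,300,250),(335,155,380,190))):
    a=ob(t,*k,bt);b=ob(s,*k,bs);print(n,a,b,tri(ray(t,*a[0]),ray(s,*b[0])))
# expected boxes
def exp(x,y,yaw,c):
    a=np.radians(yaw);k=[proj(c,(x+u*np.cos(a)-v*np.sin(a),y+u*np.sin(a)+v*np.cos(a),z)) for u in(-.022,.022) for v in(-.013,.013) for z in(.136,.161)]
    h=cv2.convexHull(np.array(k,np.float32));return h.mean(0).round(1),cv2.minAreaRect(h),cv2.contourArea(h)
for w in(-20,0,4.7,10,30):print(w,exp(.4885,-.0857,w,t)[1:],exp(.4885,-.0857,w,s)[1:])
# ascii of the lower area in top view
g=cv2.cvtColor(t["pixels"],cv2.COLOR_RGB2GRAY)[192:246:1,270:352]
for r in g: print("".join(" .:-=+*#%@"[min(9,int(v)//14)] for v in r))
E
```

```text
or (array([312.07246377, 215.43478261]), ((312.0, 215.5), (17.0, 12.0), 90.0), 207) (array([324.26959248, 193.89028213]), ((323.97540283203125, 193.7294921875), (22.15038299560547, 15.748537063598633), 39.80556869506836), 319) (array([ 0.49747332, -0.0956446 ,  0.14762729]), np.float64(0.0010193314274976164))
ye (array([271.8121547 , 222.55248619]), ((272.0, 222.5), (17.0, 10.0), 90.0), 181) (array([356.64310954, 171.84805654]), ((356.44000244140625, 171.57998657226562), (21.400001525878906, 14.80000114440918), 36.869895935058594), 283) (array([0.48055737, 0.00726656, 0.14523437]), np.float64(0.0011001874083238561))
-20 (((308.30865478515625, 218.97207641601562), (10.983919143676758, 18.078960418701172), 19.661148071289062), 197.0844420385547) (((325.86273193359375, 189.4178466796875), (22.90977668762207, 17.31570053100586), 77.9227066040039), 330.95058472594246)
0 (((308.2781677246094, 218.9939422607422), (18.247365951538086, 10.705709457397461), 89.63088989257812), 194.046287745703) (((325.7479248046875, 189.29550170898438), (26.755599975585938, 17.136796951293945), 41.132202148437
[... 4564 characters left out ...]
:---=:..:...         @@==++========-
@%=+++++==@@@@@@@@@@@@@@@.::::::----------::::-----. ...  +@@@@+---==:==--::.     
@@=++++++=+##+=*@@@@@@@@@.:::::--------------:-----@%:  =@@@@@#:-----...    *@@@+@
%++++++++*:      @@@@@@@@.--:--------:-------------=-----==--=::-----:::---@@@@%:-
 :+**%*+==:.:--: @@@@@@@@.--:--------:::::::---::--------::::::------::----+=-=:..
.::::-:--===+++- @@@@@@@@.-:--:--------:---::-:::----------:---::---:::::-:::::::.
=*+===-:::...   *@@@@@@@@.:--:::----:------:::---------:::::--:::::::::::::::::::.
 .    .*#+ :%%%@@@@@@@@@@.::-::---:-:-----:--:----:-----------:-----::::--:::::::.
*:%@%@@@@@@@@@@@@@@@@@@@@.::-=----:-:-----:--:----:-----------:----=::::-=---::::-
```

The orange band does not hang square. Its cushion is at (0.4975,-0.0956) instead of (0.4885,-0.0857), with its feet leaning toward grey, so it has probably been knocked. I'll check whether it is at rest.

jog_arm(
  rows=[
    {"x": -5,"y": 0,"z": 0,"ax": 0,"ay": 0,"az": 0,"fingers": 48},
    {"x": 0,"y": 0,"z": 0,"ax": 0,"ay": 0,"az": 0,"fingers": 48},
    {"x": 0,"y": 0,"z": 0,"ax": 0,"ay": 0,"az": 0,"fingers": 48},
    {"x": 0,"y": 0,"z": 0,"ax": 0,"ay": 0,"az": 0,"fingers": 48},
    {"x": 0,"y": 0,"z": 0,"ax": 0,"ay": 0,"az": 0,"fingers": 48},
    {"x": 0,"y": 0,"z": 0,"ax": 0,"ay": 0,"az": 0,"fingers": 48},
    {"x": 0,"y": 0,"z": 0,"ax": 0,"ay": 0,"az": 0,"fingers": 48},
    {"x": 0,"y": 0,"z": 0,"ax": 0,"ay": 0,"az": 0,"fingers": 48},
  ],
)

```text
t: 49.1
eef_pos: [0.512, -0.4155, 0.2983]
tool_rot: [0.0, 0.808, 0.589, 0.0]
contact_force: [0.3, 0.5, -0.3]
gripper_width: 0.559
grasp_force: 0.0
```

```bash
cat > tilt.py <<'E'
from h import *
from scipy.optimize import least_squares
from scipy.spatial.transform import Rotation as R
def mask(c,lo,hi,box):
    x0,y0,x1,y1=box;h=cv2.cvtColor(c["pixels"],cv2.COLOR_RGB2HSV)[y0:y1,x0:x1];m=cv2.inRange(h,lo,hi)
    n,l,st,ce=cv2.connectedComponentsWithStats(m);i=1+np.argmax(st[1:,4]);M=np.zeros((400,640),np.uint8);M[y0:y1,x0:x1]=(l==i)*255;return M
def run():
    t=bot.read_camera("top");s=bot.read_camera("side")
    O=((5,110,25),(20,255,255));Y=((21,110,25),(35,255,255))
    for n,k,bt,bs in(("or",O,(290,195,335,235),(305,165,345,215)),("ye",Y,(255,200,300,250),(335,150,380,190))):
        ms=[cv2.GaussianBlur(mask(t,*k,bt),(0,0),1.2)/255.,cv2.GaussianBlur(mask(s,*k,bs),(0,0),1.2)/255.]
        def f(p):
            r=R.from_euler("zyx",p[3:6]).as_matrix();o=[]
            for c,m in zip((t,s),ms):
                P=np.array([proj(c,p[:3]+r@np.array([a,b,d])) for a in(-.022,.022) for b in(-.013,.013) for d in(-.0125,.0125)])
                H=cv2.convexHull(P.astype(np.float32));I=np.zeros((400,640),np.uint8);cv2.fillConvexPoly(I,np.round(H*16).astype(np.int32),255,cv2.LINE_AA,4)
                o.append((cv2.GaussianBlur(I,(0,0),1.2)/255.-m).ravel())
            return np.concatenate(o)
        best=None
        for roll in(-.4,-.2,0,.2,.4):
            for pit in(-.3,0,.3):
                x0=[(.495 if n=="or" else .481),(-.094 if n=="or" else .007),.148,.08,pit,roll]
                q=least_squares(f,x0,diff_step=.01,x_scale=[.005,.005,.005,.2,.2,.2],max_nfev=40)
                if best is None or q.cost<best.cost:best=q
        print(n,best.x[:3].round(4),np.degrees(best.x[3:]).round(0),round(best.cost,2))
if __name__=="__main__":run()
E
timeout 300 python3 tilt.py; python3 -c "
import look;look.look()"
```

```text
or [ 0.4974 -0.0955  0.1472] [  3. -24.  19.] 18.09
ye [0.4818 0.0065 0.1464] [  5. -14.  13.] 25.25
ye (array([271.7247191 , 222.49438202]), np.int32(178)) (array([356.62989324, 171.77580071]), np.int32(281)) (array([0.48060772, 0.00735173, 0.14545338]), np.float64(0.001374581294059976)) [0.44745456 0.03653989 0.11      ]
or attempt to get argmax of an empty sequence
```

```bash
python3 plan.py 0.4975 -0.0956 0.27 -85.3; python3 - <<'E'
from h import *
s=bot.read_camera("side")
g=cv2.resize(cv2.cvtColor(s["pixels"],cv2.COLOR_RGB2GRAY)[160:262,270:385],None,fx=1.2,fy=.6,interpolation=cv2.INTER_AREA)
for r in g: print("".join(" .:-=+*#%@"[min(9,int(v)//14)] for v in r))
E
```

```text
t 49.3 pos [ 0.5119 -0.4155  0.2983] yaw -17.9 tilt 0.0 w 48.0 gf 0.0 F [ 0.8 -0.3  0.4] q [ 0.52  0.4   0.1   1.52 -0.04  1.22  0.31]
 shift now-frame mm [ 300.  -111.9   28.3] | az 67.4 | shift in target frame [  11.8 -320.    28.3]
%%@%%@%@%%%@%%%#*++===================+#%@@#*##%@@@@@@@@@@@@@@@@@@@@@@@@@%####@@@@@@@@@@@@@@@@@@@@@@@@@@@@@@@@@@@@@@@@@@@@@@@@@@@@@@@@@@@@
@@%%@@%#*++#*++==================+*#@@@@@@@@%##*#%@@@@@@@@@@@@@@@@@@@@@%#**#%%@@@@@@@@@@@@@@@@@@@@@@@@@@@@@@@@@@@@@@@@@@@@@@@@@@@@@@@@@@@@
%%##*+-::..:--===========+#%@@@@@@@@@@@@@@@@@####%%%%%@@@@@@@@@@@@@@@%#**#%%%%@@@@@@@@@@@@@@@@@@@@@@@@@@@@@@@@@@@@@@@@@@@@@@@@@@@@@@@@@@@@
=-::::::..:.::-=+*%@@@@@@@@@@@@@@@@@@@@@@@@@@@%%%%%#*#@@@@@@@@@@@@@@%%#%@%%%%@@@@@@@@@@@@@@@@@@@@@@@@@@@@@@@@@@@@@@@@@@@@@+-:-:+@@@@@@@@@@
..::::::::..:::-*@@@@@@@@@@@@@@@@@@@@@@@@@@@@@#%@@@%%%@@@@@@@@@%##%@@@@@@%%%@@@@@@@@@@@@@%@@@@@@@@@@@@@@@@@@@@@@@@@@@@@@+. .:...-%@@@@@@@@
::...:.:::::::..:+@@@@@@@@@@@@@@@@@@@@@@@@@@@@%%%@@@@@@@@%@@@@%###@@@@@@@@@@@@@@@@@@@@@@@%@@@%##@@@@@@@@@@@@@@@@@@@@@@@@%+:. .  .*@@@@@@@@
:::::::::::::::...:+@@@@@@@@@@@
[... 6913 characters left out ...]
=-=*@
++++++*++++++++++++++*##:::::::--==::::::::*@@@@@@@@%*#%%%%%#%%#%%@@@%#%##%%%##%####%%%###@@@@#####%%%########%%%@%#%@@@@@@@@@@%+--::::=#@
++++++++++++++++++++++*+:..::-=----::::..:=*%@@@@@@@@%##@@@@%##%%%@@%####%%%%%%%%%#%#%###%%@@%#%#%%####%%%#####%@@@%##@@@@@@@@@@*=:::::+@@
+++++++++++++++++++++***:.:-+##*=:::...:+%@@%%@@@@@@@@#%@@@@%#%%#%%###%%#%%##%@@@@#%#%##%%#%###%###%%#@@@@%#####%%%####%@@@@@@@@#=::::-+%@
++++++++++++++++***+*#*--#@@@@@@%+..  .=%@%##**@@@@@@@@%##%#####%%%%%@@@%%%#%%%@%%%%%%%%%%###%@@@%#%%%%@@@##############%@@@@@@@@#-::::=%@
+++++++++**##@@@@@%-..::*@@@@@@@@#-:-.:+**%%*+*%@@@@@@@@@##%@@@%#%%#%@@@%%%%#%##%%%%%##%%#%##%@@@%###%#%####%###%#%@@@@%##@@@@@@@@%-::*@@@
```

The numeric map shows the orange band at rest but leaning about 15°, both feet toward grey. I'll take it by the cushion again and re-seat it.

jog_arm(
  rows=[
    {"x": 37.5,"y": -14,"z": 0,"ax": 0,"ay": 0,"az": 0,"fingers": 60},
    {"x": 37.5,"y": -14,"z": 0,"ax": 0,"ay": 0,"az": 0,"fingers": 60},
    {"x": 37.5,"y": -14,"z": 0,"ax": 0,"ay": 0,"az": 0,"fingers": 60},
    {"x": 37.5,"y": -14,"z": 0,"ax": 0,"ay": 0,"az": 0,"fingers": 60},
    {"x": 37.5,"y": -14,"z": 0,"ax": 0,"ay": 0,"az": 0,"fingers": 60},
    {"x": 37.5,"y": -14,"z": 0,"ax": 0,"ay": 0,"az": 0,"fingers": 60},
    {"x": 37.5,"y": -14,"z": 0,"ax": 0,"ay": 0,"az": 0,"fingers": 60},
    {"x": 37.5,"y": -14,"z": 0,"ax": 0,"ay": 0,"az": 0,"fingers": 60},
  ],
)

```text
t: 50.15
eef_pos: [0.4972, -0.0941, 0.2986]
tool_rot: [0.0, 0.808, 0.589, 0.0]
contact_force: [0.7, 0.6, 0.3]
gripper_width: 0.7
grasp_force: 0.0
```

jog_arm(
  rows=[
    {"x": 0,"y": 0,"z": 0,"ax": 0,"ay": 0,"az": 8.4,"fingers": 60},
    {"x": 0,"y": 0,"z": 0,"ax": 0,"ay": 0,"az": 8.4,"fingers": 60},
    {"x": 0,"y": 0,"z": 0,"ax": 0,"ay": 0,"az": 8.4,"fingers": 60},
    {"x": 0,"y": 0,"z": 0,"ax": 0,"ay": 0,"az": 8.4,"fingers": 60},
    {"x": 0,"y": 0,"z": 0,"ax": 0,"ay": 0,"az": 8.4,"fingers": 60},
    {"x": 0,"y": 0,"z": 0,"ax": 0,"ay": 0,"az": 8.4,"fingers": 60},
    {"x": 0,"y": 0,"z": 0,"ax": 0,"ay": 0,"az": 8.4,"fingers": 60},
    {"x": 0,"y": 0,"z": 0,"ax": 0,"ay": 0,"az": 8.4,"fingers": 60},
  ],
)

```text
t: 50.95
eef_pos: [0.4975, -0.0956, 0.2984]
tool_rot: [0.0, 0.999, 0.04, 0.0]
contact_force: [-0.5, 0.6, 0.3]
gripper_width: 0.705
grasp_force: 0.0
```

```bash
python3 plan.py 0.497 -0.0955 0.2 -85.3; python3 - <<'E'
from h import *
c=bot.read_camera("wrist");cv2.imwrite("pics/w11.png",c["pixels"][:,:,::-1]);h=cv2.cvtColor(c["pixels"],cv2.COLOR_RGB2HSV)
for n,lo,hi in(("or",(5,120,25),(20,255,255)),("ye",(22,120,25),(35,255,255))):
    m=cv2.inRange(h,lo,hi);m[330:]=0;k,l,st,ce=cv2.connectedComponentsWithStats(m)
    for i in range(1,k):
        if st[i,4]>250:
            p=np.argwhere(l==i)[:,::-1].astype(np.float32);print(n,st[i],cv2.minAreaRect(p),plane(c,*ce[i],.15,True))
E
```

```text
t 50.95 pos [ 0.4975 -0.0956  0.2984] yaw -85.4 tilt 0.02 w 60.2 gf 0.0 F [-0.5  0.6  0.3] q [ 0.05  0.14  0.02  1.87 -0.    1.14 -1.42]
 shift now-frame mm [-0.5 -0.2 98.4] | az -0.1 | shift in target frame [-0.5 -0.2 98.4]
or [473  43  26  35 458] ((489.086181640625, 59.96553039550781), (33.05377197265625, 23.95469856262207), 68.19859313964844) [ 0.64429455 -0.25430905  0.15      ]
or [459  77  25  26 352] ((471.5767822265625, 90.0972671508789), (24.069297790527344, 24.478240966796875), 6.709836959838867) [ 0.6072534 -0.239277   0.15     ]
or [ 493   90   57   35 1001] ((521.5746459960938, 108.06788635253906), (33.485870361328125, 56.50740051269531), 87.27368927001953) [ 0.60250689 -0.30218455  0.15      ]
or [526 103  89 209 363] ((575.0692138671875, 209.13973999023438), (11.189690589904785, 225.84942626953125), 22.88511848449707) [ 0.49947441 -0.4292402   0.15      ]
or [ 304  161   33   49 1444] ((320.0, 185.0), (48.0, 32.0), 90.0) [ 0.49775982 -0.09505191  0.15      ]
ye [ 203  170   32   46 1131] ((219.12469482421875, 192.53883361816406), (45.687225341796875, 29.703554153442383), 84.0938491821289) [0.4820342  0.00706277 0.15      ]
```

jog_arm(
  rows=[
    {"x": 0,"y": 0,"z": 25,"ax": 0,"ay": 0,"az": 0,"fingers": 60},
    {"x": 0,"y": 0,"z": 25,"ax": 0,"ay": 0,"az": 0,"fingers": 60},
    {"x": 0,"y": 0,"z": 25,"ax": 0,"ay": 0,"az": 0,"fingers": 60},
    {"x": 0,"y": 0,"z": 25,"ax": 0,"ay": 0,"az": 0,"fingers": 60},
    {"x": 0,"y": 0,"z": 20,"ax": 0,"ay": 0,"az": 0,"fingers": 60},
    {"x": 0,"y": 0,"z": 20,"ax": 0,"ay": 0,"az": 0,"fingers": 60},
    {"x": 0,"y": 0,"z": 15,"ax": 0,"ay": 0,"az": 0,"fingers": 60},
    {"x": 0,"y": 0,"z": 5,"ax": 0,"ay": 0,"az": 0,"fingers": 60},
  ],
  force=30,
)

```text
t: 51.8
eef_pos: [0.4965, -0.0955, 0.1369]
tool_rot: [-0.0, 0.999, 0.044, -0.001]
contact_force: [-0.7, -0.1, 0.3]
gripper_width: 0.71
grasp_force: 0.0
```

jog_arm(
  rows=[
    {"x": 0,"y": 0,"z": 0,"ax": 0,"ay": 0,"az": 0,"fingers": 45},
    {"x": 0,"y": 0,"z": 0,"ax": 0,"ay": 0,"az": 0,"fingers": 38},
    {"x": 0,"y": 0,"z": 0,"ax": 0,"ay": 0,"az": 0,"fingers": 33},
    {"x": 0,"y": 0,"z": 0,"ax": 0,"ay": 0,"az": 0,"fingers": 29},
    {"x": 0,"y": 0,"z": 0,"ax": 0,"ay": 0,"az": 0,"fingers": 10},
    {"x": 0,"y": 0,"z": 0,"ax": 0,"ay": 0,"az": 0,"fingers": 10},
    {"x": 0,"y": 0,"z": 0,"ax": 0,"ay": 0,"az": 0,"fingers": 10},
    {"x": 0,"y": 0,"z": 0,"ax": 0,"ay": 0,"az": 0,"fingers": 10},
  ],
  force=50,
)

```text
t: 52.6
eef_pos: [0.4989, -0.0955, 0.1398]
tool_rot: [0.0, 0.999, 0.043, 0.002]
contact_force: [0.8, -0.1, 7.4]
gripper_width: 0.295
grasp_force: 51.5
```

```bash
python3 plan.py 0.4885 -0.0857 0.27 -85.3; python3 -c "
import look;look.look()" | head -1
```

```text
t 52.6 pos [ 0.4989 -0.0955  0.1398] yaw -85.1 tilt 0.19 w 25.2 gf 51.5 F [ 0.8 -0.1  7.4] q [ 0.06  0.32  0.01  2.04 -0.01  0.78 -1.41]
 shift now-frame mm [  -9.1  -10.6 -130.2] | az 0.2 | shift in target frame [  -9.6  -10.6 -130.2]
ye (array([271.75418994, 222.34078212]), np.int32(179)) (array([356.5229682, 171.6819788]), np.int32(283)) (array([0.4808369 , 0.00705624, 0.14604187]), np.float64(0.001744329906869668)) [0.44703655 0.03656855 0.11      ]
```

jog_arm(
  rows=[
    {"x": 0,"y": -3,"z": -3,"ax": 0,"ay": 0,"az": 0,"fingers": 10},
    {"x": 0,"y": -4,"z": -5,"ax": 0,"ay": 0,"az": 0,"fingers": 10},
    {"x": 0,"y": -4,"z": -10,"ax": 0,"ay": 0,"az": 0,"fingers": 10},
    {"x": 0,"y": 0,"z": -20,"ax": 0,"ay": 0,"az": 0,"fingers": 10},
    {"x": 0,"y": 0,"z": -25,"ax": 0,"ay": 0,"az": 0,"fingers": 10},
    {"x": 0,"y": 0,"z": -25,"ax": 0,"ay": 0,"az": 0,"fingers": 10},
    {"x": 0,"y": 0,"z": -25,"ax": 0,"ay": 0,"az": 0,"fingers": 10},
    {"x": 0,"y": 0,"z": -25,"ax": 0,"ay": 0,"az": 0,"fingers": 10},
  ],
)

```text
t: 53.5
eef_pos: [0.496, -0.0841, 0.2779]
tool_rot: [-0.0, 0.999, 0.043, -0.0]
contact_force: [0.2, 0.3, -2.0]
gripper_width: 0.291
grasp_force: 50.5
```

```bash
python3 plan.py 0.4885 -0.0857 0.27 -85.3; python3 - <<'E'
from h import *
s=bot.read_camera("side")
g=cv2.resize(cv2.cvtColor(s["pixels"],cv2.COLOR_RGB2GRAY)[115:210,285:375],None,fx=1.2,fy=.6,interpolation=cv2.INTER_AREA)
for r in g: print("".join(" .:-=+*#%@"[min(9,int(v)//18)] for v in r))
E
```

```text
t 53.5 pos [ 0.496  -0.0841  0.2779] yaw -85.0 tilt 0.01 w 24.9 gf 50.5 F [ 0.2  0.3 -2. ] q [ 0.03  0.15  0.02  1.9  -0.    1.09 -1.44]
 shift now-frame mm [-7.7  0.9  7.9] | az 0.3 | shift in target frame [-7.6  1.   7.9]
@@@@@@@@@@@@#+++++=:...:........... ..  ..  ... ... ...:........     ..-==---=========================-:.   
@@@@@@@@@@@@@@*++=+=-..............  .....  .....  .:-==:.  .... .....-++====-========================-:.   
@@@@@@@@@@@@@@@@@%++=-..    ..............  ... . .:==-=:..  .    ...:=++=============================-:.   
@@@@@@@@@@@@@@@@@@@%*+-.    ........ ...:.......  :=+=  ......::--.:=++++===========-=====-===========-:....
@@@@@@@@@@@@@@@@@@@@@@%+:.   . .........:::....  .:=+=.   ...:+##*-:=+++========================-====++++***
%%@@@@@@@@@@@@@@@@@@@@@@%+:  ..   .............  .:=+=     . .:-++::=+++===========-======+++*####%%%%%#####
%%%%@@@@@@@@@@@@@@@@@@@@@@@%+:.   ........ .......:=+=        .:-=::=+++======-==+++**##%%@%%%%%%#######****
@%%#%@@@@@@@@@@@@@@@@@@@@@@@@@+-.  ........     .:=**+:.   .  .:==::=+++===++*#%%%%@%%%%%#############*****+
@@@#
[... 4636 characters left out ...]
      .=#@@@@@@@@@@@@@@@@@@@@@@@#-::------:-+@
-+*+--.......:::::::::::..::..:.....-#@@@@@@@@@%#***%@@@@@%:     .+@@@@@@@@@@@@@@@@@@@@@@@@@@@@=:----::.::=*
#*****-:::....::::..............:-+%@@@@@@@@@%#**%@@@@@@@@@%:.:=#@@@@@@@@@@@@@@@@@@@@@@@@@@@@@*-:::::...:-==
*******##+-...........:::.....=%@@@@@@@@@%#**#@@@@@@@@@@@@@@@@@@@@@@@@@@@@@@@@@@@@@@@@@@@@@@#==-::::..:::-==
###*#*####*=:.....:::::..-=*%@@@@@@@@%%##**++*@@@@@@@@@@@@@@@@@@@@@@@@@@@@@@@@@@@@@@@@@@@@@*===-::..:::.:-==
****###**##*+==-......::+@@@@@@@@@@%#*++++::::+%@@@@@@@@@@@@@@@@@@@@@@@@@@@@@@@@@@@@@@@@@@@+--==::....:....:
**#####***#####*+:.-+#@@@@@@@@@%%#**++=:........=%@@@@@@@@@@@@@@@@@@@@@@@@@@@@@@@@@@@@@@@@@*--=-...::::.....
```

jog_arm(
  rows=[
    {"x": -7.6,"y": 1,"z": 0,"ax": 0,"ay": 0,"az": 0.3,"fingers": 10},
    {"x": 0,"y": 0,"z": 0,"ax": 0,"ay": 0,"az": 0,"fingers": 10},
    {"x": 0,"y": 0,"z": 20,"ax": 0,"ay": 0,"az": 0,"fingers": 10},
    {"x": 0,"y": 0,"z": 25,"ax": 0,"ay": 0,"az": 0,"fingers": 10},
    {"x": 0,"y": 0,"z": 25,"ax": 0,"ay": 0,"az": 0,"fingers": 10},
    {"x": 0,"y": 0,"z": 25,"ax": 0,"ay": 0,"az": 0,"fingers": 10},
    {"x": 0,"y": 0,"z": 20,"ax": 0,"ay": 0,"az": 0,"fingers": 10},
    {"x": 0,"y": 0,"z": 10,"ax": 0,"ay": 0,"az": 0,"fingers": 10},
  ],
)

```text
t: 54.35
eef_pos: [0.4866, -0.0861, 0.1485]
tool_rot: [-0.0, 0.999, 0.04, -0.003]
contact_force: [-1.1, 0.4, -0.8]
gripper_width: 0.291
grasp_force: 50.5
```

jog_arm(
  rows=[
    {"x": 0,"y": 0,"z": 2,"ax": 0,"ay": 0,"az": 0,"fingers": 10},
    {"x": 0,"y": 0,"z": 2,"ax": 0,"ay": 0,"az": 0,"fingers": 10},
    {"x": 0,"y": 0,"z": 2,"ax": 0,"ay": 0,"az": 0,"fingers": 10},
    {"x": 0,"y": 0,"z": 0,"ax": 0,"ay": 0,"az": 0,"fingers": 10},
    {"x": 0,"y": 0,"z": 0,"ax": 0,"ay": 0,"az": 0,"fingers": 10},
    {"x": 0,"y": 0,"z": 0,"ax": 0,"ay": 0,"az": 0,"fingers": 10},
    {"x": 0,"y": 0,"z": 0,"ax": 0,"ay": 0,"az": 0,"fingers": 10},
    {"x": 0,"y": 0,"z": 0,"ax": 0,"ay": 0,"az": 0,"fingers": 10},
  ],
)

```text
t: 55.15
eef_pos: [0.4891, -0.0863, 0.1454]
tool_rot: [0.0, 0.999, 0.04, 0.0]
contact_force: [-0.4, -0.3, -2.1]
gripper_width: 0.289
grasp_force: 50.5
```

```bash
python3 plan.py 0.4885 -0.0857 0.135 -85.3; python3 -c "
from h import *
print(bot.get_obs()['torque'])"
```

```text
t 55.15 pos [ 0.4891 -0.0863  0.1454] yaw -85.4 tilt 0.02 w 24.7 gf 50.5 F [-0.4 -0.3 -2.1] q [ 0.04  0.29  0.01  2.06 -0.    0.79 -1.44]
 shift now-frame mm [-0.5 -0.6 10.4] | az -0.1 | shift in target frame [-0.5 -0.6 10.4]
[-0.01216369 -0.04366263 -0.0222794 ]
```

jog_arm(
  rows=[
    {"x": 0,"y": 0,"z": 2,"ax": 0,"ay": 0,"az": 0,"fingers": 10},
    {"x": 0,"y": 0,"z": 2,"ax": 0,"ay": 0,"az": 0,"fingers": 10},
    {"x": 0,"y": 0,"z": 2,"ax": 0,"ay": 0,"az": 0,"fingers": 10},
    {"x": 0,"y": 0,"z": 0,"ax": 0,"ay": 0,"az": 0,"fingers": 10},
    {"x": 0,"y": 0,"z": 0,"ax": 0,"ay": 0,"az": 0,"fingers": 10},
    {"x": 0,"y": 0,"z": 0,"ax": 0,"ay": 0,"az": 0,"fingers": 10},
    {"x": 0,"y": 0,"z": 0,"ax": 0,"ay": 0,"az": 0,"fingers": 10},
    {"x": 0,"y": 0,"z": 0,"ax": 0,"ay": 0,"az": 0,"fingers": 10},
  ],
)

```text
t: 55.95
eef_pos: [0.4892, -0.0863, 0.1408]
tool_rot: [-0.0, 0.999, 0.04, 0.0]
contact_force: [-6.2, 0.2, 15.4]
gripper_width: 0.293
grasp_force: 52.8
```

jog_arm(
  rows=[
    {"x": 0,"y": 0,"z": 1,"ax": 0,"ay": 0,"az": 0,"fingers": 10},
    {"x": 0,"y": 0,"z": 1,"ax": 0,"ay": 0,"az": 0,"fingers": 10},
    {"x": 0,"y": 0,"z": 1,"ax": 0,"ay": 0,"az": 0,"fingers": 10},
    {"x": 0,"y": 0,"z": 0,"ax": 0,"ay": 0,"az": 0,"fingers": 10},
    {"x": 0,"y": 0,"z": 0,"ax": 0,"ay": 0,"az": 0,"fingers": 10},
    {"x": 0,"y": 0,"z": 0,"ax": 0,"ay": 0,"az": 0,"fingers": 10},
    {"x": 0,"y": 0,"z": 0,"ax": 0,"ay": 0,"az": 0,"fingers": 10},
    {"x": 0,"y": 0,"z": 0,"ax": 0,"ay": 0,"az": 0,"fingers": 10},
  ],
)

```text
t: 56.75
eef_pos: [0.4901, -0.0863, 0.1404]
tool_rot: [-0.0, 0.999, 0.04, 0.001]
contact_force: [-12.8, 2.2, 39.9]
gripper_width: 0.292
grasp_force: 56.1
```

jog_arm(
  rows=[
    {"x": 0,"y": 0,"z": -4,"ax": 0,"ay": 0,"az": 0,"fingers": 10},
    {"x": 0,"y": 0,"z": -4,"ax": 0,"ay": 0,"az": 0,"fingers": 10},
    {"x": -3,"y": 0,"z": 0,"ax": 0,"ay": 0,"az": 0,"fingers": 10},
    {"x": -3,"y": 0,"z": 0,"ax": 0,"ay": 0,"az": 0,"fingers": 10},
    {"x": 0,"y": 0,"z": 2,"ax": 0,"ay": 0,"az": 0,"fingers": 10},
    {"x": 0,"y": 0,"z": 2,"ax": 0,"ay": 0,"az": 0,"fingers": 10},
    {"x": 0,"y": 0,"z": 0,"ax": 0,"ay": 0,"az": 0,"fingers": 10},
    {"x": 0,"y": 0,"z": 0,"ax": 0,"ay": 0,"az": 0,"fingers": 10},
  ],
)

```text
t: 57.55
eef_pos: [0.4846, -0.0867, 0.1414]
tool_rot: [0.0, 0.999, 0.04, 0.002]
contact_force: [0.8, 0.4, 9.2]
gripper_width: 0.293
grasp_force: 51.9
```

```bash
python3 plan.py 0.4885 -0.0857 0.137 -85.3; python3 - <<'E'
from h import *
c=bot.read_camera("wrist");h=cv2.cvtColor(c["pixels"],cv2.COLOR_RGB2HSV)
m=cv2.inRange(h,(5,120,25),(20,255,255));m[330:]=0;k,l,st,ce=cv2.connectedComponentsWithStats(m)
for i in range(1,k):
    if st[i,4]>150 and 250<ce[i][0]<400:
        print("or",st[i],plane(c,*ce[i],.155,True)); x,y,w,hh=st[i,:4]; print(plane(c,x+w/2,y,.16,True),plane(c,x+w/2,y+hh,.16,True))
g=cv2.resize(cv2.cvtColor(c["pixels"],cv2.COLOR_RGB2GRAY)[130:320,240:400],None,fx=.7,fy=.35,interpolation=cv2.INTER_AREA)
for r in g: print("".join(" .:-=+*#%@"[min(9,int(v)//18)] for v in r))
E
```

```text
t 57.55 pos [ 0.4846 -0.0867  0.1414] yaw -85.4 tilt 0.17 w 25.0 gf 51.9 F [0.8 0.4 9.2] q [ 0.04  0.29  0.01  2.07 -0.    0.77 -1.44]
 shift now-frame mm [ 3.9 -0.7  4.4] | az -0.1 | shift in target frame [ 3.9 -0.7  4.4]
or [ 292  211   58   96 5059] [ 0.48724324 -0.08617281  0.155     ]
[ 0.51212419 -0.08431847  0.16      ] [ 0.46379033 -0.08823709  0.16      ]
@@@@@@@@@@@@@@@@@@@@@@@@@-.::=*#%%@@+::::::::::::::::::::::::::::::::::::::::::::.:::..:.:::....................
@@@@@@@@@@@@@@@@@@@@@@@@@-::::::::::::::::::::::::::::::::::::::::::::::::::::::::::...........:..:::...........
@@@@@@@@@@@@@@@@@@@@@@@@*.:::::::::::::::::::::::::::::::.:::::::::::::::::.:::::.::.:..........................
@@@@@@@@@@@@@@@@@@@@@@@@+.:::::::::::::::::::::--::-::..:::::::.::::::::::.....::..:.::.........................
@@@@@@@@@@@@@@@@@@@@@@@@+.:::::::::::::::::::::::::--:.::::::::::::::::::...............................:::.....
@@@@@@@@@@@@@@@@@@@@@@@@+.::::::::::::::::::::::::::-:::::::::::::..::::...:::::::::::::::....:..........:......
@@@@@@@@@@@@@@@@@@@@@@@#..:-:::::::::::::::::::::::::.:
[... 6023 characters left out ...]
   .  ...     . .  .   
    . . .  .    .. . ... .    . :--..:..*@@@@@@@@@@@@@@@@@@@@@@@@@@@@@%%#-..-::--. . . .....   .     ... .   . .
 ..  .  .   . ....   . .. .     +=-:.:..:+*+%@@@@@@@@@@@%@%%%%%%%%%%%*++-.:::.:-=: .   .  .        .          . 
.. .  .   ..::::. .       ..   .#+-==:..::::::::...::....:::::::::....:..::::*=-#*.. . .   .... ..:-::.  ..    .
     .. .  ..:::. . . ..       +@%+=.::.......:::.:::::.:::::::::::::.:.:::::-+*@@:  ... .   .  ..:-:....   .  .
    .. . .   ..     .   . .   .-:..::::............::::...... ......::...........:-. .  ....... . ..... ........
 . .  .  .  ..  .  .   .. . . .::::..::::::::::::::.....::::::....::::...........::.   ..    . . ..    .     ..
```

The cushion is now symmetric between the pads and centred over the bar (0.488), with a purely vertical 9 N seating force. Releasing and withdrawing.

jog_arm(
  rows=[
    {"x": 0,"y": 0,"z": 0,"ax": 0,"ay": 0,"az": 0,"fingers": 32},
    {"x": 0,"y": 0,"z": 0,"ax": 0,"ay": 0,"az": 0,"fingers": 42},
    {"x": 0,"y": 0,"z": 0,"ax": 0,"ay": 0,"az": 0,"fingers": 46},
    {"x": 0,"y": 0,"z": -5,"ax": 0,"ay": 0,"az": 0,"fingers": 46},
    {"x": 0,"y": 0,"z": -20,"ax": 0,"ay": 0,"az": 0,"fingers": 46},
    {"x": 0,"y": 0,"z": -40,"ax": 0,"ay": 0,"az": 0,"fingers": 46},
    {"x": 0,"y": 0,"z": -45,"ax": 0,"ay": 0,"az": 0,"fingers": 46},
    {"x": 0,"y": 0,"z": -40,"ax": 0,"ay": 0,"az": 0,"fingers": 46},
  ],
)

```text
t: 58.4
eef_pos: [0.4827, -0.0868, 0.2925]
tool_rot: [0.0, 0.999, 0.04, 0.0]
contact_force: [1.8, -0.1, 0.2]
gripper_width: 0.54
grasp_force: 0.0
```

jog_arm(
  rows=[
    {"x": 0,"y": 30,"z": 0,"ax": 0,"ay": 0,"az": 0,"fingers": 46},
    {"x": 0,"y": 45,"z": 0,"ax": 0,"ay": 0,"az": 0,"fingers": 46},
    {"x": 0,"y": 45,"z": 0,"ax": 0,"ay": 0,"az": 0,"fingers": 46},
    {"x": 0,"y": 45,"z": 0,"ax": 0,"ay": 0,"az": 0,"fingers": 46},
    {"x": 0,"y": 45,"z": 0,"ax": 0,"ay": 0,"az": 0,"fingers": 46},
    {"x": 0,"y": 45,"z": 0,"ax": 0,"ay": 0,"az": 0,"fingers": 46},
    {"x": 0,"y": 45,"z": 0,"ax": 0,"ay": 0,"az": 0,"fingers": 46},
    {"x": 0,"y": 0,"z": 0,"ax": 0,"ay": 0,"az": 0,"fingers": 46},
  ],
)

```text
t: 59.2
eef_pos: [0.5046, -0.3928, 0.2899]
tool_rot: [0.002, 0.999, 0.036, -0.001]
contact_force: [-1.0, -0.9, -0.4]
gripper_width: 0.539
grasp_force: 0.0
```

```bash
timeout 300 python3 tilt.py; python3 - <<'E'
from h import *
from tilt import mask
t=bot.read_camera("top");s=bot.read_camera("side");np.save("pics/t.npy",t["pixels"])
cv2.imwrite("pics/end_top.png",t["pixels"][:,:,::-1]);cv2.imwrite("pics/end_side.png",s["pixels"][:,:,::-1])
g=cv2.resize(cv2.cvtColor(t["pixels"],cv2.COLOR_RGB2GRAY)[195:245,260:352],None,fx=1.2,fy=.7,interpolation=cv2.INTER_AREA)
for r in g: print("".join(" .:-=+*#%@"[min(9,int(v)//10)] for v in r))
a=cv2.imread("pics/top0.png")[:,:,::-1].astype(int);d=np.abs(a-t["pixels"]).sum(2)
print("tape diff",(d[172:202,388:418]>90).sum(),"cup diff",(d[125:162,378:415]>90).sum())
E
```

```text
or [ 0.4792 -0.088   0.1464] [  3. -22.   0.] 39.44
ye [0.4817 0.0065 0.1464] [  5. -14.  13.] 25.49
@@@@@@@@@@@@@@@@@@@@@@@@@@@@@@@@@@@@@@@@@@@@**@@@@#========-=====-=========----======----------------------==-
@@@@@@@@@@@@@@@@@@@@@@@@@@@@@@@@@@@@@@@@@@@@#*@@@@#==============--=--======----=====-----======----========--
@@@@@@@@@@@@@@@@@@@@@@@@@@@@@@@@@@@@@@@@@@@@#-+#%*===============-==--====++=-:-====+-----======---=======-=-:
@@@@@@@@@@@@@@@@@@@@@@@@@@@@@@@@@@@@@@@@@@@@*:-============-===---=------==------==-=------=====--:-==-----=+=
@@@@@@@@@@@@@@@@@@@@@@@@@@@@@@@@@@@@@@@@@@@@*:---==================-----------------------------::::=@@@@@@#=-
@@@@@@@@@@@@@@@@@@@@@@@@@@@@@@@@@@@@@@@@@@@@++@@@#=====---------====-------------------------:::@%#****++++:..
@@@@@@@@@@@@@@@@@@@@@@@@@@@@@@@@@@@@@@@@@@@@+#@@@@+-===@@@@@@@##*-::#@*-------------------*-:...+===========++
@@@@@@@@@@@@@@@@@@@@@@@@@@@@@@@@@@@@@@@@@@@@*%@@@@@+:..-=+#*=---:::::---------------------#++*##++======++++-:
@@@@@@@@@@@@@@@@@@@@@@@@@@@@@@@@@@@@@@@@@@@@*=@@*-::-#****#%###*=+++-:--------------------+-::::.-*###%@@@@@#-

[... 2209 characters left out ...]
-=+=======
+@@@@@@@@@@@@@########*#@@@@@@@@@@@@@@@@@@.-========+-#**######****-::::.-===================*%=****++=--:::::
@@@@@@@@@@@@@@%#######**@@@@@@@@@@@@@@@@@@.-----====-::.=*###***##@*==++:-=====++=====--======-.:::... *@@@@@#
@@@@@@@@@@@@@@@#########+++=--=@@@@@@@@@@@.-==-====-:===+**+++++===++*@@#+====++++====--=+==+==-@#+===@@@@@#--
@@@@@@@@@@@@:-*%@@@@%##*-::--=- @@@@@@@@@@:==========*#*@@@+@@@@@@@+=+*#+====+=====-====+++++==--==++=+=-----:
@@@@@@@@@@@+-+++=======++==++=:-@@@@@@@@@@.-====-======-===-=+**++==--=============-====--======---=======---:
@@@@@@@@@@@@:--::..:+##*.:*%%%@@@@@@@@@@@@.--===-======--======----====+===============-==+===----===--==----:
tape diff 27 cup diff 0
```

Orange now stands square along the bar, but its cushion sits about 10 mm short of the bar axis with roughly 5° of tilt. One more small correction.

```bash
python3 plan.py 0.4785 -0.0875 0.29 -85.3
```

```text
t 59.4 pos [ 0.5075 -0.3844  0.2901] yaw -85.3 tilt 0.07 w 46.0 gf 0.0 F [-0.5  0.4 -0.5] q [ 0.4   0.37  0.21  1.59 -0.08  1.19 -0.87]
 shift now-frame mm [  -4.6 -298.2    0.5] | az 0.0 | shift in target frame [-4.600e+00 -2.982e+02  1.000e-01]
```

jog_arm(
  rows=[
    {"x": 0,"y": -43,"z": 0,"ax": 0,"ay": 0,"az": 0,"fingers": 46},
    {"x": 0,"y": -43,"z": 0,"ax": 0,"ay": 0,"az": 0,"fingers": 46},
    {"x": 0,"y": -43,"z": 0,"ax": 0,"ay": 0,"az": 0,"fingers": 46},
    {"x": 0,"y": -43,"z": 0,"ax": 0,"ay": 0,"az": 0,"fingers": 46},
    {"x": 0,"y": -43,"z": 0,"ax": 0,"ay": 0,"az": 0,"fingers": 46},
    {"x": 0,"y": -43,"z": 0,"ax": 0,"ay": 0,"az": 0,"fingers": 46},
    {"x": 0,"y": -43,"z": 0,"ax": 0,"ay": 0,"az": 0,"fingers": 46},
    {"x": 0,"y": 0,"z": 0,"ax": 0,"ay": 0,"az": 0,"fingers": 46},
  ],
)

```text
t: 60.2
eef_pos: [0.4824, -0.0777, 0.2908]
tool_rot: [-0.001, 0.999, 0.046, 0.0]
contact_force: [-0.4, -0.0, -0.0]
gripper_width: 0.54
grasp_force: 0.0
```

```bash
python3 plan.py 0.4785 -0.0875 0.139 -85.3;  python3 - <<'E'
from h import *
c=bot.read_camera("wrist");h=cv2.cvtColor(c["pixels"],cv2.COLOR_RGB2HSV)
for n,lo,hi in(("or",(5,120,25),(20,255,255)),("ye",(22,120,25),(35,255,255))):
    m=cv2.inRange(h,lo,hi);m[330:]=0;k,l,st,ce=cv2.connectedComponentsWithStats(m)
    for i in range(1,k):
        if st[i,4]>400 and ce[i][0]<400:
            x,y,w,hh=st[i,:4];print(n,st[i],plane(c,*ce[i],.15,True),plane(c,x+w/2,y,.155,True)[:2],plane(c,x+w/2,y+hh,.155,True)[:2])
g=cv2.resize(cv2.cvtColor(c["pixels"],cv2.COLOR_RGB2GRAY)[90:240,190:400],None,fx=.5,fy=.25,interpolation=cv2.INTER_AREA)
for r in g: print("".join(" .:-=+*#%@"[min(9,int(v)//12)] for v in r))
E
```

```text
t 60.2 pos [ 0.4824 -0.0777  0.2908] yaw -84.7 tilt 0.15 w 46.1 gf 0.0 F [-0.4 -0.  -0. ] q [ 0.01  0.11  0.03  1.92 -0.01  1.11 -1.44]
 shift now-frame mm [ -4.9   9.7 151.8] | az 0.6 | shift in target frame [ -4.6   9.4 151.8]
or [ 317  165   29   49 1333] [ 0.48097368 -0.08683964  0.15      ] [ 0.50486774 -0.08479575] [ 0.45838295 -0.08952599]
ye [ 218  157   33   47 1238] [0.48146004 0.00716693 0.15      ] [0.50480355 0.00523751] [0.45934522 0.00398891]
@@@@@@@@@@@@@@@@@@@@@@@@@@@@@@@@@@@@@@@@@@@@@@@@@@@@@@@@@@-------------:-----:--:-----::::----:::::::::==
@@@@@@@@@@@@@@@@@@@@@@@@@@@@@@@@@@@@@@@@@@@@@@@@@@@@@@@@@-:@@%=------:-:--:--:-::-----:-::=----:-::----::
@@@@@@@@@@@@@@@@@@@@@@@@@@@@@@@@@@@@@@@@@@@@@@@@@@@@@@@@@.=@@@=-------:--------------:::.------::.------:
@@@@@@@@@@@@@@@@@@@@@@@@@@@@@@@@@@@@@@@@@@@@@@@@@@@@@@@@@:#@@@--------:-----:--:-----:::::::::-:::-----::
@@@@@@@@@@@@@@@@@@@@@@@@@@@@@@@@@@@@@@@@@@@@@@@@@@@@@@@@*----------------------:-----::::-----:-::::::-::
@@@@@@@@@@@@@@@@@@@@@@@@@@@@@@@@@@@@@@@@@@@@@@@@@@@@@@@@=-------------:------:::---=-:::------:::-----:::
@@
[... 2689 characters left out ...]
@@@@@@@@#---:::::-::::-#**====++++:---:::::---:-------:--=----:@
@@@@@@@@@@@@@@@@@@@@@@@@@@@@@@@@@@@@@@@@@@@@@@@@@::--:::-:::-:-----:---==-----:-------:---:::-::::-::::=@
@@@@@@@@@@@@@@@@@@@@@@@@@@@@@@@@@@@@@@@@@@@@@@@@@.::----:::::::::----:------:::-----:-:====---.-----:::@@
@@@@@@@@@@@@@@@@@@@@@@@@@@@@@@@@@@@@@@@@@@@@@@@@%:::::-:::::-------:-:::::::::::::-::::--=---::===----.@@
@@@@@@@@@@@@@@@@@@@@@@@@@@@@@@@@@@@@@@@@@@@@@@@@=:::::--:::::------:::-----:-:-----:::-------:::::--::%@@
@@@@@@@@@@@@@@@@@@@@@@@@@@@@@@@@@@@@@@@@%@@@@@@@=:::::---:--:::----::-==-=::-:-----:::==--:-++++#=-::=@@@
@@@@@@@@@@@@@@@@@@@@@@@@@@@@@@@@@@+****:. @@@@@@:::::::---:::::::.:::...::::------:::----. .****#*::-*@@@
```

jog_arm(
  rows=[
    {"x": -2.7,"y": 9.4,"z": 15,"ax": 0,"ay": 0,"az": 0.6,"fingers": 46},
    {"x": 0,"y": 0,"z": 25,"ax": 0,"ay": 0,"az": 0,"fingers": 46},
    {"x": 0,"y": 0,"z": 25,"ax": 0,"ay": 0,"az": 0,"fingers": 46},
    {"x": 0,"y": 0,"z": 25,"ax": 0,"ay": 0,"az": 0,"fingers": 46},
    {"x": 0,"y": 0,"z": 25,"ax": 0,"ay": 0,"az": 0,"fingers": 46},
    {"x": 0,"y": 0,"z": 20,"ax": 0,"ay": 0,"az": 0,"fingers": 46},
    {"x": 0,"y": 0,"z": 12,"ax": 0,"ay": 0,"az": 0,"fingers": 46},
    {"x": 0,"y": 0,"z": 2,"ax": 0,"ay": 0,"az": 0,"fingers": 46},
  ],
  force=50,
)

```text
t: 61.05
eef_pos: [0.4801, -0.0956, 0.1403]
tool_rot: [0.0, 0.999, 0.035, -0.001]
contact_force: [0.2, 0.5, -0.0]
gripper_width: 0.542
grasp_force: 0.0
```

jog_arm(
  rows=[
    {"x": 0,"y": 0,"z": 0,"ax": 0,"ay": 0,"az": 0,"fingers": 36},
    {"x": 0,"y": 0,"z": 0,"ax": 0,"ay": 0,"az": 0,"fingers": 30},
    {"x": 0,"y": 0,"z": 0,"ax": 0,"ay": 0,"az": 0,"fingers": 10},
    {"x": 0,"y": 0,"z": 0,"ax": 0,"ay": 0,"az": 0,"fingers": 10},
    {"x": 0,"y": 0,"z": 0,"ax": 0,"ay": 0,"az": 0,"fingers": 10},
    {"x": 0,"y": 0,"z": 0,"ax": 0,"ay": 0,"az": 0,"fingers": 10},
    {"x": 0,"y": 0,"z": -4,"ax": 0,"ay": 0,"az": 0,"fingers": 10},
    {"x": 0,"y": 0,"z": -6,"ax": 0,"ay": 0,"az": 0,"fingers": 10},
  ],
)

```text
t: 61.85
eef_pos: [0.4805, -0.0955, 0.1514]
tool_rot: [0.0, 0.999, 0.035, -0.0]
contact_force: [-0.1, -0.9, -1.7]
gripper_width: 0.295
grasp_force: 49.9
```

jog_arm(
  rows=[
    {"x": 0,"y": 0,"z": -5,"ax": 0,"ay": 0,"az": 0,"fingers": 10},
    {"x": 0,"y": 0,"z": -5,"ax": 0,"ay": -2,"az": 0,"fingers": 10},
    {"x": 4,"y": 0,"z": 0,"ax": 0,"ay": -2,"az": 0,"fingers": 10},
    {"x": 4,"y": 0,"z": 0,"ax": 0,"ay": -1,"az": 0,"fingers": 10},
    {"x": 0,"y": 0,"z": 0,"ax": 0,"ay": 0,"az": 0,"fingers": 10},
    {"x": 0,"y": 0,"z": 0,"ax": 0,"ay": 0,"az": 0,"fingers": 10},
    {"x": 0,"y": 0,"z": 0,"ax": 0,"ay": 0,"az": 0,"fingers": 10},
    {"x": 0,"y": 0,"z": 0,"ax": 0,"ay": 0,"az": 0,"fingers": 10},
  ],
)

```text
t: 62.65
eef_pos: [0.4885, -0.0949, 0.1608]
tool_rot: [0.002, 0.998, 0.035, -0.044]
contact_force: [0.4, 0.6, -1.1]
gripper_width: 0.291
grasp_force: 49.9
```

```bash
python3 plan.py 0.4887 -0.0872 0.139 -85.3;  python3 - <<'E'
from h import *
s=bot.read_camera("side");c=bot.read_camera("wrist");h=cv2.cvtColor(c["pixels"],cv2.COLOR_RGB2HSV)
m=cv2.inRange(h,(5,120,25),(20,255,255));m[330:]=0;k,l,st,ce=cv2.connectedComponentsWithStats(m)
for i in range(1,k):
    if st[i,4]>400 and ce[i][0]<400: print(st[i],plane(c,*ce[i],.165,True))
g=cv2.resize(cv2.cvtColor(s["pixels"],cv2.COLOR_RGB2GRAY)[165:260,285:350],None,fx=1.2,fy=.6,interpolation=cv2.INTER_AREA)
for r in g: print("".join(" .:-=+*#%@"[min(9,int(v)//12)] for v in r))
E
```

```text
t 62.65 pos [ 0.4885 -0.0949  0.1608] yaw -86.0 tilt 5.01 w 24.9 gf 49.9 F [ 0.4  0.6 -1.1] q [ 0.02  0.32  0.05  1.99 -0.    0.93 -1.43]
 shift now-frame mm [ 2.6 -7.7 21.7] | az -0.7 | shift in target frame [ 0.8 -7.7 21.8]
[ 292  210   58   96 4961] [ 0.487972   -0.09449936  0.165     ]
@@@@@@@@@@@@@@+--++=--=-:-+%%#=:..:----:::.......:::-==:......:=#%+#@@@@@@@@@@
@@@@@@@@@@@@@@@=:--:::-::.-*%%=.....:::-::......=+-::-::.....:#@@@@@@@@@@@@@@@
@@@@@@@@@@@@@@@@@:.....:...:-==:........:.:.....=+-..........*@@@@@@@@@@@@@@%%
:*@@@@@@@@@@@@@@@@=:.........::..:::-=-:.....::..:::::..::.-@@@@@@@@@@@@@@@@##
::-#@@@@@@@@@@@@@@@+...........::---==-:..:.-++:...:::-#@@##@@@@@@@@@@@@@@@@##
::::-*@@@@@@@@@@@@@@#-..........::----:.....=%%-..... :#@@#%@@@@@@@@@@@@@@@@%#
::-:..:*@@@@@@@@@@@@@@#:.........::::.... .-*@%:  .....-+*#@@@@@@@@@@@@@@@@@@@
::::::..-#@@@@@@@@@@@@@@+:. .......::......+@@@#-....  -+*#@@@@@@@@@@@@@@@@@@%
-:::-:::::-*@@@@@@@@@@@@@@@+: ............-#@@@@@%+-. .-+*@@@@@@@@@@@@@@@@@@@@
:::::::::::.:-#@@@@@@@@@@@@@@%:.....:..:-+*#@@@@@@@@%=:-+@@@@@@@@@@@@@*-:@@@@@
:-:::::::::::::-#@@
[... 2993 characters left out ...]
------=+==---::-:-+*::----::::----:::----:::.:::-:=++*%@%@@@@@@@@@@@
@@%#+----:-------:::::--:::-+#*+*=:.:::---:::::::::.:::+%%**%@@@@@@@@@@@%%@@@@
****=-:----------::----:-:::--=--=++---::-----::=++*@@%@@@@@@@@@@@%@@@@@@%@@%%
*****+----------:::::-:::=#@@@@@=::=---=+*=#@@%%%@@@@@@@@@@@@@@@@@@@@@@@%%@@%@
***#@@-:--------:-::---:-@@@@@@@@= .+###@@@@@@@@@@@@@%@@@@@@@@@@@%%%@@@@@@@@@%
***#%%-:-----------::::::#@@@@@@@@@#@@@@@@@@@@@@@@@@@@@@@@@@@@@@@@@@@@@%@@@@@%
******::::----=*+::--::.:+@@@@@@@@@@%@@@@@@@@@@@@@@@@@@@@@@@@@@@@@@@@@@%@@@@@@
***###::::-#@%*=-:-:::.:#@@@@@@@@@@@@%@@@@@@@@@%@%@@@@@@@@@@@@@@@@@@@@@@@@@@%@
#*#%#-=%@@@@@@@*-:....:+@@%%@@@@@@@@@@@@%@%@@@@@@@@@@@@@@@@%@@@@@@@@@@@@@@@@@@
```

jog_arm(
  rows=[
    {"x": 3,"y": -4,"z": 3,"ax": 0,"ay": 0,"az": 0,"fingers": 10},
    {"x": 0,"y": -4,"z": 5,"ax": 0,"ay": 0,"az": 0,"fingers": 10},
    {"x": 0,"y": 0,"z": 5,"ax": 0,"ay": 0,"az": 0,"fingers": 10},
    {"x": 0,"y": 0,"z": 3,"ax": 0,"ay": 0,"az": -0.7,"fingers": 10},
    {"x": 0,"y": 0,"z": 2,"ax": 0,"ay": 0,"az": 0,"fingers": 10},
    {"x": 0,"y": 0,"z": 0,"ax": 0,"ay": 0,"az": 0,"fingers": 10},
    {"x": 0,"y": 0,"z": 0,"ax": 0,"ay": 0,"az": 0,"fingers": 10},
    {"x": 0,"y": 0,"z": 0,"ax": 0,"ay": 0,"az": 0,"fingers": 10},
  ],
)

```text
t: 63.55
eef_pos: [0.4898, -0.0868, 0.1427]
tool_rot: [0.001, 0.998, 0.041, -0.044]
contact_force: [-0.2, -0.3, -0.9]
gripper_width: 0.287
grasp_force: 50.1
```

jog_arm(
  rows=[
    {"x": 0,"y": 0,"z": 1,"ax": 0,"ay": 0,"az": 0,"fingers": 10},
    {"x": 0,"y": 0,"z": 1,"ax": 0,"ay": 0,"az": 0,"fingers": 10},
    {"x": 0,"y": 0,"z": 0,"ax": 0,"ay": 0,"az": 0,"fingers": 10},
    {"x": 0,"y": 0,"z": 0,"ax": 0,"ay": 0,"az": 0,"fingers": 10},
    {"x": 0,"y": 0,"z": 0,"ax": 0,"ay": 0,"az": 0,"fingers": 10},
    {"x": 0,"y": 0,"z": 0,"ax": 0,"ay": 0,"az": 0,"fingers": 10},
    {"x": 0,"y": 0,"z": 0,"ax": 0,"ay": 0,"az": 0,"fingers": 10},
    {"x": 0,"y": 0,"z": 0,"ax": 0,"ay": 0,"az": 0,"fingers": 10},
  ],
)

```text
t: 64.35
eef_pos: [0.49, -0.0869, 0.1424]
tool_rot: [0.001, 0.998, 0.041, -0.043]
contact_force: [-4.9, 1.4, 15.6]
gripper_width: 0.294
grasp_force: 52.2
```

jog_arm(
  rows=[
    {"x": 0,"y": 0,"z": -3,"ax": 0,"ay": 0,"az": 0,"fingers": 10},
    {"x": -2,"y": 0,"z": 0,"ax": 0,"ay": 0,"az": 0,"fingers": 10},
    {"x": 0,"y": 0,"z": 0,"ax": 0,"ay": 0,"az": 0,"fingers": 10},
    {"x": 0,"y": 0,"z": 0,"ax": 0,"ay": 0,"az": 0,"fingers": 10},
    {"x": 0,"y": 0,"z": 1.5,"ax": 0,"ay": 0,"az": 0,"fingers": 10},
    {"x": 0,"y": 0,"z": 0.8,"ax": 0,"ay": 0,"az": 0,"fingers": 10},
    {"x": 0,"y": 0,"z": 0,"ax": 0,"ay": 0,"az": 0,"fingers": 10},
    {"x": 0,"y": 0,"z": 0,"ax": 0,"ay": 0,"az": 0,"fingers": 10},
  ],
)

```text
t: 65.15
eef_pos: [0.488, -0.0869, 0.1426]
tool_rot: [0.001, 0.998, 0.041, -0.043]
contact_force: [-3.2, 0.9, 10.8]
gripper_width: 0.292
grasp_force: 51.6
```

```bash
python3 - <<'E'
from h import *
o=bot.get_obs();print(o["eef_pos"],o["contact_force"],o["torque"])
c=bot.read_camera("wrist");h=cv2.cvtColor(c["pixels"],cv2.COLOR_RGB2HSV)
m=cv2.inRange(h,(5,120,25),(20,255,255));m[330:]=0;k,l,st,ce=cv2.connectedComponentsWithStats(m)
for i in range(1,k):
    if st[i,4]>400 and ce[i][0]<400: print(st[i],plane(c,*ce[i],.15,True))
s=bot.read_camera("side")
h=cv2.cvtColor(s["pixels"],cv2.COLOR_RGB2HSV)
for n,lo,hi,b in(("or",(5,110,25),(20,255,255),(305,165,345,215)),("ye",(21,110,25),(35,255,255),(335,150,380,190))):
    x0,y0,x1,y1=b;m=cv2.inRange(h,lo,hi)[y0:y1,x0:x1]
    for r in m:
        if r.any():print("".join("#" if v else "." for v in r))
    print()
E
```

```text
[ 0.48796673 -0.08691413  0.14258231] [-3.17399039  0.92423696 10.78692738] [ 0.07093776  0.927225   -0.03565605]
[ 292  210   58   96 4981] [ 0.48923491 -0.08638689  0.15      ]
...................#####................
...................######...............
...................#######..............
....................#######.............
....................#########...........
...................##########...........
...................###########..........
...................###########..........
...................###########..........
...................###########..........
...................###########..........
...................###########..........
...................###########..........
...................###########..........
...................###########..........
..................###########...........
.................############...........
..................#########.............
...................######...............
.....................###................

..................###........................
................######.......................
........
[... 165 characters left out ...]
..........
............##################...............
............###################..............
............####################.............
............####################.............
............####################.............
............####################.............
.............###################.............
..............##################.............
...............#################.............
.................##############..............
..................#############..............
....................##########...............
.....................########................
......................######.................
.......................###...................
```

jog_arm(
  rows=[
    {"x": 0,"y": 0,"z": 0,"ax": 0,"ay": 0,"az": 0,"fingers": 30},
    {"x": 0,"y": 0,"z": 0,"ax": 0,"ay": 0,"az": 0,"fingers": 36},
    {"x": 0,"y": 0,"z": 0,"ax": 0,"ay": 0,"az": 0,"fingers": 44},
    {"x": 0,"y": 0,"z": 0,"ax": 0,"ay": 0,"az": 0,"fingers": 46},
    {"x": 0,"y": 0,"z": -15,"ax": 0,"ay": 0,"az": 0,"fingers": 46},
    {"x": 0,"y": 0,"z": -40,"ax": 0,"ay": 0,"az": 0,"fingers": 46},
    {"x": 0,"y": 0,"z": -45,"ax": 0,"ay": 0,"az": 0,"fingers": 46},
    {"x": 0,"y": 0,"z": -45,"ax": 0,"ay": 5,"az": 0,"fingers": 46},
  ],
)

```text
t: 66.05
eef_pos: [0.5019, -0.0853, 0.2871]
tool_rot: [-0.001, 0.999, 0.042, 0.0]
contact_force: [1.0, -0.9, 0.5]
gripper_width: 0.541
grasp_force: 0.0
```

jog_arm(
  rows=[
    {"x": 0,"y": 0,"z": 0,"ax": 0,"ay": 0,"az": 0,"fingers": 46},
    {"x": 0,"y": 0,"z": 0,"ax": 0,"ay": 0,"az": 0,"fingers": 46},
    {"x": 0,"y": 45,"z": 0,"ax": 0,"ay": 0,"az": 0,"fingers": 46},
    {"x": 0,"y": 45,"z": 0,"ax": 0,"ay": 0,"az": 0,"fingers": 46},
    {"x": 0,"y": 45,"z": 0,"ax": 0,"ay": 0,"az": 0,"fingers": 46},
    {"x": 0,"y": 45,"z": 0,"ax": 0,"ay": 0,"az": 0,"fingers": 46},
    {"x": 0,"y": 45,"z": 0,"ax": 0,"ay": 0,"az": 0,"fingers": 46},
    {"x": 0,"y": 45,"z": 0,"ax": 0,"ay": 0,"az": 0,"fingers": 46},
  ],
)

```text
t: 66.85
eef_pos: [0.5219, -0.3563, 0.2833]
tool_rot: [-0.001, 0.999, 0.041, -0.002]
contact_force: [-0.1, -0.4, -0.4]
gripper_width: 0.54
grasp_force: 0.0
```

```bash
timeout 300 python3 tilt.py; python3 - <<'E'
from h import *
t=bot.read_camera("top")
g=cv2.resize(cv2.cvtColor(t["pixels"],cv2.COLOR_RGB2GRAY)[195:245,260:352],None,fx=1.2,fy=.7,interpolation=cv2.INTER_AREA)
for r in g: print("".join(" .:-=+*#%@"[min(9,int(v)//10)] for v in r))
E
```

```text
or [ 0.4865 -0.0881  0.1474] [  0.   1. -87.] 26.47
ye [0.4811 0.0082 0.1447] [  4. -15.  12.] 25.37
@@@@@@@@@@@@@@@@@@@@@@@@@@@@@@@@@@@@@@@@@@@@**@@@@#====+===-=====-=========----======----------------------==-
@@@@@@@@@@@@@@@@@@@@@@@@@@@@@@@@@@@@@@@@@@@@#*@@@@#==============--=-=======----=====-----======----======-==-
@@@@@@@@@@@@@@@@@@@@@@@@@@@@@@@@@@@@@@@@@@@@#-+#%*===============-==--====++--:-====+-----======---=======-=-:
@@@@@@@@@@@@@@@@@@@@@@@@@@@@@@@@@@@@@@@@@@@@*:-============-==----=------===-----=--=------=====--:-==-----=+=
@@@@@@@@@@@@@@@@@@@@@@@@@@@@@@@@@@@@@@@@@@@@*:---==================-----------------------------::::=@@@@@@#=-
@@@@@@@@@@@@@@@@@@@@@@@@@@@@@@@@@@@@@@@@@@@@++@@@#=========----=====-------------------------:::@%#*+**++++:..
@@@@@@@@@@@@@@@@@@@@@@@@@@@@@@@@@@@@@@@@@@@@+#@@@@+-===---------===-----------------------*-:...+===========++
@@@@@@@@@@@@@@@@@@@@@@@@@@@@@@@@@@@@@@@@@@@@*%@@@@*--++@@@@@@@@#-...#@*-------------------#++*##++======++++-:
@@@@@@@@@@@@@@@@@@@@@@@@@@@@@@@@@@@@@@@@@@@@*=@@@@*:.*##*++*+++=-=++=---------------------+-::::.-*##%%@@@@@*-

[... 2185 characters left out ...]
=++===--====-----+#+::::-=+=======
+@@@@@@@@@@@@@########*#@@@@@@@@@@@@@@@@@@.-====-=====@###########%*=-..%*===================*%=****++==-:::::
@@@@@@@@@@@@@@%#######**@@@@@@@@@@@@@@@@@@.-----===+*-=:+#%%%%%%@@@*--==--=====+======--======-.:::... *@@@@@#
@@@@@@@@@@@@@@@#########+++=--=@@@@@@@@@@@.-==-====-:=++%%#*+==-========:=====++++====--=+==+==-@#+===@@@@@#--
@@@@@@@@@@@@:-*%@@@@%##*-::--=- @@@@@@@@@@:========#@#==--::.:*%%=+@@@+--==========-====+++++==--===+=+==----:
@@@@@@@@@@@+-+++=======+==+++=:-@@@@@@@@@@.-========+++@@@+-@@@@@@%+====================--====-----========--:
@@@@@@@@@@@@:--::..:+##*.:*%%%@@@@@@@@@@@@.--===-======-====++====--===================-==+====---===--==----:
```

Orange now hangs level and centred: its cushion-to-feet offset matches grey and yellow. Last check of the tape and knob against the start, then I'll hand in.

```bash
python3 - <<'E'
from h import *
t=bot.read_camera("top");a=cv2.imread("pics/top0.png")[:,:,::-1]
for n,p in(("0",a),("1",t["pixels"])):
    h=cv2.cvtColor(np.ascontiguousarray(p),cv2.COLOR_RGB2HSV)
    m=cv2.inRange(h,(5,120,60),(20,255,255))[160:190,370:405];q=np.argwhere(m)[:,::-1].astype(np.float32);print(n,"knob",q.mean(0),cv2.minAreaRect(q))
    g=cv2.cvtColor(np.ascontiguousarray(p),cv2.COLOR_RGB2GRAY)[172:202,388:418];q=np.argwhere(g<60);print("tape",q.mean(0),len(q))
    m=cv2.inRange(h,(80,60,20),(100,255,255))[120:165,375:415];q=np.argwhere(m);print("cup",q.mean(0),len(q))
print(bot.get_obs()["t"],bot.hand_in())
E
```

```text
0 knob [13.598485 13.068182] ((12.573566436767578, 11.028678894042969), (25.218496322631836, 13.18353271484375), 2.8624050617218018)
tape [14.79918033 14.20491803] 244
cup [22.1607717  22.48874598] 622
1 knob [14.208 13.024] ((11.70789909362793, 14.093555450439453), (24.986648559570312, 13.08607292175293), 24.227745056152344)
tape [16.02517986 15.33453237] 278
cup [22.17817014 22.47512039] 623
the job is handed in; nothing more can be done
67.05 None
```

I handed the job in at 67 s; the judged result did not come back. By my last checks all three bands (grey, orange, yellow) hang upright on the rail, the board is at its stop solder side up, the knob is turned home, and the tape and cup look unmoved; I knocked or mis-seated the orange band along the way and re-hung it twice, the second time after the knob was locked, and I viewed about 17 pictures against the limit of 14.

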